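Tighten the hold-down nut between the ribs

TASK

Tighten the hold-down nut of the alignment stand with the big ring of the spanner: turn it clockwise, lifting and reseating the spanner for each stroke because the ribs block the swing, until the nut comes up against its stop, then pull it firm (about 10 N at the middle of the handle) without overtightening it or ramming the ribs. Then lay the spanner flat on the bench, clear of the stand, without dropping it, and leave the cup and the jar where they are.

Things in the scene. Friction and masses are not known exactly. Their poses are not given: they have to be found in the camera images.
- spanner: Loose double-ended cranked ring spanner, bare steel, 0.3 kg, 283 mm long, lying on its rings. Origin: under the handle's middle, level with the rings' undersides; x along the handle to the big ring, z up. Grip the straight handle: 14 mm wide, 20 to 40 mm above the origin, x = -55 to 55 mm; it balances at x = -10 mm. Rings 16 mm high; necks slope from rings up to handle.
- big_ring (a point): Centre of the underside of the spanner's big ring, at 115 mm along +x of the spanner. Outside diameter 61 mm, six-sided through hole 42.2 mm across flats, two corners of the hole lie on the spanner's x axis. This is the end that fits the nut.
- small_ring (a point): Centre of the underside of the small ring, at -115 mm on the spanner's x axis: outside diameter 44 mm, hole 27.6 mm across flats, too small for the nut.
- stand: Heavy fixed alignment stand, grey steel. Origin on the bench under the nut's axis; x to its round column (32 mm thick, 262 mm high, axis at x = 86 mm, crossbar 114 mm along y at 215 mm up). The handle goes out at the open side, -x. Base plate 12 mm thick, x = -60 to 115, y = -88 to 88 mm; a 64 mm washer, 3 mm thick, lies under the nut.
- ribs: Two upright ribs of the stand and the web behind, in the stand's frame. Ribs' inner faces at y = 50 and -50 mm, 8 mm thick, from x = -45 mm to the web at x = 62 mm; tops 60 mm above the bench in front, about 97 mm at the back. With the ring down on the nut, the handle meets a rib's end when the spanner's yaw is about 0.73 rad either way from the stand's.
- nut_seat (a point): Point on the nut's axis at the nut's underside, 15 mm above the bench: where the centre of the ring's underside comes to lie when the ring is fully down. The nut turns with 0.3 N m of friction (2.6 N at the handle's middle), stays where left, and does not move up or down. The ring has about 0.1 rad of play each way on it.
- nut (a joint): Dark greased steel hexagon nut (slippery), 40 mm across flats, underside 15 mm and top 37 mm above the bench, the upper 11 mm tapering to 32 mm across. Value: turn on the stud in rad, growing clockwise from above; stop (tight) at 2.0. At 0 two corners lie on the stand's x axis: the ring fits when the spanner's yaw relative to the stand is -(nut + stud) plus any multiple of pi/3.
- stud (a joint): Steel stud under the nut, 20 mm thick, top 46 mm above the bench. It only twists elastically, 0.025 rad per N m of tightening (positive), and springs back. The nut is firm from 0.8 N m and overtightened above 2.3 N m (7 N and 20 N square to the handle at its middle).
- white_cup: Loose plastic mixing cup, 73 mm wide, 84 mm high, upright; a bystander. Origin under its centre.
- jar_powder: Loose screw jar, 65 mm wide, 88 mm high, upright; a bystander. Origin under its centre.

How it is judged (in metres and radians):
On the way, in this order (a step that is already met when the one before it is completed fails the run):
1. the spanner's big ring is down over the nut (horizontal distance between big_ring and nut_seat below 0.004 m and z of big_ring in the frame of stand below 0.023 m), for 0.1 s.
2. the nut is at its stop and pulled firm (0.8 N m or more) with the big ring on it (value of joint nut above 1.95 rad and value of joint stud above 0.02 rad and horizontal distance between big_ring and nut_seat below 0.006 m), for 0.1 s.
3. the spanner is set down flat on the bench while still held (height (world z) of each of big_ring, small_ring below 0.012 m and contact force between the fingers and spanner above 0.5 N), for 0.1 s.
At the end, for the whole second after the job is handed in: The nut stands within 0.06 rad of its stop (2.0); the spanner lies upright way up, flat on the bench (both rings' undersides below 6 mm, tilt under 0.1 rad), still, released, not touching the stand and with its big ring at least 100 mm from the nut (value of joint nut above 1.94 rad and height (world z) of each of big_ring, small_ring below 0.006 m and angle between spanner's own z axis and vertical below 0.1 rad and horizontal distance between big_ring and nut_seat above 0.1 m and contact force between spanner and stand below 0.1 N and linear speed of spanner below 0.02 m/s).
It fails at once if the nut is overtightened (more than 2.3 N m) (value of joint stud above 0.0575 rad).
It fails at once if the spanner rams the ribs (over 25 N) (contact force between spanner and ribs above 25 N).
It fails at once if the nut is turned with the fingers instead of the spanner (contact force between the fingers and nut above 2 N).
It fails at once if the cup is pushed away or tipped (distance of white_cup from where it was at the start of the episode above 0.03 m or angle between white_cup's own z axis and vertical above 0.4 rad).
It fails at once if the jar is pushed away or tipped (distance of jar_powder from where it was at the start of the episode above 0.03 m or angle between jar_powder's own z axis and vertical above 0.4 rad).
It also fails if it takes over 72 s, if anything falls off the work surface, if the arm or the gripper's body presses on something with over 40 N, if the wrist force passes 120 N, or if a joint passes its speed limit or range.

ROBOT

A 6-joint arm with a two-finger parallel gripper is mounted at the origin on a cart in front of the work surface, level with it; the furniture and walls round the work are solid. World frame = base frame: x ahead of the robot, y to its left, z up, the work surface at z = 0. Lengths are in m, angles in degrees, forces in N, time in s.
With the tool pointing down it reaches from about 0.25 to 0.8 m from the base axis. Payload 3.9 kg.
Tool frame: the origin (TCP) lies midway between the tips of the shut fingers; the grasp point (between the pads) lies 19 mm behind it (env.grip_depth is the distance from the TCP to the grasp point, in m); y points along the fingers, x is the direction in which the jaws open and shut, and the axes are right-handed (so a half turn about y gives the same grasp; the last joint's range is limited). The gripper opens to 85 mm and grips with 20 to 120 N. Pads are 22 mm wide; open, the fingers measure 114 mm over their backs; the gripper's body (76 mm by 85 mm) begins 54 mm behind the grasp point. The pads swing forward as they close: fully open they stand 13 mm farther back than shut.
Start: joints at [-75.63, 14.897, -7.913, 67.191, 0, 90], TCP at [0.13, -0.509, 0.231] pointing down, gripper open.
Joint ranges: [-159.42, 159.42], [-47.68, 98.78], [-73.54, 78.23], [-108.79, 121.32], [-90, 84.71], [-180, 180]. Speed limits (degrees/s): [147.25, 147.25, 180, 180, 180, 180].

INTERFACE

Orientations are given as a 3x3 rotation matrix whose columns are the frame's x, y, z axes.
In Python, from station import env gives the robot as it stands. The module is installed in compiled form; this text tells all that it offers.
- The arm moves only by the tool step_arm, never from a script. Its argument "motion" is a list of rows, each an object of numbers: "wx", "wy", "wz": the turn, a rotation vector about the tool's x, y, z in rad; "tx", "ty", "tz": the shift along the tool's x, y, z in m; "gripper": the gripper's target within -1 to 1 (shut at 1, half-way at 0, fully open at -1). In form: [{"wx": .., "wy": .., "wz": .., "tx": .., "ty": .., "tz": .., "gripper": ..}, ...]. A call has 1 to 12 rows; each row is the pose to reach, as a shift and turn from the pose commanded when the call began, along the tool's axes at that moment; what a row does not reach only later rows make up. A row lasts 1/10 s, in which the tool goes at most 50 mm and 8.59 degrees, less where a joint would pass 70% of its speed; a pose out of reach is approached as far as the arm can. A call with a gripper value outside its range is refused whole. The fingers move at their own pace and stop on an object; "squeeze" is the grip in N (left out, the last holds). Time passes only in rows, so rows that repeat a pose let the fingers close. It gives the time, the measured TCP pose, the force and the opening at its end, in the units of the state.
- env.get_obs(): the state, without advancing time (a new reading comes with each control period).
- env.snapshot(name): name is "scene" or "top" or "wrist"; returns a dict with "image" (400x640x3 uint8, blue, green, red), "vertical_fov" (degrees; the focal length in pixels is half the picture's height over the tangent of half this angle, whatever the lens; pixels are square), "cx", "cy" (the principal point, pixels), "rvec" (rotation vector, rad) and "tvec" (3), from world to camera coordinates, as OpenCV has them. Camera axes: x right, y down, z forward; pixel columns grow to the right and rows downward; lengths in m; the calibration is good to about 2 mm. A picture is of the moment at which its call begins. There is no depth.
- env.finish_job(): hands the job in, once; it reports no verdict.
The state is a dict: "time": time; "qpos": joint angles; "dq": joint speeds; "tau": joint torques, N m; "position": TCP position; "ee_rot": TCP orientation; "contact_force": force on the tool from outside, world axes, zero at the start; "ft_torque": the same for the moment, N m; "finger_gap": opening from 0.0 (shut) to 1.0 (fully open).
Only numpy, scipy, OpenCV 4.12 (cv2) and the standard library are available. Lean on these libraries where they do the work, as an engineer would, in place of code of your own. Each camera call takes 0.05 s, during which the arm holds its last target.

## Working session

There is one attempt and no reset: what is moved stays moved. The work goes in short steps, Python scripts to look and compute and a tool call to move; the robot and the scene stay as the last step left them, time stands still between calls to the robot, and variables do not carry over. Pictures are saved under pics/ and viewed, and the job is handed in when it is done.

Besides the shell and the picture viewer there is one more tool, called after ">>>" as name([rows], argument=value, ...), one row to a line, values as JSON. step_arm: Moves the arm, as the interface text tells. Its arguments: {"type":"object","properties":{"motion":{"type":"array","items":{"type":"object","properties":{"wx":{"type":"number"},"wy":{"type":"number"},"wz":{"type":"number"},"tx":{"type":"number"},"ty":{"type":"number"},"tz":{"type":"number"},"gripper":{"type":"number"}}}},"squeeze":{"type":"number"}},"required":["motion"]}

```bash
mkdir -p pics; python3 - <<'E'
from station import env
import cv2,numpy as np
o=env.get_obs()
for k,v in o.items(): print(k,np.round(v,4).tolist())
print(env.grip_depth)
for n in ["scene","top","wrist"]:
    s=env.snapshot(n); cv2.imwrite(f"pics/{n}0.png",s["image"]); print(n,s["vertical_fov"],s["cx"],s["cy"],s["rvec"],s["tvec"])
E
```

```text
time 0.0
qpos [-75.6318, 14.9363, -7.9868, 67.1907, 0.0003, 89.9985]
dq [-0.0227, 0.0774, -0.0702, 0.0712, -0.0222, 0.0731]
tau [-0.0004, -40.5676, 25.3921, 0.0186, 0.0002, -0.0]
position [0.1301, -0.5079, 0.2305]
ee_rot [[0.2482, -0.0005, 0.9687], [-0.9687, 0.0019, 0.2482], [-0.002, -1.0, 0.0]]
contact_force [-0.4457, -0.121, 0.6392]
ft_torque [-0.03, 0.0057, 0.0016]
finger_gap 0.9989
0.0187
scene 49.90827685445259 313.2699824539585 205.32032076507542 [ 1.90158118 -0.98130599  0.55878962] [-0.43309654  0.24751937  0.86508317]
top 44.60495317760185 324.27284105087114 197.10344913642626 [ 2.47751138 -1.55084636  0.18999262] [-0.35821086  0.45186784  1.13173406]
wrist 59.870442977964316 323.8229519001378 197.18497544209885 [-2.30739816  1.78990872  0.24490296] [-0.52317646 -0.03529113  0.37814525]
```

View pics/scene0.png

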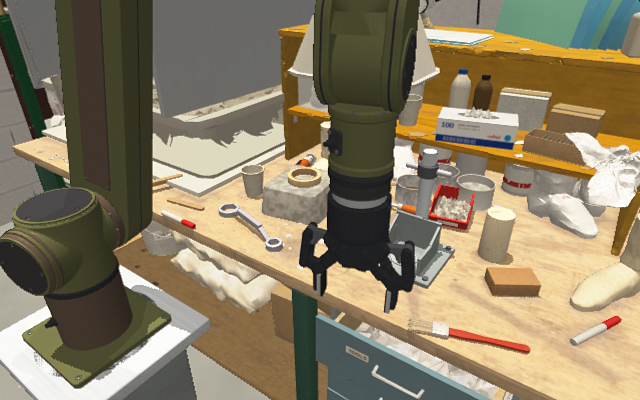

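View pics/top0.png

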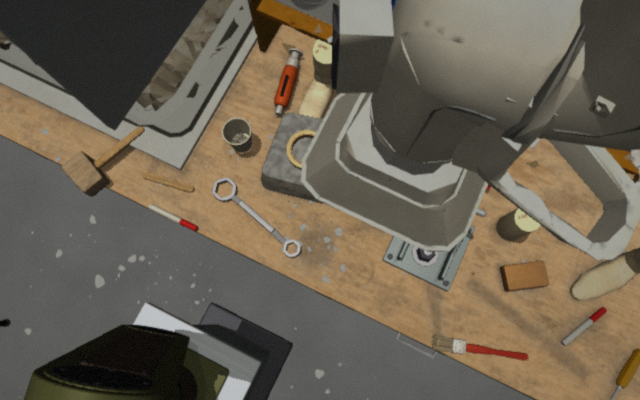

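View pics/wrist0.png

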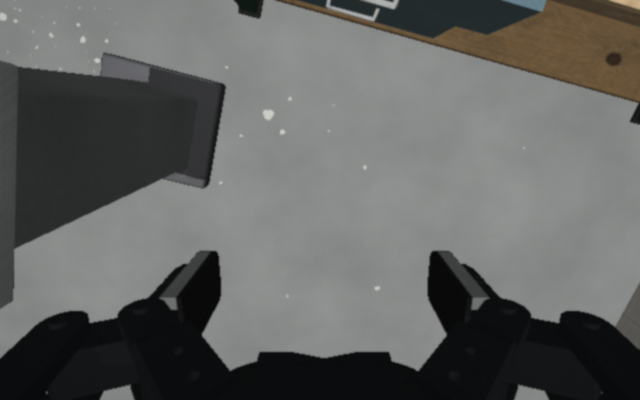

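```bash
cat > h.py <<'E'
import numpy as np,cv2
from station import env
def K(s):
    f=200/np.tan(np.radians(s["vertical_fov"]/2)); return np.array([[f,0,s["cx"]],[0,f,s["cy"]],[0,0,1.]])
def proj(s,p):
    return cv2.projectPoints(np.atleast_2d(np.array(p,float)),s["rvec"],s["tvec"],K(s),None)[0][:,0]
def back(s,uv,z):
    R=cv2.Rodrigues(s["rvec"])[0]; C=-R.T@s["tvec"]
    uv=np.atleast_2d(uv).astype(float)
    d=(R.T@np.linalg.inv(K(s))@np.c_[uv,np.ones(len(uv))].T).T
    return C+d*((z-C[2])/d[:,2])[:,None]
def crop(s,x0,y0,x1,y1,k,name):
    cv2.imwrite(name,cv2.resize(s["image"][y0:y1,x0:x1],None,fx=k,fy=k,interpolation=cv2.INTER_CUBIC))
def cam(s):
    R=cv2.Rodrigues(s["rvec"])[0]; return -R.T@s["tvec"]
E
python3 - <<'E'
from h import *
t=env.snapshot("top"); s=env.snapshot("scene"); w=env.snapshot("wrist")
print(cam(t),cam(s),cam(w))
print(proj(t,[[0.13,-.509,.231],[0,0,0],[.13,-.509,.5]]),proj(s,[[0.13,-.509,.231]]))
print(back(t,[[225,189],[291,248],[425,255],[237,135],[518,225]],0))
crop(t,200,165,330,265,6,"pics/t1.png")
crop(t,370,190,500,300,6,"pics/t2.png")
crop(s,370,130,470,300,3.5,"pics/s2.png")
crop(s,200,160,310,260,6,"pics/s1.png")
E
```

```text
[ 0.30145152 -0.25602358  1.20702131] [-0.25455085 -0.72289895  0.64017835] [ 0.19463143 -0.4912169   0.37312965]
[[410.4919163  472.39871663]
 [169.94315662 391.78381475]
 [446.0980583  536.09353822]] [[353.23598213 307.32855786]]
[[ 0.48373454  0.12024952  0.        ]
 [ 0.42199117 -0.1010376   0.        ]
 [ 0.55152882 -0.40764685  0.        ]
 [ 0.62725043  0.16301722  0.        ]
 [ 0.72325233 -0.58826001  0.        ]]
```

View pics/t1.png

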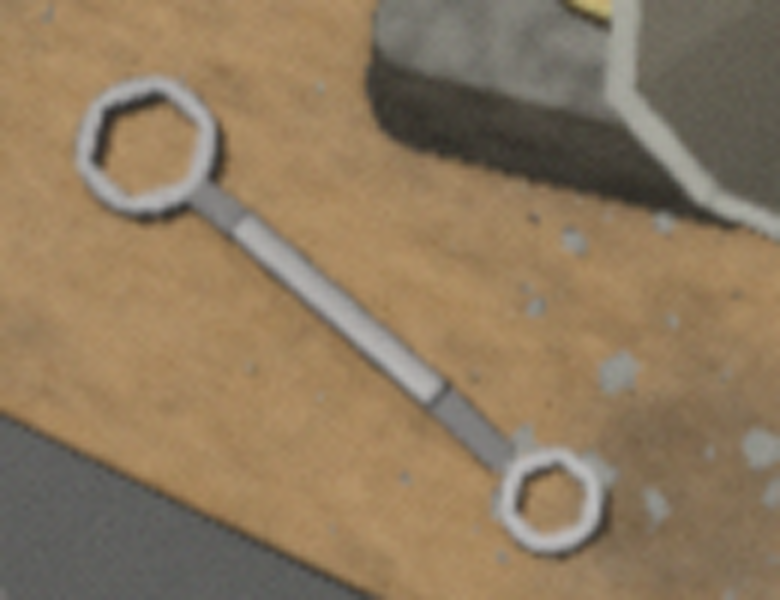

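View pics/t2.png

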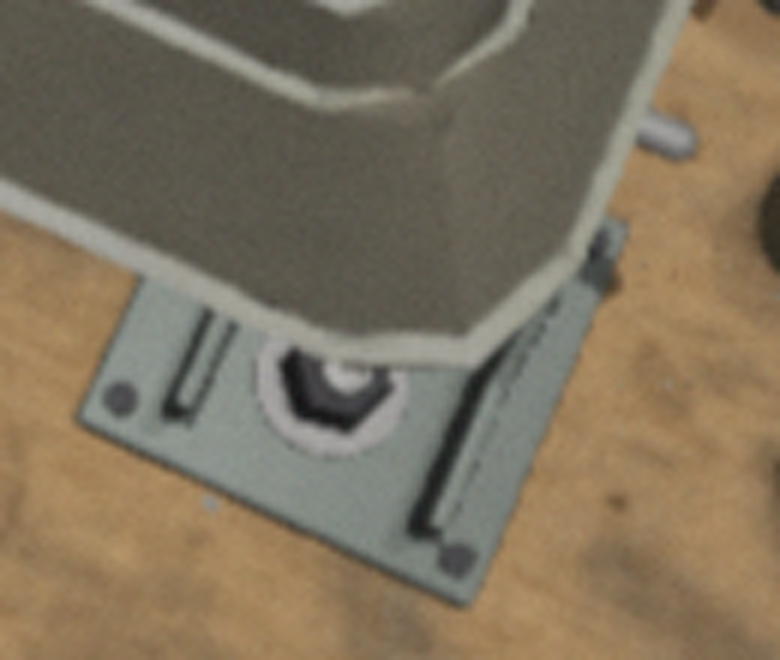

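View pics/s2.png

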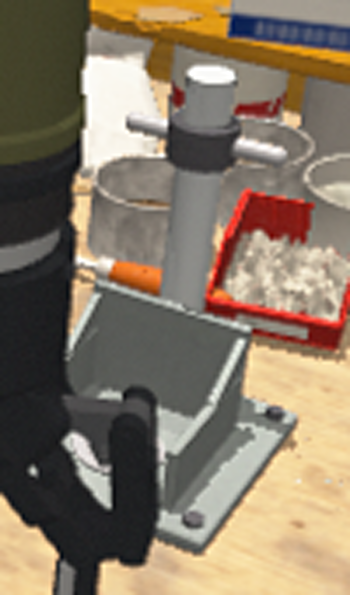

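View pics/s1.png

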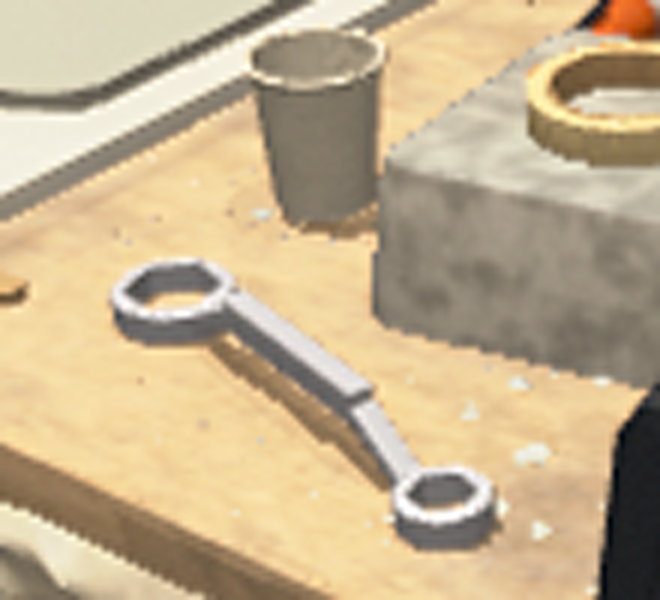

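```bash
python3 - <<'E'
from h import *
from scipy.optimize import least_squares
t=env.snapshot("top"); s=env.snapshot("scene")
m=[[-60,88,12],[-60,-88,12],[115,-88,12],[0,0,46]]
uv=np.array([[383,260],[448.3,290.8],[474.2,227.5],[428.3,252.5]])
def W(p):
    c,q=np.cos(p[2]),np.sin(p[2]); a=np.array(m)/1000
    return np.c_[c*a[:,0]-q*a[:,1]+p[0],q*a[:,0]+c*a[:,1]+p[1],a[:,2]]
r=least_squares(lambda p:(proj(t,W(p))-uv).ravel(),[.55,-.4,0])
print("stand",r.x,r.fun.round(1))
b=back(t,[[224.7,189.5],[292,248.3]],.016); print(b,np.linalg.norm(b[0]-b[1]),np.arctan2(*(b[0]-b[1])[[1,0]]),b.mean(0))
# scene
b=back(s,[[200+172/6,160+288/6],[200+445/6,160+490/6]],.016); print(b,np.linalg.norm(b[0]-b[1]),np.arctan2(*(b[0]-b[1])[[1,0]]))
print(back(t,[[237,135]],.084),back(t,[[518,217]],.088))
E
```

```text
stand [ 0.55197077 -0.40421196  0.00855961] [-0.9  0.3  0.7  0.9  1.  -0.4 -0.8 -0.8]
[[ 0.47983539  0.1153127   0.016     ]
 [ 0.42080589 -0.10563617  0.016     ]] 0.22869824269363412 1.30973001516044 [0.45032064 0.00483827 0.016     ]
[[ 0.47688656  0.1119682   0.016     ]
 [ 0.42100927 -0.10800983  0.016     ]] 0.22696388622168462 1.3220442614796077
[[0.60457717 0.13385499 0.084     ]] [[ 0.71043946 -0.5573844   0.088     ]]
```

>>> step_arm([
  {"tx":-0.035,"tz":0.035,"wy":-0.09},
  {"tx":-0.07,"tz":0.07,"wy":-0.18},
  {"tx":-0.1,"tz":0.105,"wy":-0.27},
  {"tx":-0.14,"tz":0.145,"wy":-0.36},
  {"tx":-0.17,"tz":0.18,"wy":-0.45},
  {"tx":-0.205,"tz":0.215,"wy":-0.54},
  {"tx":-0.24,"tz":0.25,"wy":-0.63},
  {"tx":-0.27,"tz":0.29,"wy":-0.72},
  {"tx":-0.305,"tz":0.32,"wy":-0.81},
  {"tx":-0.34,"tz":0.36,"wy":-0.9},
  {"tx":-0.37,"tz":0.395,"wy":-0.99},
  {"tx":-0.409,"tz":0.432,"wy":-1.06},
])

```text
invalid input
```

>>> step_arm([
  {"tx":0},
  {"tx":0},
  {"tx":0},
])

```text
invalid input
```

```bash
python3 - <<'E'
from h import *
o=env.get_obs()
for k,v in o.items(): print(k,np.round(v,4).tolist())
for n in ["scene","top","wrist"]:
    s=env.snapshot(n); cv2.imwrite(f"pics/{n}1.png",s["image"])
E
```

```text
time 0.4
qpos [-75.6324, 14.9034, -7.9228, 67.1898, -0.0002, 90.0006]
dq [0.0086, -0.1261, 0.0364, -0.073, -0.0037, 0.0507]
tau [-0.0004, -40.5162, 25.3868, 0.0062, -0.0001, -0.0]
position [0.1303, -0.5085, 0.2312]
ee_rot [[0.2481, -0.0001, 0.9687], [-0.9687, 0.0003, 0.2481], [-0.0003, -1.0, -0.0]]
contact_force [0.0784, 0.1134, -0.4459]
ft_torque [-0.0297, -0.0113, -0.0097]
finger_gap 0.9957
```

View pics/scene1.png

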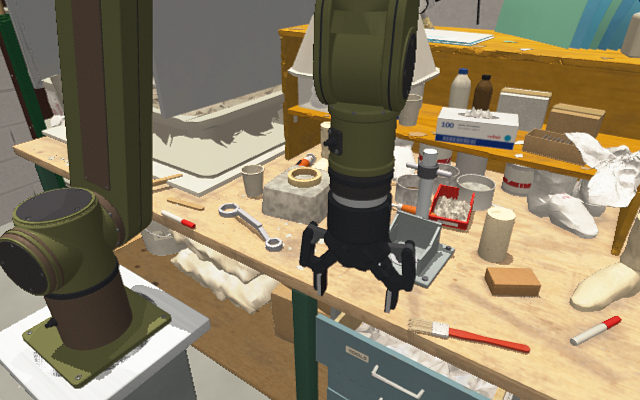

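View pics/top1.png

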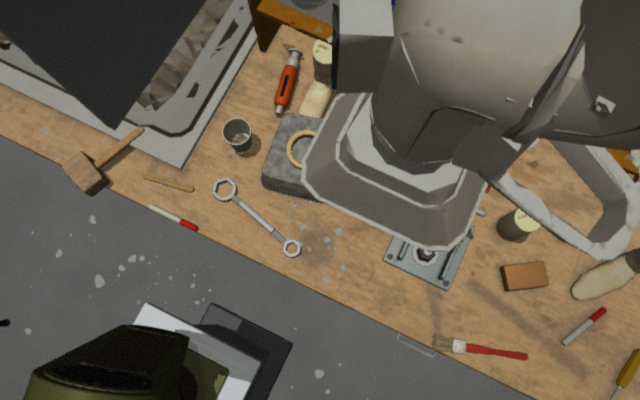

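View pics/wrist1.png

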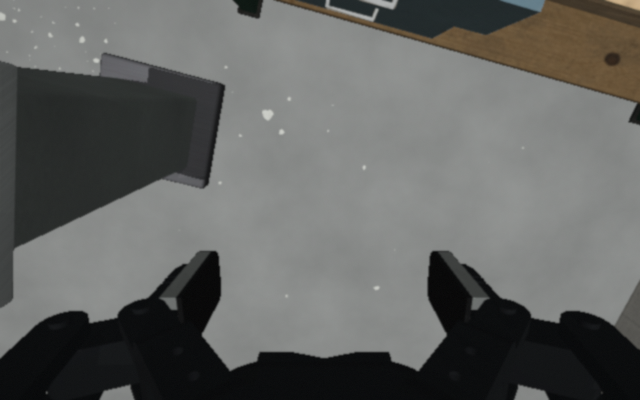

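>>> step_arm([
  {"wx":0,"wy":-0.09,"wz":0,"tx":-0.035,"ty":0,"tz":0.035,"gripper":-1},
  {"wx":0,"wy":-0.18,"wz":0,"tx":-0.07,"ty":0,"tz":0.07,"gripper":-1},
  {"wx":0,"wy":-0.27,"wz":0,"tx":-0.1,"ty":0,"tz":0.105,"gripper":-1},
  {"wx":0,"wy":-0.36,"wz":0,"tx":-0.14,"ty":0,"tz":0.145,"gripper":-1},
  {"wx":0,"wy":-0.45,"wz":0,"tx":-0.17,"ty":0,"tz":0.18,"gripper":-1},
])

```text
time: 1.05
position: [0.2614, -0.2997, 0.2315]
ee_rot: [[0.647, 0.0, 0.763], [-0.763, -0.0, 0.647], [0.001, -1.0, 0.0]]
contact_force: [2.5, 0.4, 0.7]
finger_gap: 0.998
```

>>> step_arm([
  {"wx":0,"wy":-0.08,"wz":0,"tx":-0.013,"ty":0,"tz":0.04,"gripper":-1},
  {"wx":0,"wy":-0.16,"wz":0,"tx":-0.026,"ty":0,"tz":0.082,"gripper":-1},
  {"wx":0,"wy":-0.24,"wz":0,"tx":-0.04,"ty":0,"tz":0.125,"gripper":-1},
  {"wx":0,"wy":-0.32,"wz":0,"tx":-0.053,"ty":0,"tz":0.165,"gripper":-1},
  {"wx":0,"wy":-0.4,"wz":0,"tx":-0.066,"ty":0,"tz":0.207,"gripper":-1},
  {"wx":0,"wy":-0.48,"wz":0,"tx":-0.08,"ty":0,"tz":0.25,"gripper":-1},
  {"wx":0,"wy":-0.56,"wz":0,"tx":-0.093,"ty":0,"tz":0.29,"gripper":-1},
  {"wx":0,"wy":-0.613,"wz":0,"tx":-0.105,"ty":0,"tz":0.33,"gripper":-1},
  {"wx":0,"wy":-0.613,"wz":0,"tx":-0.105,"ty":0,"tz":0.33,"gripper":-1},
  {"wx":0,"wy":-0.613,"wz":0,"tx":-0.105,"ty":0,"tz":0.33,"gripper":-1},
])

```text
time: 2.05
position: [0.4456, -0.0077, 0.2311]
ee_rot: [[0.968, -0.001, 0.252], [-0.252, -0.0, 0.968], [-0.001, -1.0, -0.001]]
contact_force: [0.0, -0.2, 0.8]
finger_gap: 0.996
```

```bash
python3 - <<'E'
from h import *
o=env.get_obs()
for k,v in o.items(): print(k,np.round(v,4).tolist())
for n in ["scene","top","wrist"]:
    s=env.snapshot(n); cv2.imwrite(f"pics/{n}2.png",s["image"])
E
```

```text
time 2.05
qpos [-0.9721, 7.1629, -17.8934, 64.9805, -0.0248, 103.6399]
dq [-2.2627, -0.9395, -1.2149, 0.591, -0.1715, 0.0692]
tau [0.9937, -31.9946, 25.658, -0.2178, 0.0804, 0.0066]
position [0.4456, -0.0077, 0.2311]
ee_rot [[0.9677, -0.0006, 0.2523], [-0.2523, -0.0004, 0.9677], [-0.0005, -1.0, -0.0006]]
contact_force [0.0296, -0.1798, 0.8215]
ft_torque [0.0241, 0.0138, 0.0304]
finger_gap 0.996
```

View pics/scene2.png

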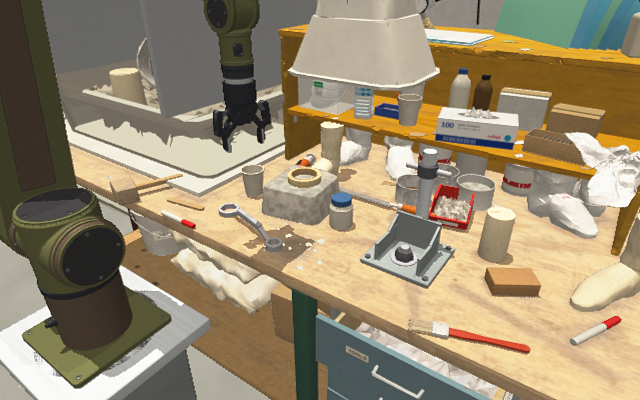

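View pics/wrist2.png

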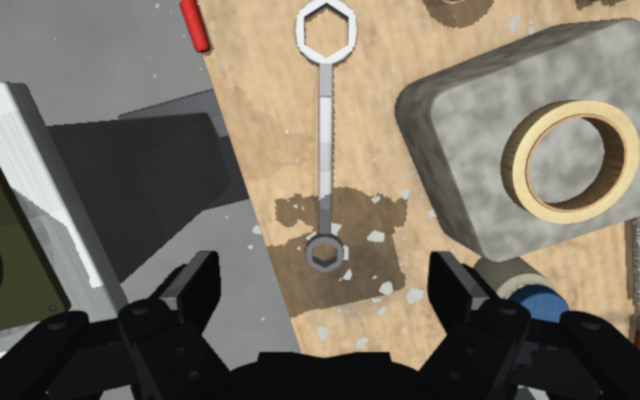

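```bash
python3 - <<'E'
from h import *
t=env.snapshot("top"); s=env.snapshot("scene"); w=env.snapshot("wrist")
cv2.imwrite("pics/top2.png",t["image"])
crop(s,270,0,450,110,4,"pics/lamp.png")
crop(s,355,200,465,290,7,"pics/s3.png")
crop(w,270,0,390,290,2.05,"pics/w3.png")
E
```

```text
(no output)
```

View pics/top2.png

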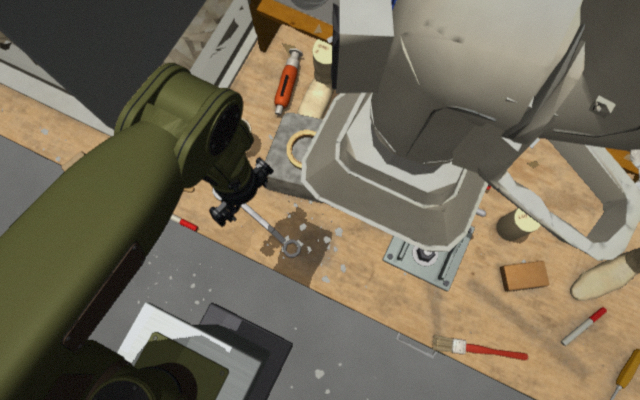

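View pics/lamp.png

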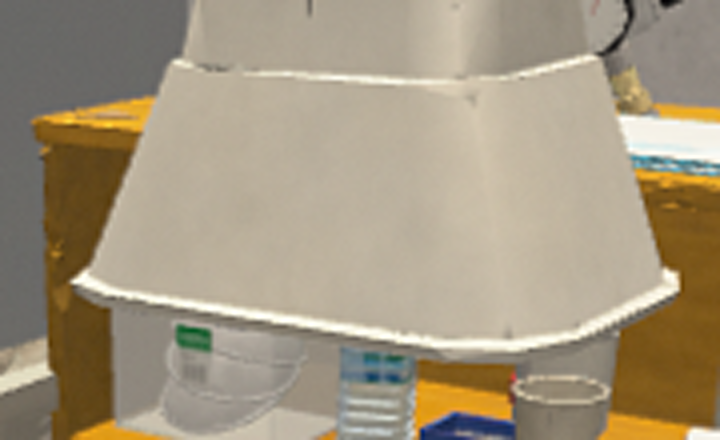

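View pics/s3.png

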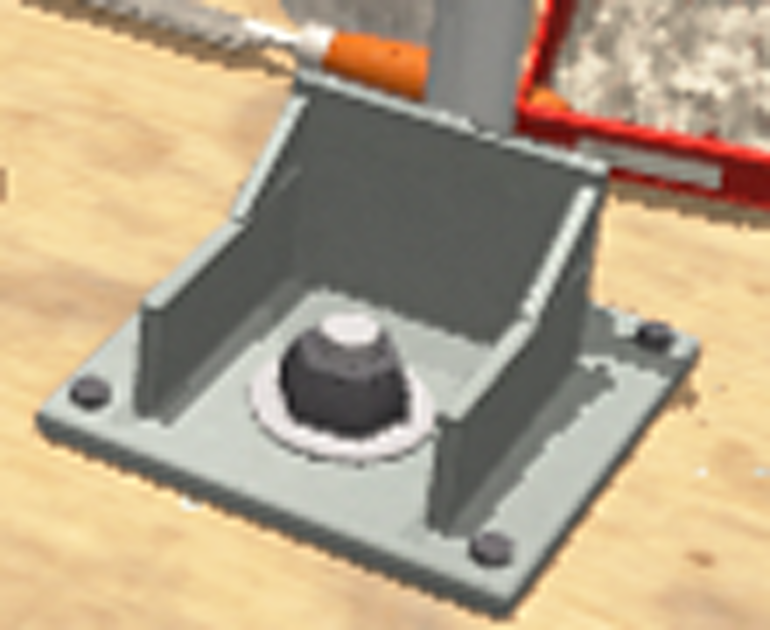

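View pics/w3.png

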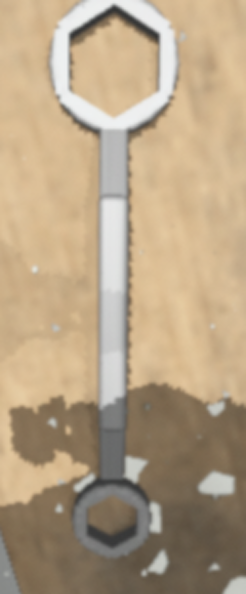

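```bash
python3 - <<'E'
from h import *
t=env.snapshot("top"); s=env.snapshot("scene"); w=env.snapshot("wrist")
def tri(a,b):
    P=[K(c)@np.c_[cv2.Rodrigues(c["rvec"])[0],c["tvec"]] for c in (t,s)]
    X=cv2.triangulatePoints(P[0],P[1],np.array(a,float),np.array(b,float))[:,0]; X=X[:3]/X[3]
    print(X.round(3),proj(t,X)-a,proj(s,X)-b)
tri((316,197),(290,74)); tri((428,249),(377.5,87.5)); tri((455,247),(398.7,88)); tri((303,182),(288.7,70.7))
print("jar",back(s,[[341,229]],0), back(s,[[497,260]],0),back(s,[[341,198]],.088))
b=back(w,[[270+114/2.05,63/2.05],[270+112.5/2.05,520/2.05]],.016); print(b,np.linalg.norm(b[0]-b[1]),np.arctan2(*(b[0]-b[1])[[1,0]]),b.mean(0))
b=back(w,[[270+114/2.05,195/2.05],[270+113/2.05,430/2.05]],.04); print(b,np.linalg.norm(b[0]-b[1]),np.arctan2(*(b[0]-b[1])[[1,0]]),b.mean(0))
E
```

```text
[ 0.468 -0.151  0.433] [[-3.4868272  0.8364169]] [[ 3.60290153 -0.27508344]]
[ 0.471 -0.351  0.433] [[-1.76508117  0.23640184]] [[ 1.94039219 -0.30601299]]
[ 0.492 -0.387  0.433] [[-2.92743004  0.32792405]] [[ 3.22018473 -0.60083172]]
[ 0.485 -0.125  0.433] [[-0.1772854   0.04158134]] [[ 0.1790342  -0.00978835]]
jar [[ 0.59003803 -0.20286129  0.        ]] [[ 0.69044384 -0.58971363  0.        ]] [[ 0.6023407  -0.19258732  0.088     ]]
[[ 0.47967378  0.11821757  0.016     ]
 [ 0.42079671 -0.10249719  0.016     ]] 0.2284327388994763 1.3101101653041978 [0.45023525 0.00786019 0.016     ]
[[ 0.46462506  0.06147474  0.04      ]
 [ 0.43599519 -0.04548499  0.04      ]] 0.11072512218876666 1.3092578379247952 [0.45031013 0.00799487 0.04      ]
```

>>> step_arm([
  {"wx":0,"wy":0.004,"wz":0,"tx":0,"ty":0.03,"tz":0.003,"gripper":-1},
  {"wx":0,"wy":0.004,"wz":0,"tx":0,"ty":0.065,"tz":0.003,"gripper":-1},
  {"wx":0,"wy":0.004,"wz":0,"tx":0,"ty":0.1,"tz":0.003,"gripper":-1},
  {"wx":0,"wy":0.004,"wz":0,"tx":0,"ty":0.135,"tz":0.003,"gripper":-0.6},
  {"wx":0,"wy":0.004,"wz":0,"tx":0,"ty":0.165,"tz":0.003,"gripper":-0.5},
  {"wx":0,"wy":0.004,"wz":0,"tx":0,"ty":0.19,"tz":0.003,"gripper":-0.3},
  {"wx":0,"wy":0.004,"wz":0,"tx":0,"ty":0.207,"tz":0.003,"gripper":-0.2},
  {"wx":0,"wy":0.004,"wz":0,"tx":0,"ty":0.216,"tz":0.003,"gripper":-0.2},
  {"wx":0,"wy":0.004,"wz":0,"tx":0,"ty":0.219,"tz":0.003,"gripper":-0.2},
  {"wx":0,"wy":0.004,"wz":0,"tx":0,"ty":0.219,"tz":0.003,"gripper":-0.2},
])

```text
time: 3.5
position: [0.4465, -0.0056, 0.0125]
ee_rot: [[0.966, 0.0, 0.258], [-0.258, -0.0, 0.966], [0.0, -1.0, 0.0]]
contact_force: [0.0, -1.1, 0.1]
finger_gap: 0.603
```

```bash
python3 - <<'E'
from h import *
o=env.get_obs(); print(o["position"],o["contact_force"],o["finger_gap"])
w=env.snapshot("wrist"); cv2.imwrite("pics/w4.png",w["image"])
E
```

```text
[ 0.44653186 -0.00557692  0.0125066 ] [ 0.04734721 -1.08856682  0.07915319] 0.6027384224749603
```

View pics/w4.png

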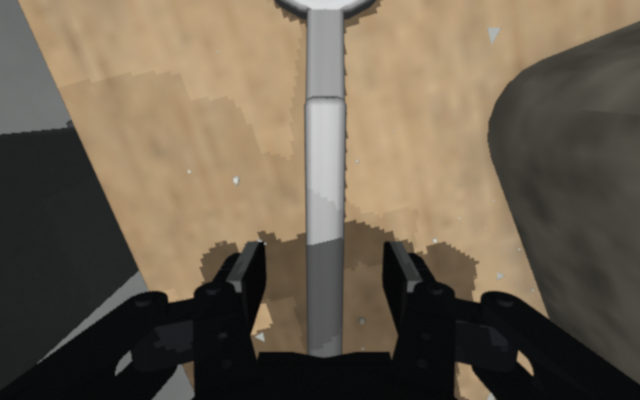

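>>> step_arm([
  {"wx":0,"wy":0,"wz":0,"tx":0,"ty":0,"tz":0.012,"gripper":-0.2},
  {"wx":0,"wy":0,"wz":0,"tx":0,"ty":0,"tz":0.022,"gripper":-0.2},
  {"wx":0,"wy":0,"wz":0,"tx":0,"ty":0,"tz":0.022,"gripper":1},
  {"wx":0,"wy":0,"wz":0,"tx":0,"ty":0,"tz":0.022,"gripper":1},
  {"wx":0,"wy":0,"wz":0,"tx":0,"ty":0,"tz":0.022,"gripper":1},
  {"wx":0,"wy":0,"wz":0,"tx":0,"ty":0,"tz":0.022,"gripper":1},
  {"wx":0,"wy":0,"wz":0,"tx":0,"ty":0,"tz":0.022,"gripper":1},
  {"wx":0,"wy":0,"wz":0,"tx":0,"ty":0,"tz":0.022,"gripper":1},
], squeeze=100)

```text
time: 4.35
position: [0.4521, 0.0161, 0.0127]
ee_rot: [[0.966, 0.001, 0.258], [-0.258, 0.001, 0.966], [0.0, -1.0, 0.001]]
contact_force: [-1.0, 0.8, 6.4]
finger_gap: 0.145
```

```bash
python3 - <<'E'
from h import *
o=env.get_obs(); print(o["position"],o["ee_rot"],o["contact_force"],o["ft_torque"],o["finger_gap"])
w=env.snapshot("wrist"); cv2.imwrite("pics/w5.png",w["image"])
b=back(w,[[323,58]],.016);print(b)
E
```

```text
[0.45210716 0.0160521  0.01271729] [[ 9.66113378e-01  5.20693989e-04  2.58117552e-01]
 [-2.58117958e-01  9.90183789e-04  9.66112902e-01]
 [ 2.47465366e-04 -9.99999374e-01  1.09103027e-03]] [-1.03841778  0.79837879  6.36039672] [0.23509614 0.1641594  0.0009888 ] 0.14533720753054433
[[0.47238808 0.09679436 0.016     ]]
```

View pics/w5.png

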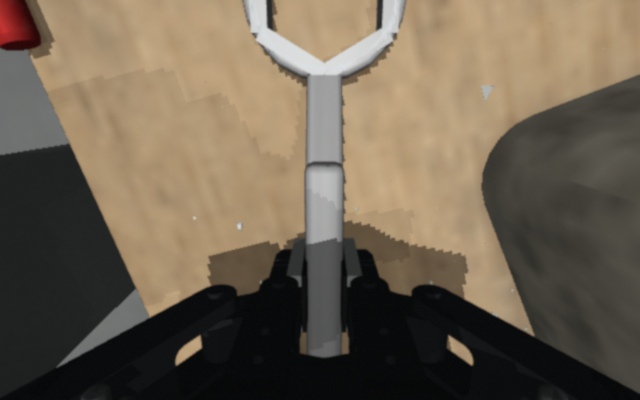

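```bash
python3 - <<'E'
from h import *
w=env.snapshot("wrist")
o=env.get_obs();R=np.array(o["ee_rot"]);p=np.array(o["position"])
crop(w,230,0,420,190,4,"pics/w6.png")
for uv,z in [((323,163),.04),((323,75),.016),((323,62),.016),((268,0),.016),((383,0),.016)]:
    print(uv,z,(R.T@(back(w,[uv],z)[0]-p)).round(4))
E
```

```text
(323, 163) 0.04 [-0.0012 -0.0272  0.0477]
(323, 75) 0.016 [-0.0013 -0.0032  0.0772]
(323, 62) 0.016 [-0.0013 -0.0032  0.0819]
(268, 0) 0.016 [-0.021  -0.0032  0.1027]
(383, 0) 0.016 [ 0.0203 -0.0031  0.1027]
```

View pics/w6.png

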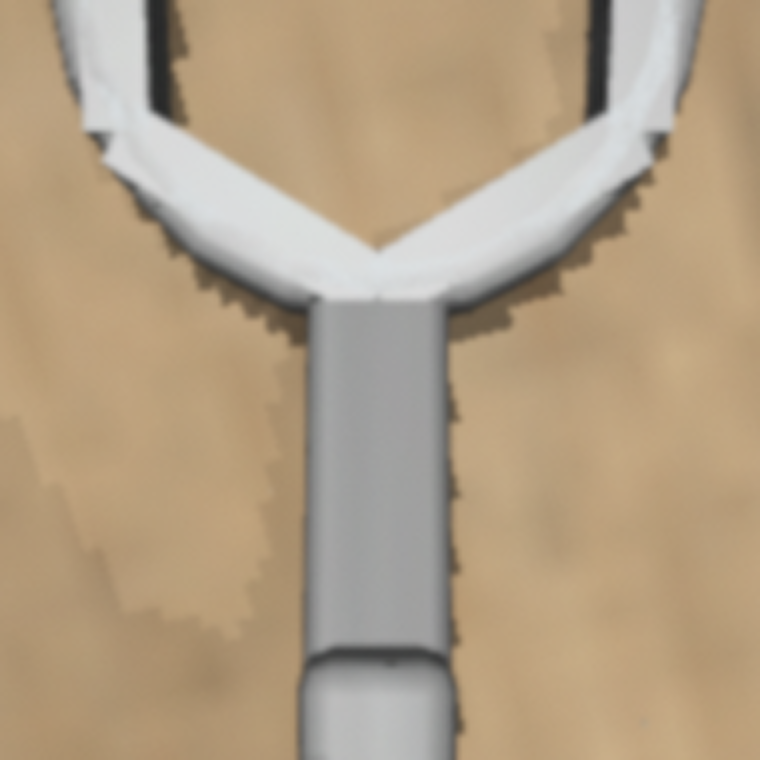

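>>> step_arm([
  {"wx":0,"wy":0,"wz":0,"tx":0,"ty":-0.005,"tz":0,"gripper":1},
  {"wx":0,"wy":0,"wz":0,"tx":0,"ty":-0.015,"tz":0,"gripper":1},
  {"wx":0,"wy":0,"wz":0,"tx":0,"ty":-0.03,"tz":0,"gripper":1},
  {"wx":0,"wy":0,"wz":0,"tx":-0.005,"ty":-0.045,"tz":-0.01,"gripper":1},
  {"wx":0,"wy":0,"wz":0,"tx":-0.015,"ty":-0.06,"tz":-0.03,"gripper":1},
  {"wx":0,"wy":0,"wz":0,"tx":-0.028,"ty":-0.072,"tz":-0.055,"gripper":1},
  {"wx":0,"wy":0,"wz":0,"tx":-0.042,"ty":-0.08,"tz":-0.08,"gripper":1},
  {"wx":0,"wy":0,"wz":0,"tx":-0.055,"ty":-0.086,"tz":-0.105,"gripper":1},
  {"wx":0,"wy":0,"wz":0,"tx":-0.062,"ty":-0.088,"tz":-0.119,"gripper":1},
  {"wx":0,"wy":0,"wz":0,"tx":-0.062,"ty":-0.088,"tz":-0.119,"gripper":1},
])

```text
time: 5.45
position: [0.3592, -0.0841, 0.1007]
ee_rot: [[0.965, -0.001, 0.261], [-0.261, -0.0, 0.965], [-0.001, -1.0, -0.001]]
contact_force: [-1.2, 0.2, -4.4]
finger_gap: 0.143
```

```bash
python3 - <<'E'
from h import *
o=env.get_obs(); print(o["position"],o["qpos"],o["contact_force"],o["ft_torque"],o["finger_gap"])
w=env.snapshot("wrist"); cv2.imwrite("pics/w7.png",w["image"])
s=env.snapshot("scene"); cv2.imwrite("pics/s7.png",s["image"])
E
```

```text
[ 0.35918695 -0.08411527  0.10068268] [-1.31454280e+01  6.21424174e+00 -4.06398662e+01  4.32154127e+01
 -3.99789270e-02  9.19844721e+01] [-1.20250049  0.23863525 -4.40283228] [0.06991986 0.03284466 0.02928777] 0.1431799621419856
```

View pics/w7.png

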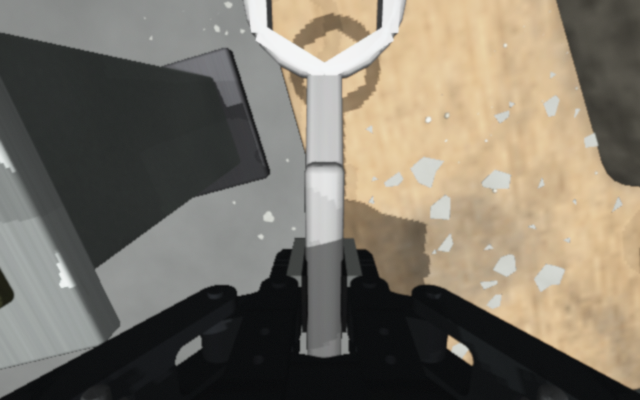

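View pics/s7.png

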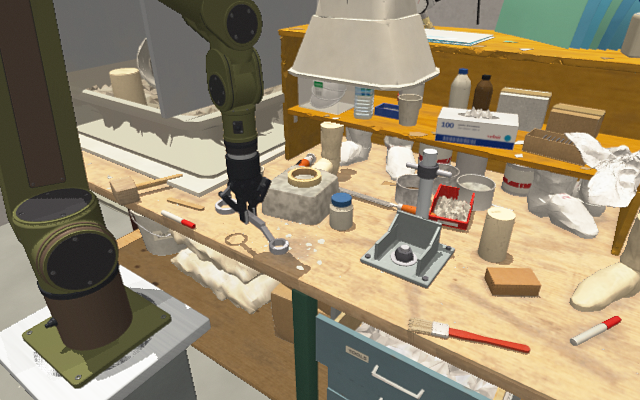

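>>> step_arm([
  {"wx":0,"wy":0.06,"wz":0,"tx":0.002,"ty":0,"tz":-0.015,"gripper":1},
  {"wx":0,"wy":0.15,"wz":0,"tx":0.005,"ty":0,"tz":-0.042,"gripper":1},
  {"wx":0,"wy":0.26,"wz":0,"tx":0.009,"ty":0,"tz":-0.075,"gripper":1},
  {"wx":0,"wy":0.37,"wz":0,"tx":0.013,"ty":0,"tz":-0.108,"gripper":1},
  {"wx":0,"wy":0.48,"wz":0,"tx":0.017,"ty":0,"tz":-0.14,"gripper":1},
  {"wx":0,"wy":0.6,"wz":0,"tx":0.02,"ty":0,"tz":-0.168,"gripper":1},
  {"wx":0,"wy":0.72,"wz":0,"tx":0.032,"ty":0,"tz":-0.204,"gripper":1},
  {"wx":0,"wy":0.84,"wz":0,"tx":0.045,"ty":0,"tz":-0.24,"gripper":1},
  {"wx":0,"wy":0.96,"wz":0,"tx":0.057,"ty":0,"tz":-0.272,"gripper":1},
  {"wx":0,"wy":1.06,"wz":0,"tx":0.077,"ty":0,"tz":-0.29,"gripper":1},
  {"wx":0,"wy":1.15,"wz":0,"tx":0.09,"ty":0,"tz":-0.301,"gripper":1},
  {"wx":0,"wy":1.21,"wz":0,"tx":0.097,"ty":0,"tz":-0.307,"gripper":1},
])

```text
time: 6.75
position: [0.3781, -0.4064, 0.0998]
ee_rot: [[0.097, 0.001, 0.995], [-0.995, -0.001, 0.097], [0.001, -1.0, 0.001]]
contact_force: [-0.8, -0.3, -2.9]
finger_gap: 0.142
```

>>> step_arm([
  {"wx":0,"wy":0,"wz":0,"tx":0,"ty":0,"tz":0,"gripper":1},
  {"wx":0,"wy":0,"wz":0,"tx":0,"ty":0,"tz":0,"gripper":1},
  {"wx":0,"wy":0,"wz":0,"tx":0,"ty":0,"tz":0,"gripper":1},
  {"wx":0,"wy":0,"wz":0,"tx":0,"ty":0,"tz":0,"gripper":1},
  {"wx":0,"wy":0,"wz":0,"tx":0,"ty":0,"tz":0,"gripper":1},
])

```text
time: 7.25
position: [0.3756, -0.4042, 0.1004]
ee_rot: [[0.1, -0.0, 0.995], [-0.995, 0.0, 0.1], [-0.0, -1.0, -0.0]]
contact_force: [0.2, -0.2, -3.8]
finger_gap: 0.147
```

```bash
python3 - <<'E'
from h import *
o=env.get_obs(); print(o["position"],o["qpos"],o["dq"],o["ee_rot"],o["contact_force"],o["ft_torque"],o["finger_gap"])
w=env.snapshot("wrist"); cv2.imwrite("pics/w8.png",w["image"])
s=env.snapshot("scene"); cv2.imwrite("pics/s8.png",s["image"])
E
```

```text
[ 0.37562129 -0.40423652  0.10040193] [-4.71027157e+01  2.24743793e+01 -1.73567990e+01  5.01828339e+01
  2.25818176e-03  1.27141638e+02] [-0.20453336 -0.02692622  0.2104004   0.07113977 -0.06158997  0.07743466] [[ 1.00286091e-01 -1.37595636e-04  9.94958633e-01]
 [-9.94958618e-01  2.05986052e-04  1.00286118e-01]
 [-2.18746533e-04 -9.99999969e-01 -1.16244428e-04]] [ 0.22295458 -0.19826933 -3.82922657] [ 0.00994669 -0.07489856  0.0476836 ] 0.14712258039077927
```

View pics/w8.png

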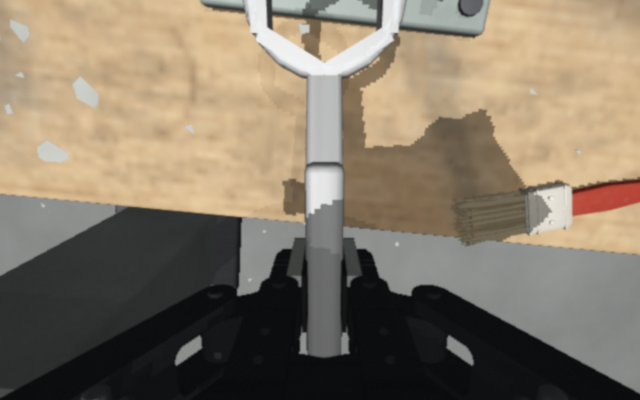

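View pics/s8.png

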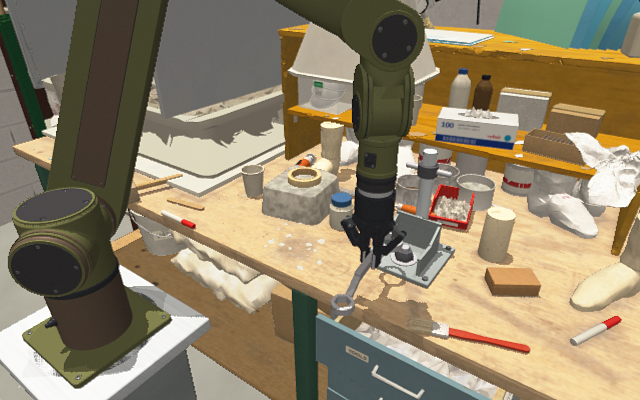

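>>> step_arm([
  {"wx":0,"wy":0,"wz":0,"tx":0,"ty":-0.025,"tz":-0.005,"gripper":1},
  {"wx":0,"wy":0,"wz":0,"tx":0,"ty":-0.06,"tz":-0.01,"gripper":1},
  {"wx":0,"wy":0,"wz":0,"tx":0,"ty":-0.09,"tz":-0.01,"gripper":1},
  {"wx":0,"wy":0,"wz":0,"tx":0,"ty":-0.1,"tz":-0.01,"gripper":1},
  {"wx":0,"wy":0,"wz":0,"tx":0,"ty":-0.1,"tz":-0.01,"gripper":1},
  {"wx":0,"wy":0,"wz":0,"tx":0,"ty":-0.1,"tz":-0.01,"gripper":1},
])

```text
time: 7.95
position: [0.3654, -0.4052, 0.199]
ee_rot: [[0.1, -0.001, 0.995], [-0.995, 0.001, 0.1], [-0.001, -1.0, -0.001]]
contact_force: [-1.3, 0.9, -2.7]
finger_gap: 0.143
```

```bash
python3 - <<'E'
from h import *
o=env.get_obs(); print(o["position"])
w=env.snapshot("wrist"); cv2.imwrite("pics/w9.png",w["image"])
crop(w,220,0,440,130,3.6,"pics/w9c.png")
E
```

```text
[ 0.36539572 -0.40519401  0.19902918]
```

View pics/w9.png

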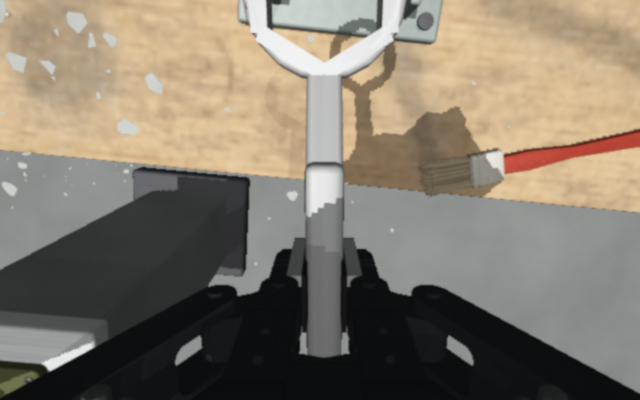

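View pics/w9c.png

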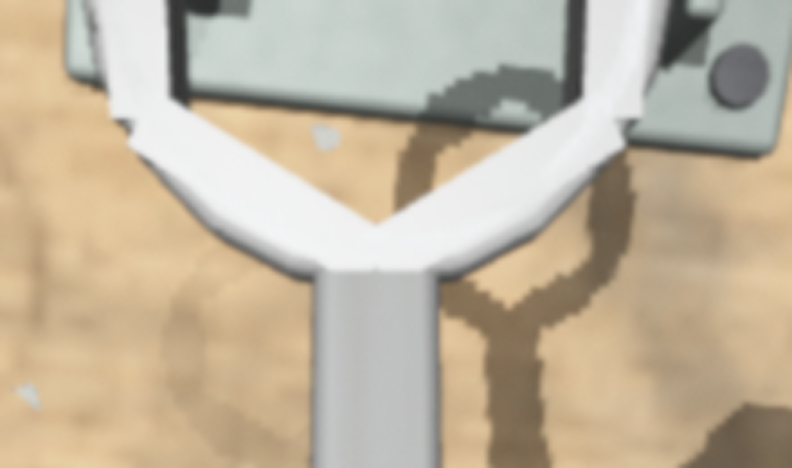

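```bash
python3 - <<'E'
from h import *
w=env.snapshot("wrist"); o=env.get_obs();R=np.array(o["ee_rot"]);p=np.array(o["position"])
print(R.T@(cam(w)-p), (R.T@cv2.Rodrigues(w["rvec"])[0].T).round(3))
P=np.array([[.552,-.404,.037],[.492,-.404,.012]])
print(proj(w,P))
for d in (.03,.05,.07,.09): print(d,proj(w,P-[d,0,0]))
for uv in [(240,22),(433,43)]: print(back(w,[uv],.012))
E
```

```text
[-0.00049062 -0.14245278  0.06656394] [[ 1.     0.     0.   ]
 [-0.    -0.266  0.964]
 [ 0.    -0.964 -0.266]]
[[349.03981639 -64.35248528]
 [338.83663461  29.24649988]]
0.03 [[344.41082926 -19.36105761]
 [335.07357516  65.96599731]]
0.05 [[341.47513113   9.17245225]
 [332.67144466  89.4057079 ]]
0.07 [[338.65162639  36.6154988 ]
 [330.34958864 112.06210951]]
0.09 [[335.93400409  63.0294212 ]
 [328.10404929 133.97382183]]
[[ 0.48921486 -0.31862055  0.012     ]]
[[ 0.4892496  -0.48704232  0.012     ]]
```

```bash
python3 - <<'E'
from h import *
s=env.snapshot("scene")
for z in (.1,.3,.35,.4,.45,.5,.55): print(z,proj(s,[.376,-.404,z]))
E
```

```text
0.1 [[369.11205377 265.37316444]]
0.3 [[375.31238044 176.68429453]]
0.35 [[377.11876174 150.8459921 ]]
0.4 [[379.04870005 123.24034212]]
0.45 [[381.11532129  93.67959281]]
0.5 [[383.33367884  61.94842203]]
0.55 [[385.72112085  27.79868365]]
```

```bash
cat > plan.py <<'E'
from h import *
from scipy.spatial.transform import Rotation as Ro
def RT(th,al):
    c,s,ca,sa=np.cos(th),np.sin(th),np.cos(al),np.sin(al)
    return np.array([[s,c*sa,c*ca],[-c,s*sa,s*ca],[0,-ca,sa]])
def rows(wps,base=None,g=1,nd=4):
    """wps: list of (pos,theta,alpha,n) ; interpolates n rows to each; prints rows relative to base (measured pose)"""
    o=env.get_obs()
    if base is None: p0=np.array(o["position"]);R0=np.array(o["ee_rot"])
    else: p0,R0=np.array(base[0]),base[1]
    U,_,V=np.linalg.svd(R0); R0=U@V
    cp=p0; z=R0[:,2]; cth=np.arctan2(z[1],z[0]) if abs(z[2])<.98 else 0; cal=np.arcsin(z[2])
    out=[]
    for pos,th,al,n in wps:
        pos=np.array(pos,float)
        for i in range(1,n+1):
            f=i/n; P=cp+(pos-cp)*f; T=cth+(th-cth)*f; A=cal+(al-cal)*f
            d=R0.T@(P-p0); r=Ro.from_matrix(R0.T@RT(T,A)).as_rotvec()
            out.append('{"wx": %.4g, "wy": %.4g, "wz": %.4g, "tx": %.4g, "ty": %.4g, "tz": %.4g, "gripper": %g}'%(*np.round(r,3),*np.round(d,nd),g))
        cp,cth,cal=pos,th,al
    print(len(out)); print(", ".join(out))
E
python3 - <<'E'
from plan import *
rows([((.34,-.33,.11),.4,0,4),((.335,-.2,.1),1.0,0,5)],nd=3)
E
```

```text
9
{"wx": 0, "wy": -0.075, "wz": -0.003, "tx": -0.019, "ty": 0.022, "tz": -0.004, "gripper": 1}, {"wx": 0.001, "wy": -0.15, "wz": -0.003, "tx": -0.038, "ty": 0.044, "tz": -0.009, "gripper": 1}, {"wx": 0.001, "wy": -0.225, "wz": -0.003, "tx": -0.057, "ty": 0.066, "tz": -0.013, "gripper": 1}, {"wx": 0.002, "wy": -0.3, "wz": -0.003, "tx": -0.077, "ty": 0.089, "tz": -0.017, "gripper": 1}, {"wx": 0.001, "wy": -0.42, "wz": -0.003, "tx": -0.103, "ty": 0.091, "tz": -0.016, "gripper": 1}, {"wx": 0.001, "wy": -0.54, "wz": -0.004, "tx": -0.129, "ty": 0.093, "tz": -0.014, "gripper": 1}, {"wx": 0.001, "wy": -0.66, "wz": -0.004, "tx": -0.155, "ty": 0.095, "tz": -0.012, "gripper": 1}, {"wx": 0.001, "wy": -0.78, "wz": -0.004, "tx": -0.181, "ty": 0.097, "tz": -0.011, "gripper": 1}, {"wx": 0.001, "wy": -0.9, "wz": -0.004, "tx": -0.206, "ty": 0.099, "tz": -0.009, "gripper": 1}
```

>>> step_arm([
  {"wx":0,"wy":-0.075,"wz":0,"tx":-0.019,"ty":0.022,"tz":-0.004,"gripper":1},
  {"wx":0,"wy":-0.15,"wz":0,"tx":-0.038,"ty":0.044,"tz":-0.009,"gripper":1},
  {"wx":0,"wy":-0.225,"wz":0,"tx":-0.057,"ty":0.066,"tz":-0.013,"gripper":1},
  {"wx":0,"wy":-0.3,"wz":0,"tx":-0.077,"ty":0.089,"tz":-0.017,"gripper":1},
  {"wx":0,"wy":-0.42,"wz":0,"tx":-0.103,"ty":0.091,"tz":-0.016,"gripper":1},
  {"wx":0,"wy":-0.54,"wz":0,"tx":-0.129,"ty":0.093,"tz":-0.014,"gripper":1},
  {"wx":0,"wy":-0.66,"wz":0,"tx":-0.155,"ty":0.095,"tz":-0.012,"gripper":1},
  {"wx":0,"wy":-0.78,"wz":0,"tx":-0.181,"ty":0.097,"tz":-0.011,"gripper":1},
  {"wx":0,"wy":-0.9,"wz":0,"tx":-0.206,"ty":0.099,"tz":-0.009,"gripper":1},
])

```text
time: 9.0
position: [0.3353, -0.2001, 0.1003]
ee_rot: [[0.844, -0.002, 0.536], [-0.536, 0.001, 0.844], [-0.002, -1.0, 0.0]]
contact_force: [-0.7, 0.3, -3.2]
finger_gap: 0.145
```

```bash
python3 - <<'E'
from plan import *
o=env.get_obs();print(o["position"],o["qpos"])
rows([((.37,-.1,.1),1.31,0,4),((.452,.016,.05),1.31,0,4),((.452,.016,.0175),1.31,0,2)],nd=3)
E
```

```text
[ 0.33531674 -0.20012489  0.10030348] [-3.08371534e+01  8.28224294e+00 -3.81632476e+01  4.36786851e+01
  9.03203280e-03  9.16044755e+01]
10
{"wx": -0, "wy": -0.076, "wz": -0.002, "tx": -0.006, "ty": 0, "tz": 0.026, "gripper": 1}, {"wx": -0, "wy": -0.153, "wz": -0.002, "tx": -0.012, "ty": 0, "tz": 0.052, "gripper": 1}, {"wx": -0, "wy": -0.229, "wz": -0.002, "tx": -0.018, "ty": 0, "tz": 0.077, "gripper": 1}, {"wx": -0, "wy": -0.305, "wz": -0.002, "tx": -0.024, "ty": 0, "tz": 0.103, "gripper": 1}, {"wx": -0, "wy": -0.305, "wz": -0.002, "tx": -0.023, "ty": 0.013, "tz": 0.139, "gripper": 1}, {"wx": -0, "wy": -0.305, "wz": -0.002, "tx": -0.021, "ty": 0.025, "tz": 0.174, "gripper": 1}, {"wx": -0, "wy": -0.305, "wz": -0.002, "tx": -0.019, "ty": 0.038, "tz": 0.21, "gripper": 1}, {"wx": -0, "wy": -0.305, "wz": -0.002, "tx": -0.017, "ty": 0.05, "tz": 0.245, "gripper": 1}, {"wx": -0, "wy": -0.305, "wz": -0.002, "tx": -0.017, "ty": 0.067, "tz": 0.245, "gripper": 1}, {"wx": -0, "wy": -0.305, "wz": -0.002, "tx": -0.017, "ty": 0.083, "tz": 0.245, "gripper": 1}
```

>>> step_arm([
  {"wx":0,"wy":-0.076,"wz":0,"tx":-0.006,"ty":0,"tz":0.026,"gripper":1},
  {"wx":0,"wy":-0.153,"wz":0,"tx":-0.012,"ty":0,"tz":0.052,"gripper":1},
  {"wx":0,"wy":-0.229,"wz":0,"tx":-0.018,"ty":0,"tz":0.077,"gripper":1},
  {"wx":0,"wy":-0.305,"wz":0,"tx":-0.024,"ty":0,"tz":0.103,"gripper":1},
  {"wx":0,"wy":-0.305,"wz":0,"tx":-0.023,"ty":0.013,"tz":0.139,"gripper":1},
  {"wx":0,"wy":-0.305,"wz":0,"tx":-0.021,"ty":0.025,"tz":0.174,"gripper":1},
  {"wx":0,"wy":-0.305,"wz":0,"tx":-0.019,"ty":0.038,"tz":0.21,"gripper":1},
  {"wx":0,"wy":-0.305,"wz":0,"tx":-0.017,"ty":0.05,"tz":0.245,"gripper":1},
  {"wx":0,"wy":-0.305,"wz":0,"tx":-0.017,"ty":0.067,"tz":0.245,"gripper":1},
  {"wx":0,"wy":-0.305,"wz":0,"tx":-0.017,"ty":0.08,"tz":0.245,"gripper":1},
  {"wx":0,"wy":-0.305,"wz":0,"tx":-0.017,"ty":0.084,"tz":0.245,"gripper":1},
  {"wx":0,"wy":-0.305,"wz":0,"tx":-0.017,"ty":0.087,"tz":0.245,"gripper":1},
])

```text
time: 10.2
position: [0.4535, 0.0136, 0.0134]
ee_rot: [[0.965, -0.002, 0.263], [-0.263, -0.0, 0.965], [-0.002, -1.0, -0.001]]
contact_force: [0.5, -0.5, -3.4]
finger_gap: 0.143
```

```bash
python3 - <<'E'
from plan import *
o=env.get_obs();print(o["position"],o["qpos"],o["contact_force"])
E
```

```text
[0.45352869 0.01360104 0.01343772] [ 1.71628300e+00  2.04875642e+01 -3.74419837e+01  3.21944791e+01
  2.07613734e-03  1.06955170e+02] [ 0.52050838 -0.47669603 -3.43206154]
```

>>> step_arm([
  {"wx":0,"wy":0,"wz":0,"tx":0,"ty":0.001,"tz":0,"gripper":1},
  {"wx":0,"wy":0,"wz":0,"tx":0,"ty":0.001,"tz":0,"gripper":-0.3},
  {"wx":0,"wy":0,"wz":0,"tx":0,"ty":0.001,"tz":0,"gripper":-0.3},
  {"wx":0,"wy":0,"wz":0,"tx":0,"ty":0,"tz":0,"gripper":-0.3},
  {"wx":0,"wy":0,"wz":0,"tx":0,"ty":0,"tz":0,"gripper":-0.3},
  {"wx":0,"wy":0,"wz":0,"tx":0,"ty":0,"tz":0,"gripper":-0.3},
])

```text
time: 10.8
position: [0.4549, 0.0136, 0.0147]
ee_rot: [[0.965, 0.001, 0.263], [-0.263, 0.0, 0.965], [0.001, -1.0, 0.0]]
contact_force: [-0.1, -0.4, 0.0]
finger_gap: 0.652
```

```bash
python3 - <<'E'
from plan import *
o=env.get_obs();print(o["position"],o["contact_force"],o["finger_gap"])
w=env.snapshot("wrist"); cv2.imwrite("pics/w10.png",w["image"])
p=np.array(o["position"]);
rows([((.4510,.004,.035),1.305,.25,3),((.4517,.0067,.03),1.305,.5236,4),((.4517,.0067,.0145),1.305,.5236,3)],nd=4,g=-.3)
E
```

```text
[0.45490786 0.01357367 0.01470007] [-0.09559117 -0.35763508  0.0182656 ] 0.651540140044347
10
{"wx": 0.083, "wy": -0, "wz": 0.001, "tx": -0.0004, "ty": -0.0068, "tz": -0.0034, "gripper": -0.3}, {"wx": 0.167, "wy": -0, "wz": 0.001, "tx": -0.0007, "ty": -0.0136, "tz": -0.0068, "gripper": -0.3}, {"wx": 0.25, "wy": -0, "wz": 0.001, "tx": -0.0011, "ty": -0.0204, "tz": -0.0102, "gripper": -0.3}, {"wx": 0.318, "wy": -0, "wz": 0.001, "tx": -0.0011, "ty": -0.0192, "tz": -0.0095, "gripper": -0.3}, {"wx": 0.387, "wy": -0, "wz": 0.001, "tx": -0.0011, "ty": -0.0179, "tz": -0.0088, "gripper": -0.3}, {"wx": 0.455, "wy": -0, "wz": 0.001, "tx": -0.0011, "ty": -0.0167, "tz": -0.0081, "gripper": -0.3}, {"wx": 0.523, "wy": -0, "wz": 0.001, "tx": -0.0011, "ty": -0.0154, "tz": -0.0074, "gripper": -0.3}, {"wx": 0.523, "wy": -0, "wz": 0.001, "tx": -0.0011, "ty": -0.0103, "tz": -0.0074, "gripper": -0.3}, {"wx": 0.523, "wy": -0, "wz": 0.001, "tx": -0.0011, "ty": -0.0051, "tz": -0.0074, "gripper": -0.3}, {"wx": 0.523, "wy": -0, "wz": 0.001, "tx": -0.0011, "ty": 0.0001, "tz": -0.0074, "gripper": -0.3}
```

View pics/w10.png

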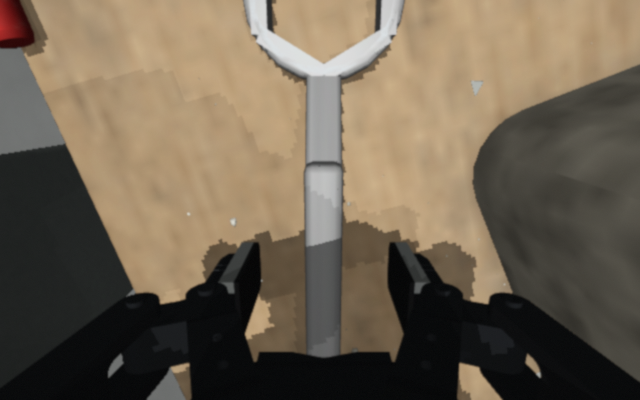

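>>> step_arm([
  {"wx":0.083,"wy":0,"wz":0,"tx":-0.0005,"ty":-0.007,"tz":-0.0035,"gripper":-0.3},
  {"wx":0.167,"wy":0,"wz":0,"tx":-0.001,"ty":-0.0135,"tz":-0.007,"gripper":-0.3},
  {"wx":0.25,"wy":0,"wz":0,"tx":-0.001,"ty":-0.0205,"tz":-0.01,"gripper":-0.3},
  {"wx":0.318,"wy":0,"wz":0,"tx":-0.001,"ty":-0.019,"tz":-0.0095,"gripper":-0.3},
  {"wx":0.387,"wy":0,"wz":0,"tx":-0.001,"ty":-0.018,"tz":-0.009,"gripper":-0.3},
  {"wx":0.455,"wy":0,"wz":0,"tx":-0.001,"ty":-0.0165,"tz":-0.008,"gripper":-0.3},
  {"wx":0.523,"wy":0,"wz":0,"tx":-0.001,"ty":-0.0155,"tz":-0.0075,"gripper":-0.3},
  {"wx":0.523,"wy":0,"wz":0,"tx":-0.001,"ty":-0.0105,"tz":-0.0075,"gripper":-0.3},
  {"wx":0.523,"wy":0,"wz":0,"tx":-0.001,"ty":-0.005,"tz":-0.0075,"gripper":-0.3},
  {"wx":0.523,"wy":0,"wz":0,"tx":-0.001,"ty":0,"tz":-0.0075,"gripper":-0.3},
  {"wx":0.523,"wy":0,"wz":0,"tx":-0.001,"ty":0,"tz":-0.0075,"gripper":-0.3},
])

```text
time: 11.95
position: [0.4511, 0.0073, 0.0138]
ee_rot: [[0.965, 0.13, 0.227], [-0.262, 0.482, 0.836], [-0.001, -0.867, 0.499]]
contact_force: [-0.1, 0.9, 0.1]
finger_gap: 0.654
```

```bash
python3 - <<'E'
from plan import *
o=env.get_obs();print(o["position"],o["ee_rot"],o["qpos"],o["contact_force"],o["finger_gap"])
w=env.snapshot("wrist"); cv2.imwrite("pics/w11.png",w["image"])
w=env.snapshot("scene"); cv2.imwrite("pics/s11.png",w["image"][50:300,150:450])
E
```

```text
[0.45114543 0.00731116 0.01379281] [[ 9.65159325e-01  1.29865236e-01  2.27161830e-01]
 [-2.61661547e-01  4.81811710e-01  8.36295827e-01]
 [-8.43475129e-04 -8.66598232e-01  4.99005804e-01]] [-19.75280664  23.4873414  -42.0721022   27.12358989  29.82491567
  84.71414776] [-0.0521217   0.94847059  0.10938901] 0.6535272697318579
```

View pics/w11.png

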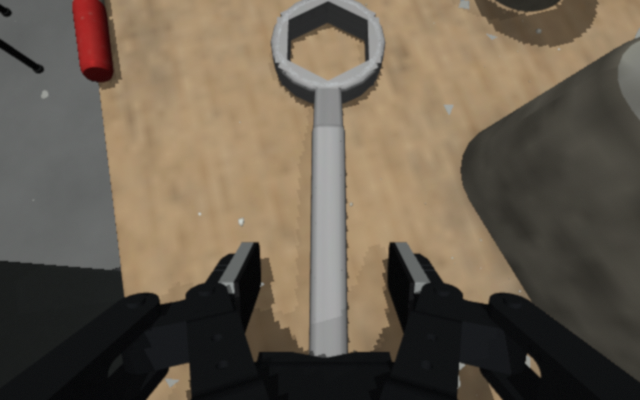

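View pics/s11.png

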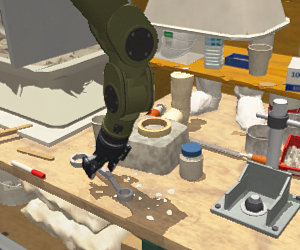

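>>> step_arm([
  {"wx":0,"wy":0,"wz":0,"tx":0.002,"ty":0,"tz":0,"gripper":-0.1},
  {"wx":0,"wy":0,"wz":0,"tx":0.002,"ty":0,"tz":0,"gripper":1},
  {"wx":0,"wy":0,"wz":0,"tx":0.002,"ty":0,"tz":0,"gripper":1},
  {"wx":0,"wy":0,"wz":0,"tx":0.002,"ty":0,"tz":0,"gripper":1},
  {"wx":0,"wy":0,"wz":0,"tx":0.002,"ty":0,"tz":0,"gripper":1},
  {"wx":0,"wy":0,"wz":0,"tx":0.002,"ty":0,"tz":0,"gripper":1},
  {"wx":0,"wy":0,"wz":0,"tx":0.002,"ty":0,"tz":0,"gripper":1},
], squeeze=110)

```text
time: 12.75
position: [0.4535, 0.0061, 0.0147]
ee_rot: [[0.965, 0.132, 0.228], [-0.263, 0.482, 0.836], [0.0, -0.866, 0.5]]
contact_force: [-2.1, -2.3, 5.2]
finger_gap: 0.145
```

```bash
python3 - <<'E'
from plan import *
o=env.get_obs();print(o["position"],o["ee_rot"],o["contact_force"],o["ft_torque"],o["finger_gap"])
w=env.snapshot("wrist"); cv2.imwrite("pics/w12.png",w["image"]); crop(w,260,0,400,140,5,"pics/w12c.png")
p=np.array(o["position"]);R=np.array(o["ee_rot"])
th=np.arctan2(R[1,2],R[0,2]);print(th)
for d in (.115,.12,.125): 
  hx=[p+[0,0,-p[2]+.016]+d*np.array([np.cos(th),np.sin(th),0])+.0244*np.array([np.cos(th+k),np.sin(th+k),0]) for k in np.arange(6)*np.pi/3]
  print(d,proj(w,hx).round(1).tolist())
E
```

```text
[0.45347864 0.00609708 0.01471312] [[ 9.64731439e-01  1.31673625e-01  2.27937070e-01]
 [-2.63236091e-01  4.82209269e-01  8.35572248e-01]
 [ 1.09458866e-04 -8.66104080e-01  4.99863692e-01]] [-2.11998762 -2.28128391  5.2108888 ] [-0.28466792  0.31148849  0.19889317] 0.14462578010709495
1.304484427258429
0.115 [[325.6, -1.6], [286.1, 17.2], [284.8, 56.7], [325.7, 77.5], [366.5, 56.7], [365.1, 17.2]]
0.12 [[325.6, -9.1], [286.4, 9.4], [285.1, 48.4], [325.7, 68.9], [366.2, 48.4], [364.8, 9.4]]
0.125 [[325.6, -16.6], [286.6, 1.7], [285.3, 40.2], [325.7, 60.4], [365.9, 40.2], [364.6, 1.7]]
```

View pics/w12c.png

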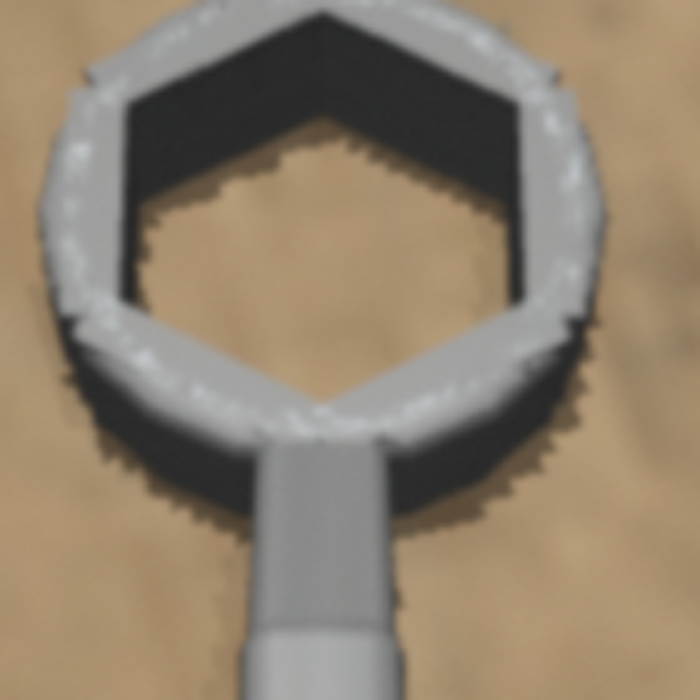

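```bash
python3 - <<'E'
from plan import *
rows([((.4535,.005,.03),1.304,.5236,2),((.42,-.06,.1),1.25,.5236,4),((.38,-.2,.12),1.0,.5236,5)],nd=3)
E
```

```text
11
{"wx": 0, "wy": 0, "wz": 0, "tx": 0, "ty": -0.007, "tz": 0.003, "gripper": 1}, {"wx": 0, "wy": 0, "wz": -0, "tx": 0, "ty": -0.014, "tz": 0.007, "gripper": 1}, {"wx": 0, "wy": 0.012, "wz": -0.007, "tx": -0.004, "ty": -0.038, "tz": 0, "gripper": 1}, {"wx": 0, "wy": 0.024, "wz": -0.014, "tx": -0.007, "ty": -0.062, "tz": -0.007, "gripper": 1}, {"wx": 0, "wy": 0.035, "wz": -0.02, "tx": -0.011, "ty": -0.086, "tz": -0.013, "gripper": 1}, {"wx": 0, "wy": 0.047, "wz": -0.027, "tx": -0.015, "ty": -0.11, "tz": -0.02, "gripper": 1}, {"wx": 0, "wy": 0.09, "wz": -0.052, "tx": -0.015, "ty": -0.128, "tz": -0.043, "gripper": 1}, {"wx": 0, "wy": 0.134, "wz": -0.077, "tx": -0.016, "ty": -0.146, "tz": -0.067, "gripper": 1}, {"wx": 0, "wy": 0.177, "wz": -0.102, "tx": -0.016, "ty": -0.164, "tz": -0.09, "gripper": 1}, {"wx": 0, "wy": 0.22, "wz": -0.127, "tx": -0.016, "ty": -0.182, "tz": -0.113, "gripper": 1}, {"wx": 0, "wy": 0.264, "wz": -0.152, "tx": -0.017, "ty": -0.2, "tz": -0.136, "gripper": 1}
```

>>> step_arm([
  {"wx":0,"wy":0,"wz":0,"tx":0,"ty":-0.007,"tz":0.003,"gripper":1},
  {"wx":0,"wy":0,"wz":0,"tx":0,"ty":-0.014,"tz":0.007,"gripper":1},
  {"wx":0,"wy":0.012,"wz":-0.007,"tx":-0.004,"ty":-0.038,"tz":0,"gripper":1},
  {"wx":0,"wy":0.024,"wz":-0.014,"tx":-0.007,"ty":-0.062,"tz":-0.007,"gripper":1},
  {"wx":0,"wy":0.035,"wz":-0.02,"tx":-0.011,"ty":-0.086,"tz":-0.013,"gripper":1},
  {"wx":0,"wy":0.047,"wz":-0.027,"tx":-0.015,"ty":-0.11,"tz":-0.02,"gripper":1},
  {"wx":0,"wy":0.09,"wz":-0.052,"tx":-0.015,"ty":-0.128,"tz":-0.043,"gripper":1},
  {"wx":0,"wy":0.134,"wz":-0.077,"tx":-0.016,"ty":-0.146,"tz":-0.067,"gripper":1},
  {"wx":0,"wy":0.177,"wz":-0.102,"tx":-0.016,"ty":-0.164,"tz":-0.09,"gripper":1},
  {"wx":0,"wy":0.22,"wz":-0.127,"tx":-0.016,"ty":-0.182,"tz":-0.113,"gripper":1},
  {"wx":0,"wy":0.264,"wz":-0.152,"tx":-0.017,"ty":-0.2,"tz":-0.136,"gripper":1},
])

```text
time: 13.9
position: [0.3794, -0.2007, 0.1201]
ee_rot: [[0.84, 0.271, 0.469], [-0.542, 0.419, 0.728], [0.0, -0.867, 0.499]]
contact_force: [-0.4, -0.3, -4.2]
finger_gap: 0.14
```

```bash
python3 - <<'E'
from plan import *
o=env.get_obs();print(o["position"],o["qpos"],o["contact_force"])
rows([((.38,-.33,.12),.5,.5236,5),((.38,-.404,.12),0.1,.5236,4)],nd=3)
E
```

```text
[ 0.37937169 -0.20071846  0.12014966] [-48.86126431  16.36660983 -31.44446187  51.21395899  28.65898217
  71.63501769] [-0.39955731 -0.32830219 -4.24750858]
9
{"wx": 0, "wy": 0.086, "wz": -0.049, "tx": 0.014, "ty": -0.011, "tz": -0.019, "gripper": 1}, {"wx": 0, "wy": 0.173, "wz": -0.099, "tx": 0.028, "ty": -0.022, "tz": -0.038, "gripper": 1}, {"wx": 0.001, "wy": 0.259, "wz": -0.149, "tx": 0.042, "ty": -0.032, "tz": -0.056, "gripper": 1}, {"wx": 0.001, "wy": 0.345, "wz": -0.199, "tx": 0.056, "ty": -0.043, "tz": -0.075, "gripper": 1}, {"wx": 0.001, "wy": 0.432, "wz": -0.248, "tx": 0.071, "ty": -0.054, "tz": -0.094, "gripper": 1}, {"wx": 0.001, "wy": 0.518, "wz": -0.298, "tx": 0.081, "ty": -0.062, "tz": -0.107, "gripper": 1}, {"wx": 0.001, "wy": 0.605, "wz": -0.348, "tx": 0.091, "ty": -0.069, "tz": -0.121, "gripper": 1}, {"wx": 0.001, "wy": 0.692, "wz": -0.398, "tx": 0.101, "ty": -0.077, "tz": -0.134, "gripper": 1}, {"wx": 0.001, "wy": 0.778, "wz": -0.448, "tx": 0.111, "ty": -0.085, "tz": -0.148, "gripper": 1}
```

>>> step_arm([
  {"wx":0,"wy":0.086,"wz":-0.049,"tx":0.014,"ty":-0.011,"tz":-0.019,"gripper":1},
  {"wx":0,"wy":0.173,"wz":-0.099,"tx":0.028,"ty":-0.022,"tz":-0.038,"gripper":1},
  {"wx":0.001,"wy":0.259,"wz":-0.149,"tx":0.042,"ty":-0.032,"tz":-0.056,"gripper":1},
  {"wx":0.001,"wy":0.345,"wz":-0.199,"tx":0.056,"ty":-0.043,"tz":-0.075,"gripper":1},
  {"wx":0.001,"wy":0.432,"wz":-0.248,"tx":0.071,"ty":-0.054,"tz":-0.094,"gripper":1},
  {"wx":0.001,"wy":0.518,"wz":-0.298,"tx":0.081,"ty":-0.062,"tz":-0.107,"gripper":1},
  {"wx":0.001,"wy":0.605,"wz":-0.348,"tx":0.091,"ty":-0.069,"tz":-0.121,"gripper":1},
  {"wx":0.001,"wy":0.692,"wz":-0.398,"tx":0.101,"ty":-0.077,"tz":-0.134,"gripper":1},
  {"wx":0.001,"wy":0.778,"wz":-0.448,"tx":0.111,"ty":-0.085,"tz":-0.148,"gripper":1},
  {"wx":0.001,"wy":0.778,"wz":-0.448,"tx":0.111,"ty":-0.085,"tz":-0.148,"gripper":1},
  {"wx":0.001,"wy":0.778,"wz":-0.448,"tx":0.111,"ty":-0.085,"tz":-0.148,"gripper":1},
  {"wx":0.001,"wy":0.778,"wz":-0.448,"tx":0.111,"ty":-0.085,"tz":-0.148,"gripper":1},
])

```text
time: 15.1
position: [0.3808, -0.402, 0.1191]
ee_rot: [[0.104, 0.496, 0.862], [-0.995, 0.054, 0.089], [-0.003, -0.866, 0.499]]
contact_force: [0.5, 0.4, -3.5]
finger_gap: 0.139
```

```bash
python3 - <<'E'
from plan import *
o=env.get_obs();print(o["position"],o["ee_rot"][0],o["qpos"],o["contact_force"])
w=env.snapshot("wrist"); cv2.imwrite("pics/w13.png",w["image"]);crop(w,230,0,450,110,3.6,"pics/w13c.png")
w=env.snapshot("scene"); cv2.imwrite("pics/s13.png",w["image"])
E
```

```text
[ 0.38083108 -0.40198694  0.11909044] [0.10387393 0.49647699 0.86181251] [-62.12682343  15.28025849 -33.52266334  29.18594883  27.65518721
 114.91619928] [ 0.54845086  0.40767971 -3.47609491]
```

View pics/w13.png

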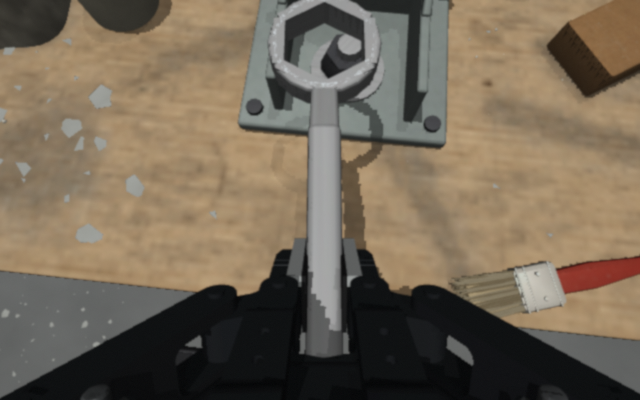

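View pics/w13c.png

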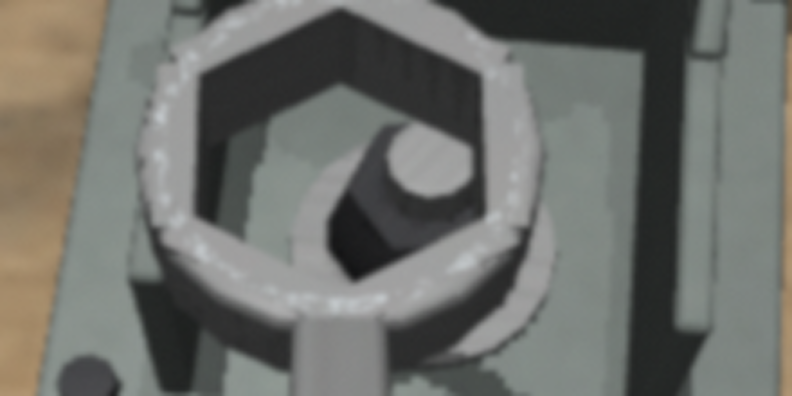

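View pics/s13.png

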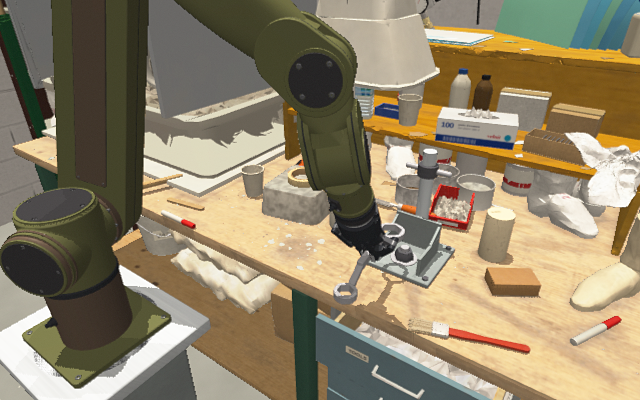

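>>> step_arm([
  {"wx":0,"wy":0,"wz":0,"tx":0.008,"ty":0,"tz":-0.004,"gripper":1},
  {"wx":0,"wy":0,"wz":0,"tx":0.016,"ty":0,"tz":-0.008,"gripper":1},
  {"wx":0,"wy":0,"wz":0,"tx":0.016,"ty":0,"tz":-0.008,"gripper":1},
  {"wx":0,"wy":0,"wz":0,"tx":0.016,"ty":0,"tz":-0.008,"gripper":1},
  {"wx":0,"wy":0,"wz":0,"tx":0.016,"ty":0,"tz":-0.008,"gripper":1},
])

```text
time: 15.7
position: [0.3757, -0.4196, 0.1151]
ee_rot: [[0.102, 0.497, 0.862], [-0.995, 0.052, 0.088], [-0.002, -0.866, 0.5]]
contact_force: [0.3, -1.2, -2.5]
finger_gap: 0.145
```

```bash
python3 - <<'E'
from plan import *
import pickle
o=env.get_obs();print(o["position"],o["ee_rot"][0],o["qpos"],o["dq"])
w=env.snapshot("wrist"); pickle.dump(w,open("w14.pkl","wb")); cv2.imwrite("pics/w14.png",w["image"]);crop(w,220,0,440,150,3.6,"pics/w14c.png"); crop(w,275,0,375,75,8,"pics/w14d.png")
E
```

```text
[ 0.37569381 -0.41956208  0.11514478] [0.10208381 0.49709763 0.86166864] [-63.61876466  16.73931831 -32.0184094   29.885129    27.9433862
 113.38039573] [ 0.25290254 -0.20518664 -0.27762246 -0.00472261 -0.1453826   0.04676347]
```

View pics/w14c.png

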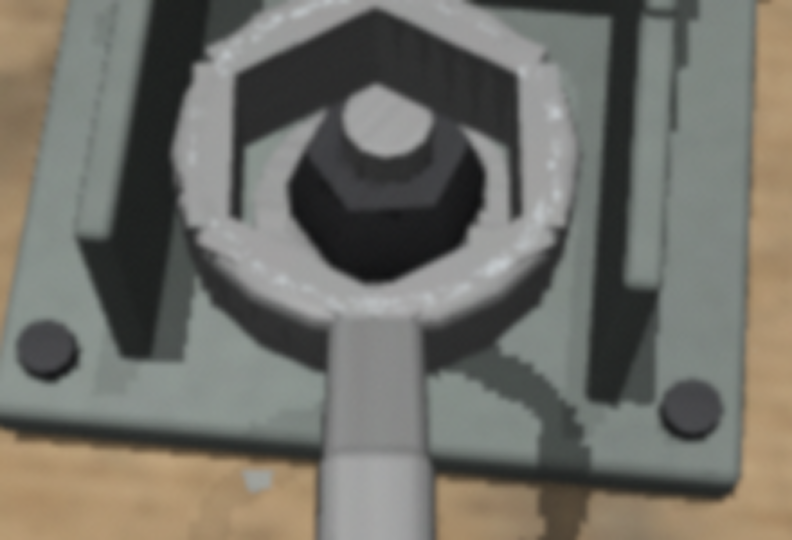

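View pics/w14d.png

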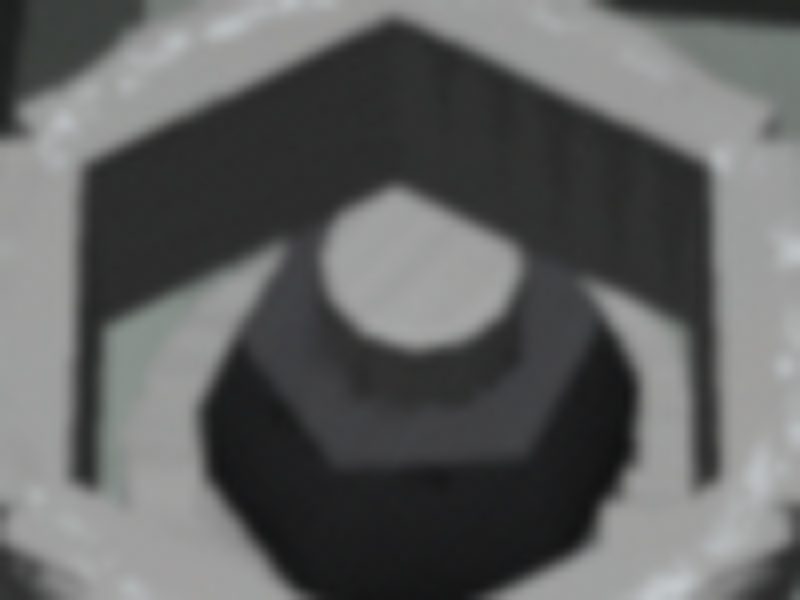

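```bash
cat > fitnut.py <<'E'
from plan import *
from scipy.optimize import least_squares
def fitnut(w,pts,ks,r0=.0185,ph0=0.,fixr=False):
    """pts pixel of nut-top hex corners (z=.037), ks index"""
    pts=np.array(pts)
    X=back(w,pts,.037)[:,:2]; 
    def f(p):
        r=r0 if fixr else p[3]
        a=p[2]+np.array(ks)*np.pi/3
        return (np.c_[p[0]+r*np.cos(a),p[1]+r*np.sin(a)]-X).ravel()*1000
    r=least_squares(f,[X[:,0].mean(),X[:,1].mean(),ph0,r0]); return r.x,r.fun.round(1)
E
python3 - <<'E'
from fitnut import *
import pickle
w=pickle.load(open("w14.pkl","rb"))
px=np.array([[243,345],[340,465],[525,460],[600,320],[295,235]])/8+[275,0]
X=back(w,px,.037); print(X.round(4))
a=np.arctan2(*(X[:,:2]-X[:,:2].mean(0)).T[::-1])
# corner indices: ccw from left: angles
for ph0 in (0.,.3,-.3):
    c=np.array([.552,-.404]); a=np.arctan2(X[:,1]-X[[0,3],1].mean(),X[:,0]-X[[0,3],0].mean())
    ks=np.round((a-ph0)/(np.pi/3)); print(ks,fitnut(w,px,ks,ph0=ph0))
# stand fit with other features
px2=np.array([[0,418],[738,485],[47,350],[692,408],[628,285],[108,240],])/3.6+[220,0]
m=np.array([[-60,88,12],[-60,-88,12],[-45,-50,60],[-45,50,60]])/1000
uv=px2[[0,1,4,5]]
def W(p):
    c,q=np.cos(p[2]),np.sin(p[2]); return np.c_[c*m[:,0]-q*m[:,1]+p[0],q*m[:,0]+c*m[:,1]+p[1],m[:,2]]
r=least_squares(lambda p:(proj(w,W(p))-uv).ravel(),[.55,-.4,0]); print(r.x,r.fun.round(1))
print("stud",back(w,[[275+422/8,258/8]],.046))
E
```

```text
[[ 0.5463 -0.3866  0.037 ]
 [ 0.5336 -0.3976  0.037 ]
 [ 0.536  -0.4155  0.037 ]
 [ 0.5527 -0.4214  0.037 ]
 [ 0.5595 -0.3903  0.037 ]]
[ 2.  3. -2. -1.  1.] (array([ 0.54892856, -0.40329089, -0.29861378,  0.01721038]), array([-1.2,  0.1, -1.2, -0.6,  0.3,  0.5,  0.1,  1.4,  2. , -1.3]))
[ 1.  2. -3. -2.  1.] (array([ 0.55183378, -0.40573501,  0.53823538,  0.01773535]), array([ 5.3, -1.4,  2.7,  0.5,  0.6,  0.7, -0.6, -2. , -8. ,  2.3]))
[ 2.  3. -2. -1.  1.] (array([ 0.54892856, -0.40329089, -0.2986138 ,  0.01721038]), array([-1.2,  0.1, -1.2, -0.6,  0.3,  0.5,  0.1,  1.4,  2. , -1.3]))
[ 0.55002796 -0.40441486  0.00273164] [-5.3 -1.3  3.8 -0.5 -0.1  0.5  1.2  0.5]
stud [[ 0.55061313 -0.4038501   0.046     ]]
```

```bash
cat >> plan.py <<'E'
N=np.array([.550,-.4037]); L=.1127; H=.0147
def at(th,zr,n,dl=0,dn=(0,0)):
    return ((N[0]+dn[0]-(L+dl)*np.cos(th),N[1]+dn[1]-(L+dl)*np.sin(th),zr+H),th,.5236,n)
E
python3 - <<'E'
from plan import *
p,th,a,n=at(-.33,.072,7); print(p)
rows([at(-.33,.085,5,dl=.03),at(-.33,.072,3)],nd=3)
E
```

```text
(np.float64(0.44338102788435085), np.float64(-0.36718035069989835), 0.0867)
8
{"wx": 0, "wy": 0.075, "wz": -0.045, "tx": -0.012, "ty": 0.007, "tz": 0.006, "gripper": 1}, {"wx": 0, "wy": 0.15, "wz": -0.088, "tx": -0.023, "ty": 0.014, "tz": 0.013, "gripper": 1}, {"wx": 0, "wy": 0.224, "wz": -0.131, "tx": -0.035, "ty": 0.022, "tz": 0.019, "gripper": 1}, {"wx": 0, "wy": 0.299, "wz": -0.174, "tx": -0.046, "ty": 0.029, "tz": 0.025, "gripper": 1}, {"wx": 0, "wy": 0.374, "wz": -0.217, "tx": -0.058, "ty": 0.036, "tz": 0.032, "gripper": 1}, {"wx": 0, "wy": 0.374, "wz": -0.217, "tx": -0.053, "ty": 0.044, "tz": 0.037, "gripper": 1}, {"wx": 0, "wy": 0.374, "wz": -0.217, "tx": -0.049, "ty": 0.053, "tz": 0.043, "gripper": 1}, {"wx": 0, "wy": 0.374, "wz": -0.217, "tx": -0.045, "ty": 0.061, "tz": 0.049, "gripper": 1}
```

>>> step_arm([
  {"wx":0,"wy":0.075,"wz":-0.045,"tx":-0.012,"ty":0.007,"tz":0.006,"gripper":1},
  {"wx":0,"wy":0.15,"wz":-0.088,"tx":-0.023,"ty":0.014,"tz":0.013,"gripper":1},
  {"wx":0,"wy":0.224,"wz":-0.131,"tx":-0.035,"ty":0.022,"tz":0.019,"gripper":1},
  {"wx":0,"wy":0.299,"wz":-0.174,"tx":-0.046,"ty":0.029,"tz":0.025,"gripper":1},
  {"wx":0,"wy":0.374,"wz":-0.217,"tx":-0.058,"ty":0.036,"tz":0.032,"gripper":1},
  {"wx":0,"wy":0.374,"wz":-0.217,"tx":-0.053,"ty":0.044,"tz":0.037,"gripper":1},
  {"wx":0,"wy":0.374,"wz":-0.217,"tx":-0.049,"ty":0.053,"tz":0.043,"gripper":1},
  {"wx":0,"wy":0.374,"wz":-0.217,"tx":-0.045,"ty":0.061,"tz":0.049,"gripper":1},
  {"wx":0,"wy":0.374,"wz":-0.217,"tx":-0.045,"ty":0.061,"tz":0.049,"gripper":1},
  {"wx":0,"wy":0.374,"wz":-0.217,"tx":-0.045,"ty":0.061,"tz":0.049,"gripper":1},
  {"wx":0,"wy":0.374,"wz":-0.217,"tx":-0.045,"ty":0.061,"tz":0.049,"gripper":1},
])

```text
time: 16.85
position: [0.4433, -0.3677, 0.0867]
ee_rot: [[-0.325, 0.472, 0.82], [-0.946, -0.162, -0.282], [-0.0, -0.867, 0.499]]
contact_force: [-0.9, -0.0, -4.0]
finger_gap: 0.145
```

```bash
cat > chk.py <<'E'
from fitnut import *
import sys,pickle
o=env.get_obs();p=np.array(o["position"]);R=np.array(o["ee_rot"]);th=np.arctan2(R[1,2],R[0,2])
print("t",o["time"],"pos",p.round(4),"th",th.round(3),"al",np.arcsin(R[2,2]).round(3),"roll",R[2,0].round(4),"q",np.round(o["qpos"],1),"F",np.round(o["contact_force"],1),"T",np.round(o["ft_torque"],2))
ring=p[:2]+L*np.array([np.cos(th),np.sin(th)]); print("ring",ring.round(4),"zr",(p[2]-H).round(4),"d",(ring-N).round(4))
n=sys.argv[1]
if n!="0":
    w=env.snapshot("wrist"); pickle.dump(w,open("w.pkl","wb")); cv2.imwrite(f"pics/{n}.png",w["image"]); crop(w,265,0,385,90,6.5,f"pics/{n}c.png")
E
python3 chk.py w15
```

```text
t 16.85 pos [ 0.4433 -0.3677  0.0867] th -0.331 al 0.522 roll -0.0003 q [-47.2  12.7 -46.3   4.2  13.7 155. ] F [-0.9 -0.  -4. ] T [ 0.27  0.77 -0.03]
ring [ 0.5499 -0.4043] zr 0.072 d [-0.0001 -0.0006]
```

View pics/w15c.png

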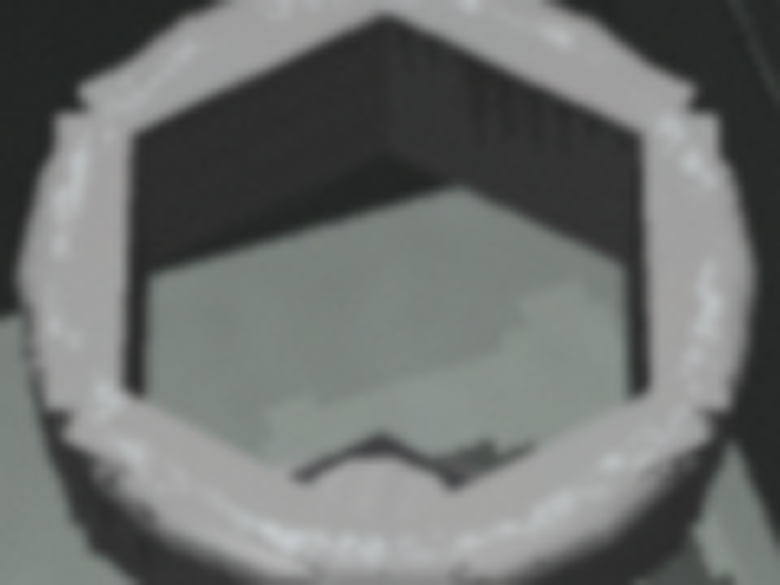

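```bash
python3 - <<'E'
from plan import *
rows([at(-.33,.05,3),at(-.33,.037,3),at(-.33,.028,3)],nd=4)
E
```

```text
9
{"wx": 0, "wy": -0, "wz": -0, "tx": -0.0002, "ty": 0.0064, "tz": -0.0037, "gripper": 1}, {"wx": 0.001, "wy": -0, "wz": 0, "tx": -0.0003, "ty": 0.0127, "tz": -0.0074, "gripper": 1}, {"wx": 0.001, "wy": -0.001, "wz": 0, "tx": -0.0005, "ty": 0.0191, "tz": -0.011, "gripper": 1}, {"wx": 0.001, "wy": -0.001, "wz": 0, "tx": -0.0005, "ty": 0.0229, "tz": -0.0132, "gripper": 1}, {"wx": 0.001, "wy": -0.001, "wz": 0, "tx": -0.0005, "ty": 0.0266, "tz": -0.0154, "gripper": 1}, {"wx": 0.001, "wy": -0.001, "wz": 0, "tx": -0.0005, "ty": 0.0304, "tz": -0.0175, "gripper": 1}, {"wx": 0.001, "wy": -0.001, "wz": 0, "tx": -0.0005, "ty": 0.033, "tz": -0.019, "gripper": 1}, {"wx": 0.001, "wy": -0.001, "wz": 0, "tx": -0.0005, "ty": 0.0356, "tz": -0.0205, "gripper": 1}, {"wx": 0.001, "wy": -0.001, "wz": 0, "tx": -0.0005, "ty": 0.0382, "tz": -0.022, "gripper": 1}
```

>>> step_arm([
  {"wx":0,"wy":0,"wz":0,"tx":0,"ty":0.0064,"tz":-0.0037,"gripper":1},
  {"wx":0,"wy":0,"wz":0,"tx":0,"ty":0.0127,"tz":-0.0074,"gripper":1},
  {"wx":0,"wy":0,"wz":0,"tx":-0.0005,"ty":0.0191,"tz":-0.011,"gripper":1},
  {"wx":0,"wy":0,"wz":0,"tx":-0.0005,"ty":0.0229,"tz":-0.0132,"gripper":1},
  {"wx":0,"wy":0,"wz":0,"tx":-0.0005,"ty":0.0266,"tz":-0.0154,"gripper":1},
  {"wx":0,"wy":0,"wz":0,"tx":-0.0005,"ty":0.0304,"tz":-0.0175,"gripper":1},
  {"wx":0,"wy":0,"wz":0,"tx":-0.0005,"ty":0.033,"tz":-0.019,"gripper":1},
  {"wx":0,"wy":0,"wz":0,"tx":-0.0005,"ty":0.0356,"tz":-0.0205,"gripper":1},
  {"wx":0,"wy":0,"wz":0,"tx":-0.0005,"ty":0.0382,"tz":-0.022,"gripper":1},
  {"wx":0,"wy":0,"wz":0,"tx":-0.0005,"ty":0.0382,"tz":-0.022,"gripper":1},
])

```text
time: 17.9
position: [0.4438, -0.3668, 0.0425]
ee_rot: [[-0.324, 0.472, 0.82], [-0.946, -0.162, -0.281], [-0.0, -0.866, 0.499]]
contact_force: [-0.3, -0.5, -3.9]
finger_gap: 0.145
```

```bash
python3 chk.py w16
```

```text
t 17.9 pos [ 0.4438 -0.3668  0.0425] th -0.33 al 0.523 roll -0.0002 q [-47.1  17.3 -49.7  -4.   13.7 155.1] F [-0.3 -0.5 -3.9] T [ 0.23  0.76 -0.01]
ring [ 0.5504 -0.4033] zr 0.0278 d [0.0004 0.0004]
```

View pics/w16c.png

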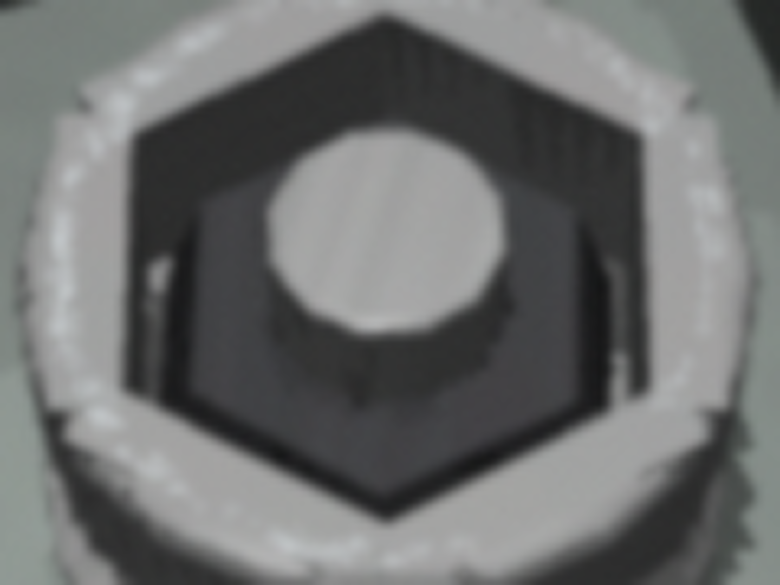

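>>> step_arm([
  {"wx":0,"wy":0,"wz":0,"tx":0,"ty":0.0025,"tz":-0.0015,"gripper":1},
  {"wx":0,"wy":0,"wz":0,"tx":0,"ty":0.005,"tz":-0.003,"gripper":1},
  {"wx":0,"wy":0,"wz":0,"tx":0,"ty":0.0075,"tz":-0.0043,"gripper":1},
  {"wx":0,"wy":0,"wz":0,"tx":0,"ty":0.0095,"tz":-0.0055,"gripper":1},
  {"wx":0,"wy":0,"wz":0,"tx":0,"ty":0.0105,"tz":-0.006,"gripper":1},
  {"wx":0,"wy":0,"wz":0,"tx":0,"ty":0.0105,"tz":-0.006,"gripper":1},
  {"wx":0,"wy":0,"wz":0,"tx":0,"ty":0.0105,"tz":-0.006,"gripper":1},
])

```text
time: 18.65
position: [0.4441, -0.367, 0.0308]
ee_rot: [[-0.324, 0.473, 0.819], [-0.946, -0.162, -0.281], [-0.0, -0.866, 0.5]]
contact_force: [1.7, -0.1, -3.6]
finger_gap: 0.144
```

```bash
python3 chk.py w17; python3 - <<'E'
from plan import *
o=env.get_obs()
R=np.array(o["ee_rot"]);th=np.arctan2(R[1,2],R[0,2]);p=np.array(o["position"])
import plan
plan.N=p[:2]+L*np.array([np.cos(th),np.sin(th)]); print(plan.N)
rows([(*plan.at(-.55,p[2]-H,8)[:3],8)],nd=4)
E
```

```text
t 18.65 pos [ 0.4441 -0.367   0.0308] th -0.33 al 0.523 roll -0.0 q [-47.1  18.7 -50.5  -6.2  13.7 155.1] F [ 1.7 -0.1 -3.6] T [0.34 0.58 0.1 ]
ring [ 0.5507 -0.4035] zr 0.0161 d [0.0007 0.0002]
[ 0.55075087 -0.40349593]
8
{"wx": 0, "wy": 0.024, "wz": -0.014, "tx": -0.0031, "ty": 0.0002, "tz": 0.0003, "gripper": 1}, {"wx": 0, "wy": 0.048, "wz": -0.027, "tx": -0.0062, "ty": 0.0003, "tz": 0.0006, "gripper": 1}, {"wx": 0, "wy": 0.072, "wz": -0.041, "tx": -0.0092, "ty": 0.0005, "tz": 0.0009, "gripper": 1}, {"wx": 0, "wy": 0.095, "wz": -0.055, "tx": -0.0123, "ty": 0.0007, "tz": 0.0012, "gripper": 1}, {"wx": 0, "wy": 0.119, "wz": -0.069, "tx": -0.0154, "ty": 0.0008, "tz": 0.0015, "gripper": 1}, {"wx": 0, "wy": 0.143, "wz": -0.083, "tx": -0.0185, "ty": 0.001, "tz": 0.0018, "gripper": 1}, {"wx": 0, "wy": 0.167, "wz": -0.096, "tx": -0.0215, "ty": 0.0012, "tz": 0.0021, "gripper": 1}, {"wx": 0, "wy": 0.191, "wz": -0.11, "tx": -0.0246, "ty": 0.0014, "tz": 0.0024, "gripper": 1}
```

View pics/w17c.png

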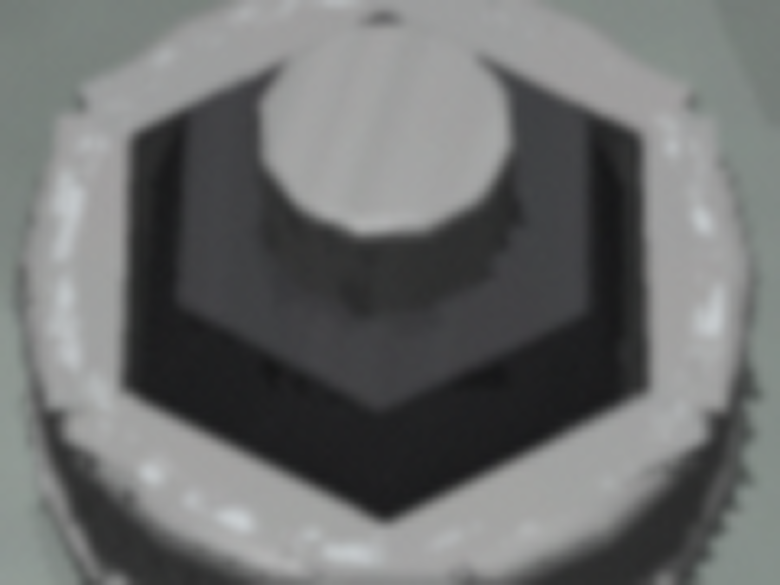

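>>> step_arm([
  {"wx":0,"wy":0.024,"wz":-0.014,"tx":-0.0031,"ty":0,"tz":0,"gripper":1},
  {"wx":0,"wy":0.048,"wz":-0.027,"tx":-0.0062,"ty":0,"tz":0,"gripper":1},
  {"wx":0,"wy":0.072,"wz":-0.041,"tx":-0.0092,"ty":0,"tz":0.0005,"gripper":1},
  {"wx":0,"wy":0.095,"wz":-0.055,"tx":-0.0123,"ty":0.0005,"tz":0.0008,"gripper":1},
  {"wx":0,"wy":0.119,"wz":-0.069,"tx":-0.0154,"ty":0.0008,"tz":0.001,"gripper":1},
  {"wx":0,"wy":0.143,"wz":-0.083,"tx":-0.0185,"ty":0.001,"tz":0.0014,"gripper":1},
  {"wx":0,"wy":0.167,"wz":-0.096,"tx":-0.0215,"ty":0.0012,"tz":0.0017,"gripper":1},
  {"wx":0,"wy":0.191,"wz":-0.11,"tx":-0.0246,"ty":0.0014,"tz":0.002,"gripper":1},
  {"wx":0,"wy":0.191,"wz":-0.11,"tx":-0.0246,"ty":0.0014,"tz":0.002,"gripper":1},
  {"wx":0,"wy":0.191,"wz":-0.11,"tx":-0.0246,"ty":0.0014,"tz":0.002,"gripper":1},
])

```text
time: 19.7
position: [0.4554, -0.3451, 0.0314]
ee_rot: [[-0.522, 0.428, 0.738], [-0.853, -0.262, -0.452], [-0.0, -0.865, 0.502]]
contact_force: [3.8, -1.9, -4.6]
finger_gap: 0.143
```

```bash
python3 chk.py w18
```

```text
t 19.7 pos [ 0.4554 -0.3451  0.0314] th -0.549 al 0.525 roll -0.0 q [-39.4  17.5 -53.8 -11.1   4.  173.1] F [ 3.8 -1.9 -4.6] T [0.22 0.2  0.24]
ring [ 0.5515 -0.4039] zr 0.0167 d [ 0.0015 -0.0002]
```

View pics/w18c.png

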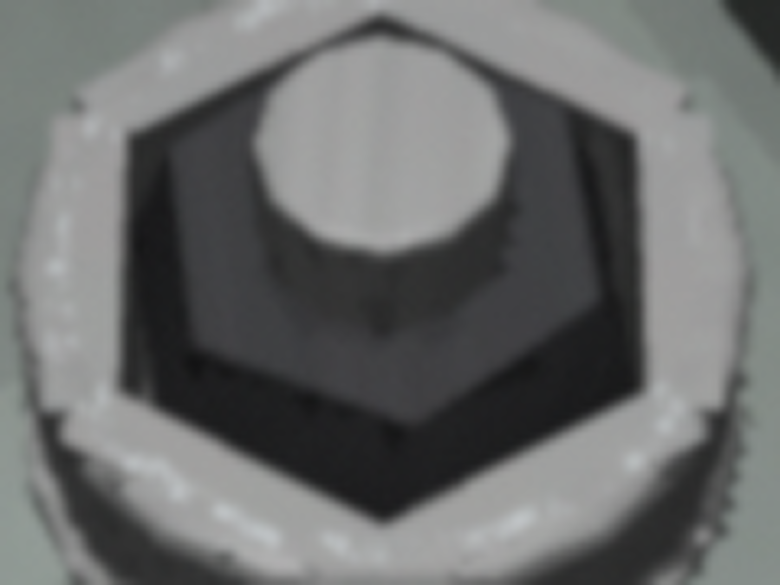

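```bash
python3 - <<'E'
from plan import *
import plan
plan.N=np.array([.5508,-.4037])
rows([at(-.585,.0157,3),at(-.48,.0162,4),at(-.485,.03,3),at(-.485,.056,2)],nd=4)
E
```

```text
12
{"wx": -0.001, "wy": 0.01, "wz": -0.006, "tx": -0.0013, "ty": 0.0002, "tz": -0.0003, "gripper": 1}, {"wx": -0.001, "wy": 0.021, "wz": -0.012, "tx": -0.0026, "ty": 0.0004, "tz": -0.0007, "gripper": 1}, {"wx": -0.002, "wy": 0.031, "wz": -0.018, "tx": -0.0038, "ty": 0.0005, "tz": -0.001, "gripper": 1}, {"wx": -0.002, "wy": 0.008, "wz": -0.005, "tx": -0.0009, "ty": 0.0005, "tz": -0.0009, "gripper": 1}, {"wx": -0.002, "wy": -0.015, "wz": 0.008, "tx": 0.0021, "ty": 0.0004, "tz": -0.0008, "gripper": 1}, {"wx": -0.002, "wy": -0.037, "wz": 0.021, "tx": 0.005, "ty": 0.0003, "tz": -0.0007, "gripper": 1}, {"wx": -0.002, "wy": -0.06, "wz": 0.034, "tx": 0.008, "ty": 0.0002, "tz": -0.0006, "gripper": 1}, {"wx": -0.002, "wy": -0.059, "wz": 0.034, "tx": 0.0078, "ty": -0.0038, "tz": 0.0017, "gripper": 1}, {"wx": -0.002, "wy": -0.057, "wz": 0.033, "tx": 0.0076, "ty": -0.0078, "tz": 0.004, "gripper": 1}, {"wx": -0.002, "wy": -0.056, "wz": 0.032, "tx": 0.0074, "ty": -0.0118, "tz": 0.0063, "gripper": 1}, {"wx": -0.002, "wy": -0.056, "wz": 0.032, "tx": 0.0074, "ty": -0.023, "tz": 0.0128, "gripper": 1}, {"wx": -0.002, "wy": -0.056, "wz": 0.032, "tx": 0.0074, "ty": -0.0342, "tz": 0.0193, "gripper": 1}
```

>>> step_arm([
  {"wx":-0.001,"wy":0.01,"wz":-0.006,"tx":-0.0013,"ty":0.0002,"tz":-0.0003,"gripper":1},
  {"wx":-0.001,"wy":0.021,"wz":-0.012,"tx":-0.0026,"ty":0.0004,"tz":-0.0007,"gripper":1},
  {"wx":-0.002,"wy":0.031,"wz":-0.018,"tx":-0.0038,"ty":0.0005,"tz":-0.001,"gripper":1},
  {"wx":-0.002,"wy":0.008,"wz":-0.005,"tx":-0.0009,"ty":0.0005,"tz":-0.0009,"gripper":1},
  {"wx":-0.002,"wy":-0.015,"wz":0.008,"tx":0.0021,"ty":0.0004,"tz":-0.0008,"gripper":1},
  {"wx":-0.002,"wy":-0.037,"wz":0.021,"tx":0.005,"ty":0.0003,"tz":-0.0007,"gripper":1},
  {"wx":-0.002,"wy":-0.06,"wz":0.034,"tx":0.008,"ty":0.0002,"tz":-0.0006,"gripper":1},
  {"wx":-0.002,"wy":-0.059,"wz":0.034,"tx":0.0078,"ty":-0.0038,"tz":0.0017,"gripper":1},
  {"wx":-0.002,"wy":-0.057,"wz":0.033,"tx":0.0076,"ty":-0.0078,"tz":0.004,"gripper":1},
  {"wx":-0.002,"wy":-0.056,"wz":0.032,"tx":0.0074,"ty":-0.0118,"tz":0.0063,"gripper":1},
])

```text
time: 20.75
position: [0.4497, -0.3503, 0.0439]
ee_rot: [[-0.468, 0.44, 0.767], [-0.884, -0.232, -0.406], [-0.0, -0.868, 0.497]]
contact_force: [1.8, -0.0, -3.2]
finger_gap: 0.145
```

```bash
python3 chk.py w19
```

```text
t 20.75 pos [ 0.4497 -0.3503  0.0439] th -0.487 al 0.52 roll -0.0002 q [-41.8  16.  -52.3  -7.3   6.9 167.9] F [ 1.8 -0.  -3.2] T [0.29 0.2  0.27]
ring [ 0.5493 -0.403 ] zr 0.0292 d [-0.0007  0.0007]
```

View pics/w19c.png

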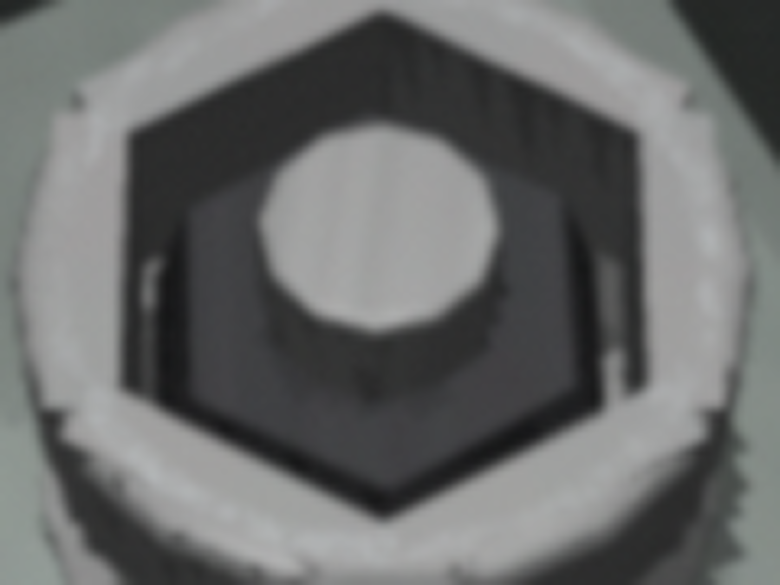

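```bash
cat > pl2.py <<'E'
from plan import *
import plan
plan.N=np.array([.5504,-.4037])
E
python3 - <<'E'
from pl2 import *
rows([at(-.487,.056,2),at(.572,.056,9)],nd=4)
E
```

```text
11
{"wx": 0.002, "wy": 0, "wz": -0, "tx": 0, "ty": -0.0111, "tz": 0.0072, "gripper": 1}, {"wx": 0.003, "wy": 0, "wz": -0, "tx": 0.0001, "ty": -0.0222, "tz": 0.0143, "gripper": 1}, {"wx": 0.003, "wy": -0.102, "wz": 0.059, "tx": 0.011, "ty": -0.019, "tz": 0.0199, "gripper": 1}, {"wx": 0.003, "wy": -0.204, "wz": 0.117, "tx": 0.0219, "ty": -0.0158, "tz": 0.0254, "gripper": 1}, {"wx": 0.003, "wy": -0.306, "wz": 0.176, "tx": 0.0328, "ty": -0.0127, "tz": 0.0309, "gripper": 1}, {"wx": 0.003, "wy": -0.408, "wz": 0.235, "tx": 0.0437, "ty": -0.0095, "tz": 0.0365, "gripper": 1}, {"wx": 0.003, "wy": -0.51, "wz": 0.293, "tx": 0.0547, "ty": -0.0063, "tz": 0.042, "gripper": 1}, {"wx": 0.003, "wy": -0.612, "wz": 0.352, "tx": 0.0656, "ty": -0.0031, "tz": 0.0476, "gripper": 1}, {"wx": 0.003, "wy": -0.714, "wz": 0.411, "tx": 0.0765, "ty": 0, "tz": 0.0531, "gripper": 1}, {"wx": 0.003, "wy": -0.816, "wz": 0.469, "tx": 0.0874, "ty": 0.0032, "tz": 0.0587, "gripper": 1}, {"wx": 0.003, "wy": -0.918, "wz": 0.528, "tx": 0.0983, "ty": 0.0064, "tz": 0.0642, "gripper": 1}
```

>>> step_arm([
  {"wx":0.002,"wy":0,"wz":0,"tx":0,"ty":-0.0111,"tz":0.007,"gripper":1},
  {"wx":0.003,"wy":0,"wz":0,"tx":0,"ty":-0.0222,"tz":0.0143,"gripper":1},
  {"wx":0.003,"wy":-0.102,"wz":0.059,"tx":0.011,"ty":-0.019,"tz":0.0199,"gripper":1},
  {"wx":0.003,"wy":-0.204,"wz":0.117,"tx":0.0219,"ty":-0.0158,"tz":0.0254,"gripper":1},
  {"wx":0.003,"wy":-0.306,"wz":0.176,"tx":0.0328,"ty":-0.0127,"tz":0.0309,"gripper":1},
  {"wx":0.003,"wy":-0.408,"wz":0.235,"tx":0.0437,"ty":-0.0095,"tz":0.0365,"gripper":1},
  {"wx":0.003,"wy":-0.51,"wz":0.293,"tx":0.0547,"ty":-0.0063,"tz":0.042,"gripper":1},
  {"wx":0.003,"wy":-0.612,"wz":0.352,"tx":0.0656,"ty":-0.0031,"tz":0.0476,"gripper":1},
  {"wx":0.003,"wy":-0.714,"wz":0.411,"tx":0.0765,"ty":0,"tz":0.0531,"gripper":1},
  {"wx":0.003,"wy":-0.816,"wz":0.469,"tx":0.0874,"ty":0.0032,"tz":0.0587,"gripper":1},
  {"wx":0.003,"wy":-0.918,"wz":0.528,"tx":0.0983,"ty":0.0064,"tz":0.0642,"gripper":1},
  {"wx":0.003,"wy":-0.918,"wz":0.528,"tx":0.0983,"ty":0.0064,"tz":0.0642,"gripper":1},
])

```text
time: 22.0
position: [0.4558, -0.4681, 0.0686]
ee_rot: [[0.541, 0.419, 0.729], [-0.841, 0.269, 0.469], [0.0, -0.867, 0.498]]
contact_force: [0.9, -1.5, -3.0]
finger_gap: 0.144
```

```bash
python3 chk.py w20;python3 - <<'E'
from pl2 import *
rows([at(.572,.037,4),at(.572,.0285,3)],nd=4)
E
```

```text
t 22.0 pos [ 0.4558 -0.4681  0.0686] th 0.572 al 0.521 roll 0.0002 q [-59.9  34.4  -8.6  48.5  29.8  87. ] F [ 0.9 -1.5 -3. ] T [-0.41  0.65 -0.05]
ring [ 0.5506 -0.4071] zr 0.0539 d [ 0.0006 -0.0034]
7
{"wx": 0, "wy": -0.001, "wz": -0.001, "tx": -0.0003, "ty": 0.0038, "tz": -0.0019, "gripper": 1}, {"wx": 0.001, "wy": -0.001, "wz": -0.001, "tx": -0.0005, "ty": 0.0076, "tz": -0.0039, "gripper": 1}, {"wx": 0.001, "wy": -0.002, "wz": -0.001, "tx": -0.0008, "ty": 0.0113, "tz": -0.0058, "gripper": 1}, {"wx": 0.002, "wy": -0.002, "wz": -0.001, "tx": -0.001, "ty": 0.0151, "tz": -0.0077, "gripper": 1}, {"wx": 0.002, "wy": -0.002, "wz": -0.001, "tx": -0.001, "ty": 0.0176, "tz": -0.0091, "gripper": 1}, {"wx": 0.002, "wy": -0.002, "wz": -0.001, "tx": -0.001, "ty": 0.02, "tz": -0.0105, "gripper": 1}, {"wx": 0.002, "wy": -0.002, "wz": -0.001, "tx": -0.001, "ty": 0.0225, "tz": -0.012, "gripper": 1}
```

View pics/w20.png

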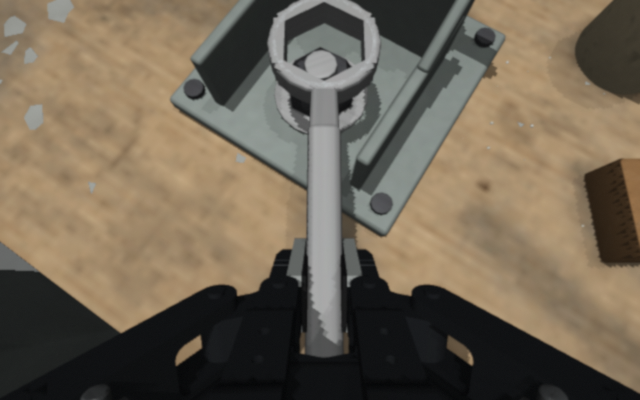

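>>> step_arm([
  {"wx":0,"wy":0,"wz":0,"tx":0,"ty":0,"tz":0,"gripper":1},
  {"wx":0,"wy":0,"wz":0,"tx":0,"ty":0,"tz":0,"gripper":1},
])

```text
time: 22.25
position: [0.4552, -0.463, 0.0699]
ee_rot: [[0.542, 0.419, 0.728], [-0.841, 0.272, 0.468], [-0.002, -0.866, 0.5]]
contact_force: [-0.4, -0.6, -3.4]
finger_gap: 0.146
```

```bash
python3 chk.py 0;python3 - <<'E'
from pl2 import *
rows([at(.572,.037,4),at(.572,.0285,3)],nd=4)
E
```

```text
t 22.25 pos [ 0.4552 -0.463   0.0699] th 0.572 al 0.523 roll -0.0018 q [-59.8  34.   -9.2  48.4  30.   87. ] F [-0.4 -0.6 -3.4] T [-0.36  0.63  0.02]
ring [ 0.55   -0.4021] zr 0.0552 d [-0.      0.0016]
7
{"wx": 0, "wy": -0, "wz": -0.002, "tx": 0.0004, "ty": 0.0039, "tz": -0.0024, "gripper": 1}, {"wx": 0, "wy": -0, "wz": -0.002, "tx": 0.0008, "ty": 0.0077, "tz": -0.0048, "gripper": 1}, {"wx": 0, "wy": -0, "wz": -0.002, "tx": 0.0013, "ty": 0.0116, "tz": -0.0072, "gripper": 1}, {"wx": 0, "wy": -0, "wz": -0.002, "tx": 0.0017, "ty": 0.0155, "tz": -0.0096, "gripper": 1}, {"wx": 0, "wy": -0, "wz": -0.002, "tx": 0.0017, "ty": 0.0179, "tz": -0.011, "gripper": 1}, {"wx": 0, "wy": -0, "wz": -0.002, "tx": 0.0017, "ty": 0.0204, "tz": -0.0124, "gripper": 1}, {"wx": 0, "wy": -0, "wz": -0.002, "tx": 0.0017, "ty": 0.0228, "tz": -0.0138, "gripper": 1}
```

>>> step_arm([
  {"wx":0,"wy":0,"wz":-0.001,"tx":0.0003,"ty":0.0039,"tz":-0.0024,"gripper":1},
  {"wx":0,"wy":0,"wz":-0.001,"tx":0.0006,"ty":0.0077,"tz":-0.0047,"gripper":1},
  {"wx":0,"wy":0,"wz":-0.001,"tx":0.001,"ty":0.0116,"tz":-0.007,"gripper":1},
  {"wx":0,"wy":0,"wz":-0.001,"tx":0.001,"ty":0.0155,"tz":-0.0094,"gripper":1},
  {"wx":0,"wy":0,"wz":-0.001,"tx":0.001,"ty":0.0179,"tz":-0.0108,"gripper":1},
  {"wx":0,"wy":0,"wz":-0.001,"tx":0.001,"ty":0.0204,"tz":-0.0122,"gripper":1},
  {"wx":0,"wy":0,"wz":-0.001,"tx":0.001,"ty":0.0228,"tz":-0.0136,"gripper":1},
  {"wx":0,"wy":0,"wz":-0.001,"tx":0.001,"ty":0.0228,"tz":-0.0136,"gripper":1},
  {"wx":0,"wy":0,"wz":-0.001,"tx":0.001,"ty":0.0228,"tz":-0.0136,"gripper":1},
])

```text
time: 23.15
position: [0.4564, -0.4661, 0.0438]
ee_rot: [[0.542, 0.421, 0.727], [-0.841, 0.27, 0.47], [0.002, -0.866, 0.5]]
contact_force: [0.4, 0.1, -3.1]
finger_gap: 0.144
```

```bash
python3 chk.py w21
```

```text
t 23.15 pos [ 0.4564 -0.4661  0.0438] th 0.574 al 0.524 roll 0.0018 q [-59.8  35.7 -10.4  45.2  30.   87. ] F [ 0.4  0.1 -3.1] T [-0.42  0.64  0.01]
ring [ 0.5511 -0.405 ] zr 0.0291 d [ 0.0011 -0.0013]
```

View pics/w21c.png

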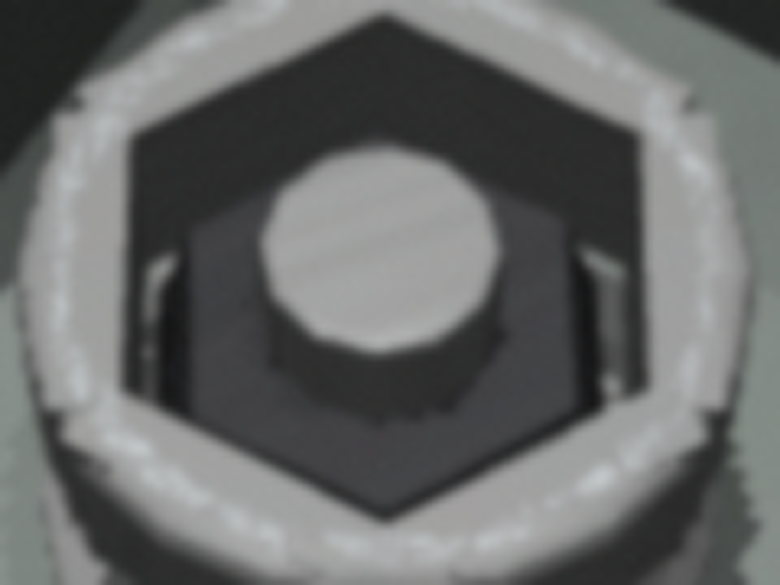

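>>> step_arm([
  {"wx":0,"wy":0,"wz":0,"tx":0,"ty":0.002,"tz":-0.0025,"gripper":1},
  {"wx":0,"wy":0,"wz":0,"tx":0,"ty":0.005,"tz":-0.004,"gripper":1},
  {"wx":0,"wy":0,"wz":0,"tx":0,"ty":0.0075,"tz":-0.0055,"gripper":1},
  {"wx":0,"wy":0,"wz":0,"tx":0,"ty":0.0095,"tz":-0.0067,"gripper":1},
  {"wx":0,"wy":0,"wz":0,"tx":0,"ty":0.0112,"tz":-0.0077,"gripper":1},
  {"wx":0,"wy":0,"wz":0,"tx":0,"ty":0.0112,"tz":-0.0077,"gripper":1},
  {"wx":0,"wy":0,"wz":0,"tx":0,"ty":0.0112,"tz":-0.0077,"gripper":1},
])

```text
time: 23.9
position: [0.4561, -0.4661, 0.0304]
ee_rot: [[0.542, 0.422, 0.727], [-0.84, 0.271, 0.47], [0.002, -0.865, 0.501]]
contact_force: [5.0, 3.1, -3.7]
finger_gap: 0.142
```

```bash
python3 chk.py w22
```

```text
t 23.9 pos [ 0.4561 -0.4661  0.0304] th 0.574 al 0.525 roll 0.0016 q [-59.9  36.6 -11.2  43.7  30.1  86.9] F [ 5.   3.1 -3.7] T [ 0.23 -0.25  0.14]
ring [ 0.5507 -0.4049] zr 0.0157 d [ 0.0007 -0.0012]
```

View pics/w22c.png

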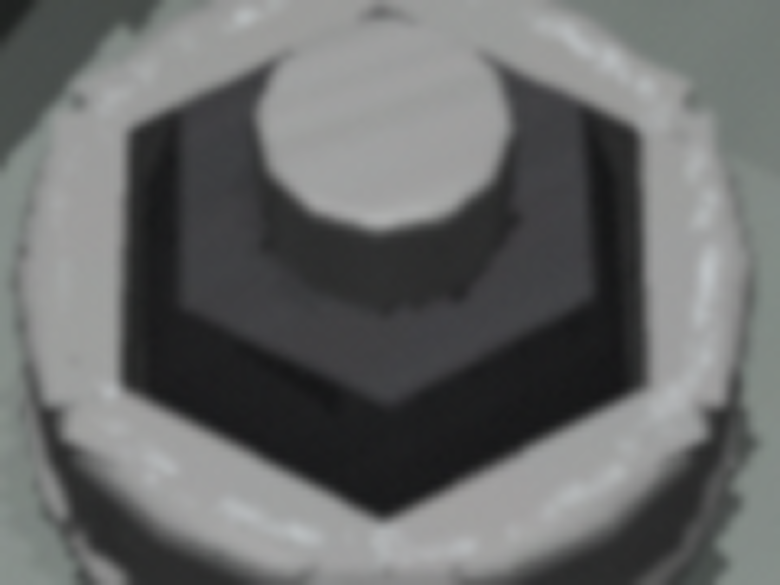

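```bash
cat > pl2.py <<'E'
from plan import *
import plan
plan.N=np.array([.5516,-.4042])
E
python3 - <<'E'
from pl2 import *
rows([at(.574-.12*i+.06,.0158,2) for i in range(1,6)],nd=4)
E
```

```text
10
{"wx": -0.001, "wy": 0.026, "wz": -0.013, "tx": -0.0034, "ty": 0.0003, "tz": 0.0006, "gripper": 1}, {"wx": -0.002, "wy": 0.052, "wz": -0.028, "tx": -0.0069, "ty": 0.0006, "tz": 0.0012, "gripper": 1}, {"wx": -0.002, "wy": 0.104, "wz": -0.058, "tx": -0.0136, "ty": 0.001, "tz": 0.0019, "gripper": 1}, {"wx": -0.002, "wy": 0.156, "wz": -0.088, "tx": -0.0203, "ty": 0.0014, "tz": 0.0026, "gripper": 1}, {"wx": -0.002, "wy": 0.208, "wz": -0.118, "tx": -0.0268, "ty": 0.0022, "tz": 0.004, "gripper": 1}, {"wx": -0.002, "wy": 0.26, "wz": -0.149, "tx": -0.0334, "ty": 0.003, "tz": 0.0054, "gripper": 1}, {"wx": -0.002, "wy": 0.312, "wz": -0.179, "tx": -0.0397, "ty": 0.0041, "tz": 0.0074, "gripper": 1}, {"wx": -0.002, "wy": 0.364, "wz": -0.209, "tx": -0.0461, "ty": 0.0053, "tz": 0.0095, "gripper": 1}, {"wx": -0.002, "wy": 0.416, "wz": -0.239, "tx": -0.0521, "ty": 0.0069, "tz": 0.0122, "gripper": 1}, {"wx": -0.002, "wy": 0.468, "wz": -0.269, "tx": -0.0581, "ty": 0.0084, "tz": 0.0149, "gripper": 1}
```

>>> step_arm([
  {"wx":-0.001,"wy":0.026,"wz":-0.013,"tx":-0.0034,"ty":0.0003,"tz":0.0006,"gripper":1},
  {"wx":-0.002,"wy":0.052,"wz":-0.028,"tx":-0.0069,"ty":0.0006,"tz":0.0012,"gripper":1},
  {"wx":-0.002,"wy":0.104,"wz":-0.058,"tx":-0.0136,"ty":0.001,"tz":0.0019,"gripper":1},
  {"wx":-0.002,"wy":0.156,"wz":-0.088,"tx":-0.0203,"ty":0.0014,"tz":0.0026,"gripper":1},
  {"wx":-0.002,"wy":0.208,"wz":-0.118,"tx":-0.0268,"ty":0.0022,"tz":0.004,"gripper":1},
  {"wx":-0.002,"wy":0.26,"wz":-0.149,"tx":-0.0334,"ty":0.003,"tz":0.0054,"gripper":1},
  {"wx":-0.002,"wy":0.312,"wz":-0.179,"tx":-0.0397,"ty":0.0041,"tz":0.0074,"gripper":1},
  {"wx":-0.002,"wy":0.364,"wz":-0.209,"tx":-0.0461,"ty":0.0053,"tz":0.0095,"gripper":1},
  {"wx":-0.002,"wy":0.416,"wz":-0.239,"tx":-0.0521,"ty":0.0069,"tz":0.0122,"gripper":1},
  {"wx":-0.002,"wy":0.468,"wz":-0.269,"tx":-0.0581,"ty":0.0084,"tz":0.0149,"gripper":1},
  {"wx":-0.002,"wy":0.468,"wz":-0.269,"tx":-0.0581,"ty":0.0084,"tz":0.0149,"gripper":1},
  {"wx":-0.002,"wy":0.468,"wz":-0.269,"tx":-0.0581,"ty":0.0084,"tz":0.0149,"gripper":1},
])

```text
time: 25.15
position: [0.4389, -0.4082, 0.0308]
ee_rot: [[0.034, 0.499, 0.866], [-0.999, 0.016, 0.03], [0.002, -0.866, 0.5]]
contact_force: [5.0, 3.3, -4.4]
finger_gap: 0.149
```

```bash
python3 chk.py w23; python3 - <<'E'
from pl2 import *
rows([at(.033-.12*i,.0158,2) for i in range(1,5)]+[at(-.56,.0158,2)],nd=4)
E
```

```text
t 25.15 pos [ 0.4389 -0.4082  0.0308] th 0.035 al 0.523 roll 0.0017 q [-56.   23.9 -38.3  10.7  25.  125.9] F [ 5.   3.3 -4.4] T [0.33 0.15 0.47]
ring [ 0.5515 -0.4043] zr 0.0161 d [ 0.0015 -0.0006]
10
{"wx": 0, "wy": 0.053, "wz": -0.029, "tx": -0.0069, "ty": 0.0003, "tz": 0.0003, "gripper": 1}, {"wx": 0, "wy": 0.105, "wz": -0.059, "tx": -0.0138, "ty": 0.0006, "tz": 0.0007, "gripper": 1}, {"wx": 0, "wy": 0.157, "wz": -0.089, "tx": -0.0205, "ty": 0.0012, "tz": 0.0017, "gripper": 1}, {"wx": 0, "wy": 0.209, "wz": -0.119, "tx": -0.0271, "ty": 0.0018, "tz": 0.0028, "gripper": 1}, {"wx": 0, "wy": 0.261, "wz": -0.149, "tx": -0.0336, "ty": 0.0028, "tz": 0.0045, "gripper": 1}, {"wx": 0, "wy": 0.313, "wz": -0.179, "tx": -0.04, "ty": 0.0038, "tz": 0.0063, "gripper": 1}, {"wx": 0, "wy": 0.365, "wz": -0.209, "tx": -0.0462, "ty": 0.0052, "tz": 0.0087, "gripper": 1}, {"wx": 0, "wy": 0.417, "wz": -0.239, "tx": -0.0524, "ty": 0.0066, "tz": 0.0111, "gripper": 1}, {"wx": 0, "wy": 0.466, "wz": -0.268, "tx": -0.0578, "ty": 0.0082, "tz": 0.0139, "gripper": 1}, {"wx": -0, "wy": 0.515, "wz": -0.296, "tx": -0.0633, "ty": 0.0098, "tz": 0.0167, "gripper": 1}
```

View pics/w23c.png

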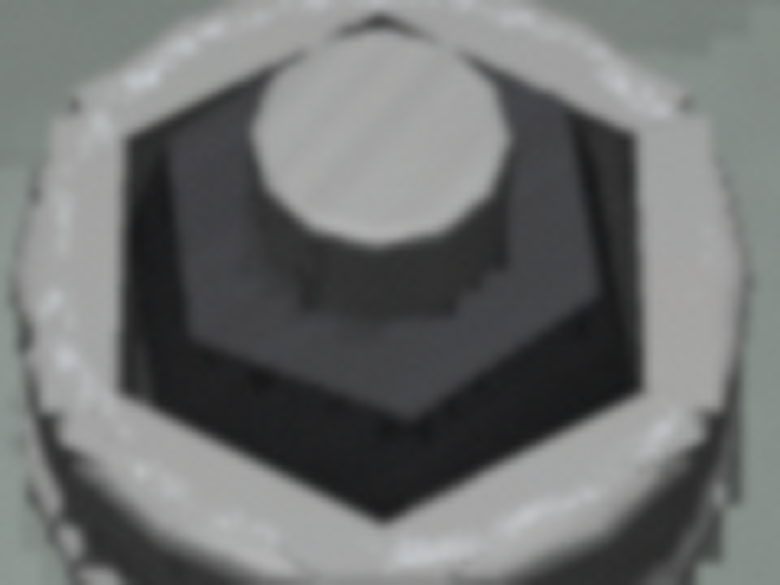

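>>> step_arm([
  {"wx":0,"wy":0.053,"wz":-0.029,"tx":-0.0069,"ty":0.0005,"tz":0.0006,"gripper":1},
  {"wx":0,"wy":0.105,"wz":-0.059,"tx":-0.0138,"ty":0.0009,"tz":0.0012,"gripper":1},
  {"wx":0,"wy":0.157,"wz":-0.089,"tx":-0.0205,"ty":0.0015,"tz":0.0022,"gripper":1},
  {"wx":0,"wy":0.209,"wz":-0.119,"tx":-0.0271,"ty":0.0021,"tz":0.0033,"gripper":1},
  {"wx":0,"wy":0.261,"wz":-0.149,"tx":-0.0336,"ty":0.0031,"tz":0.005,"gripper":1},
  {"wx":0,"wy":0.313,"wz":-0.179,"tx":-0.04,"ty":0.0041,"tz":0.0068,"gripper":1},
  {"wx":0,"wy":0.365,"wz":-0.209,"tx":-0.0462,"ty":0.0055,"tz":0.0092,"gripper":1},
  {"wx":0,"wy":0.417,"wz":-0.239,"tx":-0.0524,"ty":0.0069,"tz":0.0116,"gripper":1},
  {"wx":0,"wy":0.466,"wz":-0.268,"tx":-0.0578,"ty":0.0085,"tz":0.0144,"gripper":1},
  {"wx":0,"wy":0.515,"wz":-0.296,"tx":-0.0633,"ty":0.0101,"tz":0.0172,"gripper":1},
  {"wx":0,"wy":0.515,"wz":-0.296,"tx":-0.0633,"ty":0.0101,"tz":0.0172,"gripper":1},
  {"wx":0,"wy":0.515,"wz":-0.296,"tx":-0.0633,"ty":0.0101,"tz":0.0172,"gripper":1},
])

```text
time: 26.4
position: [0.4559, -0.3443, 0.0302]
ee_rot: [[-0.531, 0.422, 0.735], [-0.847, -0.265, -0.46], [0.0, -0.867, 0.499]]
contact_force: [-1.8, 1.9, -0.1]
finger_gap: 0.147
```

```bash
python3 chk.py w24; python3 - <<'E'
from pl2 import *
rows([at(-.58,.0158,2),at(-.47,.016,3),at(-.475,.0295,3)],nd=4)
E
```

```text
t 26.4 pos [ 0.4559 -0.3443  0.0302] th -0.56 al 0.522 roll 0.0004 q [-39.   17.6 -53.7 -11.    3.4 174. ] F [-1.8  1.9 -0.1] T [0.58 0.36 0.44]
ring [ 0.5514 -0.4041] zr 0.0155 d [ 0.0014 -0.0004]
8
{"wx": 0.001, "wy": 0.009, "wz": -0.005, "tx": -0.0012, "ty": -0.0001, "tz": 0.0002, "gripper": 1}, {"wx": 0.001, "wy": 0.017, "wz": -0.01, "tx": -0.0024, "ty": -0.0002, "tz": 0.0004, "gripper": 1}, {"wx": 0.001, "wy": -0.014, "wz": 0.008, "tx": 0.0017, "ty": -0.0002, "tz": 0.0005, "gripper": 1}, {"wx": 0.001, "wy": -0.046, "wz": 0.026, "tx": 0.0059, "ty": -0.0002, "tz": 0.0007, "gripper": 1}, {"wx": 0.001, "wy": -0.078, "wz": 0.045, "tx": 0.01, "ty": -0.0002, "tz": 0.0009, "gripper": 1}, {"wx": 0.001, "wy": -0.077, "wz": 0.044, "tx": 0.0098, "ty": -0.0041, "tz": 0.0031, "gripper": 1}, {"wx": 0.001, "wy": -0.075, "wz": 0.043, "tx": 0.0096, "ty": -0.008, "tz": 0.0053, "gripper": 1}, {"wx": 0.001, "wy": -0.074, "wz": 0.042, "tx": 0.0094, "ty": -0.0119, "tz": 0.0075, "gripper": 1}
```

View pics/w24c.png

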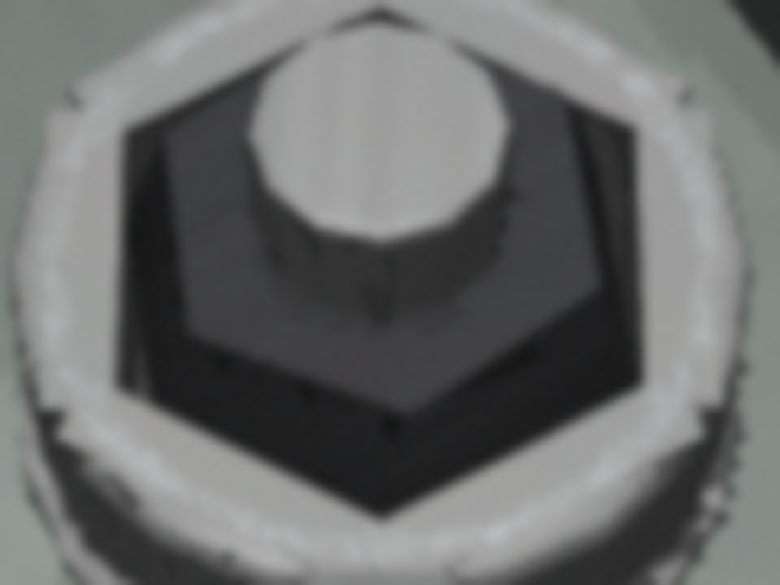

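>>> step_arm([
  {"wx":0.001,"wy":0.009,"wz":-0.005,"tx":-0.0012,"ty":0,"tz":0.0002,"gripper":1},
  {"wx":0.001,"wy":0.017,"wz":-0.01,"tx":-0.0024,"ty":0,"tz":0.0004,"gripper":1},
  {"wx":0.001,"wy":0.017,"wz":-0.01,"tx":-0.0024,"ty":0,"tz":0.0004,"gripper":1},
  {"wx":0.001,"wy":-0.014,"wz":0.008,"tx":0.0017,"ty":0,"tz":0.0005,"gripper":1},
  {"wx":0.001,"wy":-0.046,"wz":0.026,"tx":0.0059,"ty":0,"tz":0.0007,"gripper":1},
  {"wx":0.001,"wy":-0.078,"wz":0.045,"tx":0.01,"ty":0,"tz":0.0009,"gripper":1},
  {"wx":0.001,"wy":-0.077,"wz":0.044,"tx":0.0098,"ty":-0.0041,"tz":0.0031,"gripper":1},
  {"wx":0.001,"wy":-0.075,"wz":0.043,"tx":0.0096,"ty":-0.008,"tz":0.0053,"gripper":1},
  {"wx":0.001,"wy":-0.074,"wz":0.042,"tx":0.0094,"ty":-0.0119,"tz":0.0075,"gripper":1},
  {"wx":0.001,"wy":-0.074,"wz":0.042,"tx":0.0094,"ty":-0.0119,"tz":0.0075,"gripper":1},
])

```text
time: 27.45
position: [0.4527, -0.3541, 0.0459]
ee_rot: [[-0.459, 0.446, 0.768], [-0.888, -0.233, -0.396], [0.003, -0.864, 0.503]]
contact_force: [-0.4, -0.1, -3.1]
finger_gap: 0.145
```

```bash
python3 chk.py w25; python3 - <<'E'
from pl2 import *
rows([at(-.475,.056,2),at(.12,.058,5),at(.59,.056,4)],nd=3)
E
```

```text
t 27.45 pos [ 0.4527 -0.3541  0.0459] th -0.476 al 0.527 roll 0.0025 q [-42.   16.1 -51.9  -7.4   7.2 167.2] F [-0.4 -0.1 -3.1] T [0.32 0.65 0.  ]
ring [ 0.5529 -0.4057] zr 0.0312 d [ 0.0029 -0.002 ]
11
{"wx": -0.001, "wy": -0, "wz": 0.003, "tx": -0, "ty": -0.011, "tz": 0.006, "gripper": 1}, {"wx": -0.003, "wy": -0.001, "wz": 0.003, "tx": -0, "ty": -0.023, "tz": 0.011, "gripper": 1}, {"wx": -0.003, "wy": -0.104, "wz": 0.063, "tx": 0.012, "ty": -0.021, "tz": 0.015, "gripper": 1}, {"wx": -0.002, "wy": -0.206, "wz": 0.122, "tx": 0.025, "ty": -0.019, "tz": 0.018, "gripper": 1}, {"wx": -0.002, "wy": -0.309, "wz": 0.182, "tx": 0.037, "ty": -0.018, "tz": 0.022, "gripper": 1}, {"wx": -0.002, "wy": -0.412, "wz": 0.241, "tx": 0.05, "ty": -0.016, "tz": 0.026, "gripper": 1}, {"wx": -0.002, "wy": -0.515, "wz": 0.301, "tx": 0.063, "ty": -0.014, "tz": 0.029, "gripper": 1}, {"wx": -0.002, "wy": -0.617, "wz": 0.36, "tx": 0.072, "ty": -0.009, "tz": 0.037, "gripper": 1}, {"wx": -0.002, "wy": -0.719, "wz": 0.419, "tx": 0.08, "ty": -0.004, "tz": 0.045, "gripper": 1}, {"wx": -0.001, "wy": -0.821, "wz": 0.478, "tx": 0.089, "ty": 0.002, "tz": 0.053, "gripper": 1}, {"wx": -0.001, "wy": -0.922, "wz": 0.536, "tx": 0.098, "ty": 0.007, "tz": 0.062, "gripper": 1}
```

View pics/w25c.png

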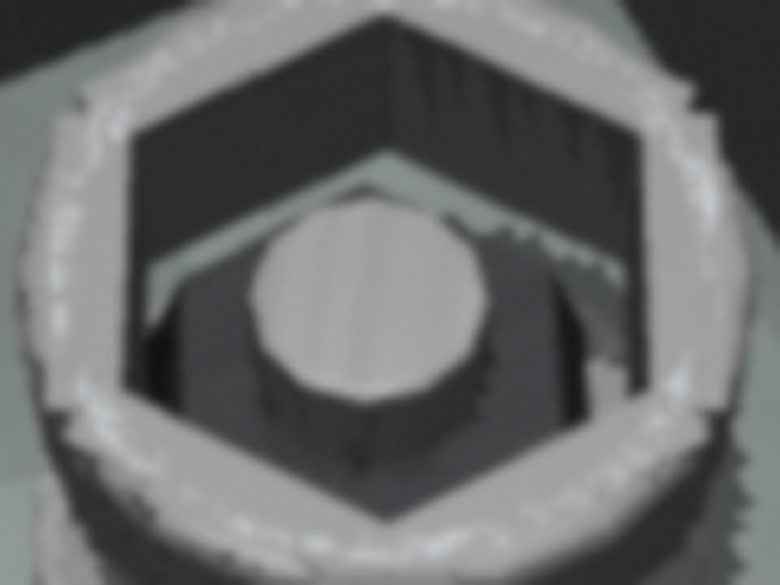

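>>> step_arm([
  {"wx":0,"wy":0,"wz":0,"tx":0,"ty":-0.011,"tz":0.006,"gripper":1},
  {"wx":-0.001,"wy":0,"wz":0.001,"tx":0,"ty":-0.023,"tz":0.011,"gripper":1},
  {"wx":-0.001,"wy":-0.104,"wz":0.061,"tx":0.012,"ty":-0.021,"tz":0.015,"gripper":1},
  {"wx":-0.002,"wy":-0.206,"wz":0.12,"tx":0.025,"ty":-0.019,"tz":0.018,"gripper":1},
  {"wx":-0.002,"wy":-0.309,"wz":0.18,"tx":0.037,"ty":-0.018,"tz":0.022,"gripper":1},
  {"wx":-0.002,"wy":-0.412,"wz":0.24,"tx":0.05,"ty":-0.016,"tz":0.026,"gripper":1},
  {"wx":-0.002,"wy":-0.515,"wz":0.3,"tx":0.063,"ty":-0.014,"tz":0.029,"gripper":1},
  {"wx":-0.002,"wy":-0.617,"wz":0.359,"tx":0.072,"ty":-0.009,"tz":0.037,"gripper":1},
  {"wx":-0.002,"wy":-0.719,"wz":0.418,"tx":0.08,"ty":-0.004,"tz":0.045,"gripper":1},
  {"wx":-0.001,"wy":-0.821,"wz":0.477,"tx":0.089,"ty":0.002,"tz":0.053,"gripper":1},
  {"wx":-0.001,"wy":-0.915,"wz":0.531,"tx":0.097,"ty":0.007,"tz":0.061,"gripper":1},
  {"wx":-0.001,"wy":-0.915,"wz":0.531,"tx":0.097,"ty":0.007,"tz":0.061,"gripper":1},
])

```text
time: 28.7
position: [0.459, -0.4694, 0.0681]
ee_rot: [[0.549, 0.417, 0.724], [-0.836, 0.272, 0.477], [0.003, -0.867, 0.498]]
contact_force: [-0.0, 0.2, -2.6]
finger_gap: 0.146
```

>>> step_arm([
  {"wx":0,"wy":0,"wz":0,"tx":0,"ty":0,"tz":0,"gripper":1},
  {"wx":0,"wy":0,"wz":0,"tx":0,"ty":0,"tz":0,"gripper":1},
  {"wx":0,"wy":0,"wz":0,"tx":0,"ty":0,"tz":0,"gripper":1},
])

```text
time: 29.0
position: [0.4567, -0.4635, 0.0688]
ee_rot: [[0.549, 0.416, 0.725], [-0.836, 0.276, 0.475], [-0.003, -0.866, 0.5]]
contact_force: [0.1, 1.2, -2.9]
finger_gap: 0.149
```

```bash
sed -i 's/plan.N=.*/plan.N=np.array([.5502,-.4037])/' pl2.py; python3 chk.py 0;python3 - <<'E'
from pl2 import *
rows([at(.58,.037,4),at(.58,.0285,3)],nd=4)
E
```

```text
t 29.0 pos [ 0.4567 -0.4635  0.0688] th 0.58 al 0.523 roll -0.0028 q [-59.6  34.4  -8.6  48.8  29.9  86.6] F [ 0.1  1.2 -2.9] T [-0.43  0.66  0.06]
ring [ 0.551  -0.4017] zr 0.0541 d [0.001 0.002]
7
{"wx": 0, "wy": -0, "wz": -0.003, "tx": 0.0003, "ty": 0.0035, "tz": -0.0025, "gripper": 1}, {"wx": 0, "wy": -0, "wz": -0.003, "tx": 0.0006, "ty": 0.007, "tz": -0.005, "gripper": 1}, {"wx": 0, "wy": -0, "wz": -0.003, "tx": 0.0009, "ty": 0.0104, "tz": -0.0076, "gripper": 1}, {"wx": 0.001, "wy": -0, "wz": -0.003, "tx": 0.0012, "ty": 0.0139, "tz": -0.0101, "gripper": 1}, {"wx": 0.001, "wy": -0, "wz": -0.003, "tx": 0.0013, "ty": 0.0164, "tz": -0.0115, "gripper": 1}, {"wx": 0.001, "wy": -0, "wz": -0.003, "tx": 0.0013, "ty": 0.0188, "tz": -0.0129, "gripper": 1}, {"wx": 0.001, "wy": -0, "wz": -0.003, "tx": 0.0013, "ty": 0.0213, "tz": -0.0143, "gripper": 1}
```

>>> step_arm([
  {"wx":0,"wy":0,"wz":-0.001,"tx":0.0003,"ty":0.0035,"tz":-0.0025,"gripper":1},
  {"wx":0,"wy":0,"wz":-0.001,"tx":0.0006,"ty":0.007,"tz":-0.005,"gripper":1},
  {"wx":0,"wy":0,"wz":-0.001,"tx":0.0008,"ty":0.0104,"tz":-0.0076,"gripper":1},
  {"wx":0,"wy":0,"wz":-0.001,"tx":0.0008,"ty":0.0139,"tz":-0.0101,"gripper":1},
  {"wx":0,"wy":0,"wz":-0.001,"tx":0.0008,"ty":0.0164,"tz":-0.0115,"gripper":1},
  {"wx":0,"wy":0,"wz":-0.001,"tx":0.0008,"ty":0.0188,"tz":-0.0129,"gripper":1},
  {"wx":0,"wy":0,"wz":-0.001,"tx":0.0008,"ty":0.0213,"tz":-0.0143,"gripper":1},
  {"wx":0,"wy":0,"wz":-0.001,"tx":0.0008,"ty":0.0213,"tz":-0.0143,"gripper":1},
  {"wx":0,"wy":0,"wz":-0.001,"tx":0.0008,"ty":0.0213,"tz":-0.0143,"gripper":1},
])

```text
time: 29.9
position: [0.4564, -0.4665, 0.0432]
ee_rot: [[0.549, 0.417, 0.724], [-0.836, 0.275, 0.475], [-0.001, -0.866, 0.5]]
contact_force: [-0.5, -0.5, -2.7]
finger_gap: 0.147
```

```bash
python3 chk.py w26
```

```text
t 29.9 pos [ 0.4564 -0.4665  0.0432] th 0.581 al 0.524 roll -0.0009 q [-59.8  36.1  -9.9  45.9  29.9  86.4] F [-0.5 -0.5 -2.7] T [-0.38  0.64 -0.02]
ring [ 0.5506 -0.4047] zr 0.0285 d [ 0.0006 -0.001 ]
```

View pics/w26c.png

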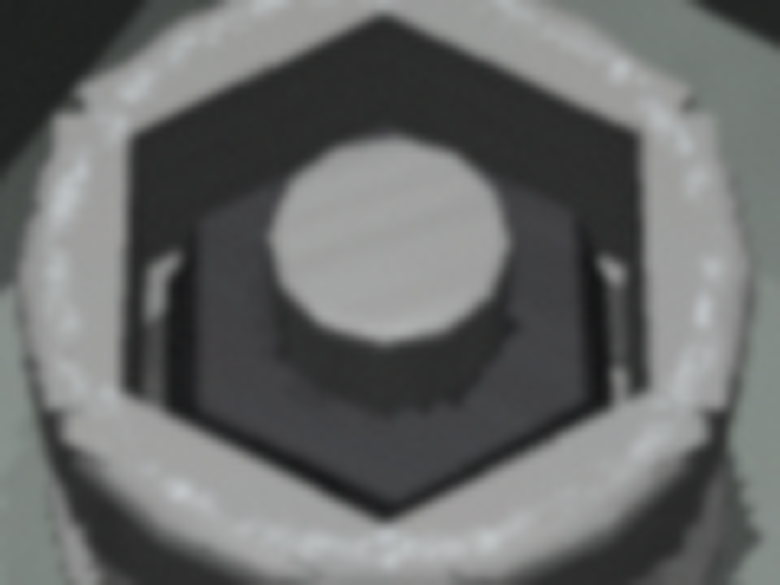

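>>> step_arm([
  {"wx":0,"wy":0,"wz":0,"tx":0.0003,"ty":0.0025,"tz":-0.0015,"gripper":1},
  {"wx":0,"wy":0,"wz":0,"tx":0.0005,"ty":0.005,"tz":-0.003,"gripper":1},
  {"wx":0,"wy":0,"wz":0,"tx":0.0005,"ty":0.0075,"tz":-0.0043,"gripper":1},
  {"wx":0,"wy":0,"wz":0,"tx":0.0005,"ty":0.0095,"tz":-0.0055,"gripper":1},
  {"wx":0,"wy":0,"wz":0,"tx":0.0005,"ty":0.011,"tz":-0.0064,"gripper":1},
  {"wx":0,"wy":0,"wz":0,"tx":0.0005,"ty":0.011,"tz":-0.0064,"gripper":1},
  {"wx":0,"wy":0,"wz":0,"tx":0.0005,"ty":0.011,"tz":-0.0064,"gripper":1},
])

```text
time: 30.65
position: [0.4567, -0.4667, 0.0304]
ee_rot: [[0.549, 0.417, 0.724], [-0.836, 0.275, 0.475], [-0.001, -0.866, 0.5]]
contact_force: [2.2, 1.5, -4.2]
finger_gap: 0.14
```

```bash
sed -i 's/plan.N=.*/plan.N=np.array([.5513,-.4045])/' pl2.py; python3 chk.py w27; python3 - <<'E'
from pl2 import *
rows([at(.58-.11*i,.0158,2) for i in range(1,5)],nd=4)
E
```

```text
t 30.65 pos [ 0.4567 -0.4667  0.0304] th 0.581 al 0.524 roll -0.0011 q [-59.8  36.9 -10.5  44.4  30.   86.4] F [ 2.2  1.5 -4.2] T [-0.3   0.45  0.01]
ring [ 0.5509 -0.4049] zr 0.0157 d [ 0.0009 -0.0012]
8
{"wx": 0, "wy": 0.048, "wz": -0.029, "tx": -0.0063, "ty": 0.0003, "tz": 0.0006, "gripper": 1}, {"wx": 0, "wy": 0.096, "wz": -0.057, "tx": -0.0126, "ty": 0.0006, "tz": 0.0011, "gripper": 1}, {"wx": 0, "wy": 0.144, "wz": -0.084, "tx": -0.0187, "ty": 0.0011, "tz": 0.002, "gripper": 1}, {"wx": 0, "wy": 0.191, "wz": -0.112, "tx": -0.0248, "ty": 0.0016, "tz": 0.0029, "gripper": 1}, {"wx": 0, "wy": 0.239, "wz": -0.139, "tx": -0.0307, "ty": 0.0025, "tz": 0.0044, "gripper": 1}, {"wx": 0, "wy": 0.287, "wz": -0.167, "tx": -0.0367, "ty": 0.0033, "tz": 0.0058, "gripper": 1}, {"wx": 0, "wy": 0.334, "wz": -0.194, "tx": -0.0424, "ty": 0.0045, "tz": 0.0078, "gripper": 1}, {"wx": 0, "wy": 0.382, "wz": -0.222, "tx": -0.0482, "ty": 0.0056, "tz": 0.0099, "gripper": 1}
```

View pics/w27c.png

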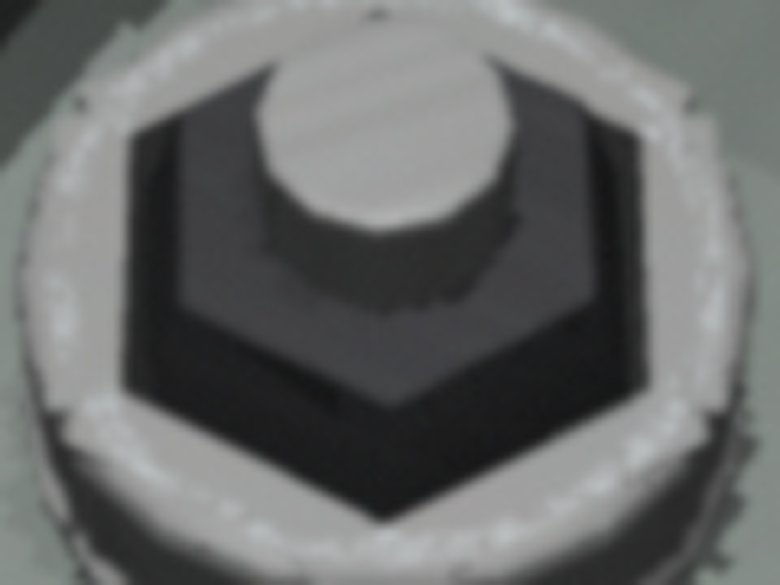

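>>> step_arm([
  {"wx":0,"wy":0.048,"wz":-0.028,"tx":-0.0063,"ty":0.0003,"tz":0.0006,"gripper":1},
  {"wx":0,"wy":0.096,"wz":-0.056,"tx":-0.0126,"ty":0.0006,"tz":0.0011,"gripper":1},
  {"wx":0,"wy":0.144,"wz":-0.084,"tx":-0.0187,"ty":0.0011,"tz":0.002,"gripper":1},
  {"wx":0,"wy":0.191,"wz":-0.112,"tx":-0.0248,"ty":0.0016,"tz":0.0029,"gripper":1},
  {"wx":0,"wy":0.239,"wz":-0.139,"tx":-0.0307,"ty":0.0025,"tz":0.0044,"gripper":1},
  {"wx":0,"wy":0.287,"wz":-0.167,"tx":-0.0367,"ty":0.0033,"tz":0.0058,"gripper":1},
  {"wx":0,"wy":0.334,"wz":-0.194,"tx":-0.0424,"ty":0.0045,"tz":0.0078,"gripper":1},
  {"wx":0,"wy":0.382,"wz":-0.222,"tx":-0.0482,"ty":0.0056,"tz":0.0099,"gripper":1},
  {"wx":0,"wy":0.382,"wz":-0.222,"tx":-0.0482,"ty":0.0056,"tz":0.0099,"gripper":1},
  {"wx":0,"wy":0.382,"wz":-0.222,"tx":-0.0482,"ty":0.0056,"tz":0.0099,"gripper":1},
])

```text
time: 31.7
position: [0.44, -0.4199, 0.031]
ee_rot: [[0.14, 0.496, 0.857], [-0.99, 0.069, 0.122], [0.001, -0.866, 0.5]]
contact_force: [4.9, 0.6, -5.5]
finger_gap: 0.146
```

```bash
cat > tq.py <<'E'
from pl2 import *
o=env.get_obs();p=np.array(o["position"]);R=np.array(o["ee_rot"]);th=np.arctan2(R[1,2],R[0,2])
F=np.array(o["contact_force"]);T=np.array(o["ft_torque"]);r=p[:2]-plan.N
print("t",o["time"],"th",th.round(4),"F",F.round(1),"T",T.round(2),"tau",(T[2]+r[0]*F[1]-r[1]*F[0]).round(3),"pos",p.round(4))
E
python3 tq.py; python3 - <<'E'
from pl2 import *
rows([at(.10,.0158,2),at(.06,.0158,2),at(.03,.0158,2)],nd=4)
E
```

```text
t 31.7 th 0.141 F [ 4.9  0.6 -5.5] T [-0.02  0.46  0.13] tau 0.137 pos [ 0.44   -0.4199  0.031 ]
6
{"wx": -0, "wy": 0.018, "wz": -0.009, "tx": -0.0021, "ty": 0.0002, "tz": -0.0002, "gripper": 1}, {"wx": -0, "wy": 0.036, "wz": -0.02, "tx": -0.0043, "ty": 0.0003, "tz": -0.0005, "gripper": 1}, {"wx": -0, "wy": 0.053, "wz": -0.03, "tx": -0.0065, "ty": 0.0004, "tz": -0.0004, "gripper": 1}, {"wx": -0, "wy": 0.07, "wz": -0.04, "tx": -0.0088, "ty": 0.0004, "tz": -0.0002, "gripper": 1}, {"wx": -0, "wy": 0.083, "wz": -0.047, "tx": -0.0104, "ty": 0.0005, "tz": -0.0001, "gripper": 1}, {"wx": -0, "wy": 0.096, "wz": -0.055, "tx": -0.0121, "ty": 0.0006, "tz": 0, "gripper": 1}
```

>>> step_arm([
  {"wx":0,"wy":0.018,"wz":-0.01,"tx":-0.0021,"ty":0.0004,"tz":0.0003,"gripper":1},
  {"wx":0,"wy":0.036,"wz":-0.02,"tx":-0.0043,"ty":0.0006,"tz":0.0005,"gripper":1},
  {"wx":0,"wy":0.053,"wz":-0.03,"tx":-0.0065,"ty":0.0007,"tz":0.0006,"gripper":1},
  {"wx":0,"wy":0.07,"wz":-0.04,"tx":-0.0088,"ty":0.0007,"tz":0.0008,"gripper":1},
  {"wx":0,"wy":0.083,"wz":-0.048,"tx":-0.0104,"ty":0.0008,"tz":0.001,"gripper":1},
  {"wx":0,"wy":0.096,"wz":-0.055,"tx":-0.0121,"ty":0.0009,"tz":0.001,"gripper":1},
  {"wx":0,"wy":0.096,"wz":-0.055,"tx":-0.0121,"ty":0.0009,"tz":0.001,"gripper":1},
])

```text
time: 32.4
position: [0.439, -0.4078, 0.0303]
ee_rot: [[0.028, 0.499, 0.866], [-1.0, 0.014, 0.025], [0.0, -0.866, 0.5]]
contact_force: [-2.8, 1.9, -0.1]
finger_gap: 0.142
```

```bash
python3 tq.py
```

```text
t 32.4 th 0.0284 F [-2.8  1.9 -0.1] T [0.27 0.75 0.59] tau 0.374 pos [ 0.439  -0.4078  0.0303]
```

>>> step_arm([
  {"wx":0,"wy":0.0085,"wz":-0.005,"tx":-0.0011,"ty":0,"tz":0,"gripper":1},
  {"wx":0,"wy":0.0085,"wz":-0.005,"tx":-0.0011,"ty":0,"tz":0,"gripper":1},
])

```text
time: 32.6
position: [0.4389, -0.4068, 0.0302]
ee_rot: [[0.019, 0.499, 0.866], [-1.0, 0.009, 0.016], [-0.0, -0.866, 0.5]]
contact_force: [-3.4, 1.0, -0.3]
finger_gap: 0.141
```

```bash
python3 tq.py
```

```text
t 32.6 th 0.0186 F [-3.4  1.  -0.3] T [0.34 0.79 0.67] tau 0.551 pos [ 0.4389 -0.4068  0.0302]
```

>>> step_arm([
  {"wx":0,"wy":0.0085,"wz":-0.005,"tx":-0.0011,"ty":0,"tz":0,"gripper":1},
  {"wx":0,"wy":0.0085,"wz":-0.005,"tx":-0.0011,"ty":0,"tz":0,"gripper":1},
])

```text
time: 32.8
position: [0.4389, -0.4057, 0.0302]
ee_rot: [[0.009, 0.499, 0.866], [-1.0, 0.004, 0.008], [-0.0, -0.866, 0.499]]
contact_force: [-3.5, 1.9, -0.3]
finger_gap: 0.145
```

```bash
python3 tq.py
```

```text
t 32.8 th 0.0088 F [-3.5  1.9 -0.3] T [0.37 0.8  0.73] tau 0.516 pos [ 0.4389 -0.4057  0.0302]
```

>>> step_arm([
  {"wx":0,"wy":0.0085,"wz":-0.005,"tx":-0.0011,"ty":0,"tz":0,"gripper":1},
  {"wx":0,"wy":0.0085,"wz":-0.005,"tx":-0.0011,"ty":0,"tz":0,"gripper":1},
])

```text
time: 33.0
position: [0.4389, -0.4046, 0.0301]
ee_rot: [[-0.001, 0.499, 0.866], [-1.0, -0.001, -0.001], [0.0, -0.866, 0.499]]
contact_force: [-4.8, 2.1, 0.5]
finger_gap: 0.14
```

```bash
python3 tq.py
```

```text
t 33.0 th -0.0011 F [-4.8  2.1  0.5] T [0.42 0.9  0.75] tau 0.512 pos [ 0.4389 -0.4046  0.0301]
```

>>> step_arm([
  {"wx":0,"wy":0.0085,"wz":-0.005,"tx":-0.0011,"ty":0,"tz":0,"gripper":1},
  {"wx":0,"wy":0.0085,"wz":-0.005,"tx":-0.0011,"ty":0,"tz":0,"gripper":1},
])

```text
time: 33.2
position: [0.4389, -0.4035, 0.0302]
ee_rot: [[-0.011, 0.499, 0.866], [-1.0, -0.006, -0.009], [0.0, -0.866, 0.499]]
contact_force: [-4.3, 2.6, -0.0]
finger_gap: 0.145
```

```bash
python3 chk.py w28; python3 tq.py
```

```text
t 33.2 pos [ 0.4389 -0.4035  0.0302] th -0.011 al 0.523 roll 0.0002 q [-55.2  23.2 -40.1   8.3  24.  129.4] F [-4.3  2.6 -0. ] T [0.42 0.94 0.74]
ring [ 0.5516 -0.4047] zr 0.0155 d [ 0.0016 -0.001 ]
t 33.25 th -0.0104 F [-5.   2.5 -0.8] T [0.47 1.01 0.74] tau 0.468 pos [ 0.4389 -0.4035  0.0302]
```

View pics/w28.png

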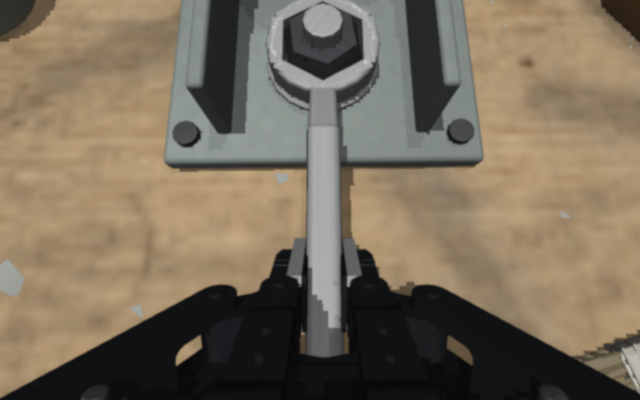

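>>> step_arm([
  {"wx":0,"wy":0.0085,"wz":-0.005,"tx":-0.0011,"ty":-0.0003,"tz":-0.0005,"gripper":1},
  {"wx":0,"wy":0.0085,"wz":-0.005,"tx":-0.0011,"ty":-0.0003,"tz":-0.0005,"gripper":1},
])

```text
time: 33.45
position: [0.4389, -0.4025, 0.0304]
ee_rot: [[-0.02, 0.5, 0.866], [-1.0, -0.011, -0.017], [0.001, -0.866, 0.5]]
contact_force: [-1.0, 2.4, -1.7]
finger_gap: 0.144
```

```bash
python3 tq.py
```

```text
t 33.45 th -0.0199 F [-1.   2.4 -1.7] T [0.41 0.74 0.79] tau 0.525 pos [ 0.4389 -0.4025  0.0304]
```

>>> step_arm([
  {"wx":0,"wy":0.0085,"wz":-0.005,"tx":-0.0011,"ty":0,"tz":0,"gripper":1},
  {"wx":0,"wy":0.0085,"wz":-0.005,"tx":-0.0011,"ty":0,"tz":0,"gripper":1},
])

```text
time: 33.65
position: [0.4389, -0.4014, 0.0304]
ee_rot: [[-0.03, 0.5, 0.865], [-1.0, -0.016, -0.026], [0.001, -0.866, 0.5]]
contact_force: [-1.1, 2.4, -2.6]
finger_gap: 0.138
```

```bash
python3 tq.py
```

```text
t 33.65 th -0.0298 F [-1.1  2.4 -2.6] T [0.5  0.73 0.79] tau 0.529 pos [ 0.4389 -0.4014  0.0304]
```

>>> step_arm([
  {"wx":0,"wy":0.0085,"wz":-0.005,"tx":-0.0011,"ty":0,"tz":0,"gripper":1},
  {"wx":0,"wy":0.0085,"wz":-0.005,"tx":-0.0011,"ty":0,"tz":0,"gripper":1},
])

```text
time: 33.85
position: [0.439, -0.4003, 0.0304]
ee_rot: [[-0.04, 0.5, 0.865], [-0.999, -0.021, -0.034], [0.001, -0.866, 0.5]]
contact_force: [0.6, 2.4, -2.8]
finger_gap: 0.14
```

```bash
python3 tq.py
```

```text
t 33.85 th -0.0395 F [ 0.6  2.4 -2.8] T [0.54 0.57 0.83] tau 0.558 pos [ 0.439  -0.4003  0.0304]
```

>>> step_arm([
  {"wx":0,"wy":0.0085,"wz":-0.005,"tx":-0.0011,"ty":0,"tz":0,"gripper":1},
  {"wx":0,"wy":0.0085,"wz":-0.005,"tx":-0.0011,"ty":0,"tz":0,"gripper":1},
])

```text
time: 34.05
position: [0.439, -0.3992, 0.0304]
ee_rot: [[-0.05, 0.5, 0.865], [-0.999, -0.026, -0.043], [0.001, -0.866, 0.5]]
contact_force: [0.3, 2.1, -3.5]
finger_gap: 0.145
```

```bash
python3 chk.py w29; python3 tq.py
```

```text
t 34.05 pos [ 0.439  -0.3992  0.0304] th -0.049 al 0.524 roll 0.0009 q [-54.5  22.5 -41.7   6.1  23.1 132.4] F [ 0.3  2.1 -3.5] T [0.53 0.5  0.81]
ring [ 0.5515 -0.4048] zr 0.0157 d [ 0.0015 -0.0011]
t 34.1 th -0.0491 F [ 0.2  2.8 -2.9] T [0.57 0.44 0.89] tau 0.569 pos [ 0.439  -0.3993  0.0305]
```

View pics/w29c.png

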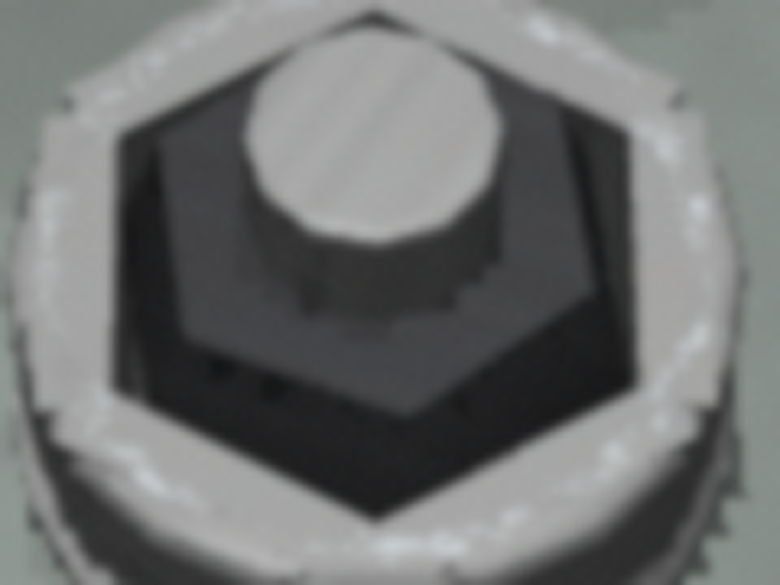

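```bash
python3 - <<'E'
import cv2,numpy as np
a=[cv2.imread(f"pics/{n}c.png") for n in ("w27","w28","w29")]
cv2.imwrite("pics/cmp.png",cv2.resize(np.hstack(a[1:]),None,fx=.5,fy=.5))
ref=cv2.imread("pics/w27.png",0)[85:240,300:350]
for n in ("w22","w23","w24","w27","w28","w29"):
    im=cv2.imread(f"pics/{n}.png",0)
    # edges of handle at several rows
    out=[]
    for row in (30,110,150,200,240):
        g=np.abs(np.diff(cv2.GaussianBlur(im,(3,3),0)[row,285:365].astype(int))); 
        out.append((row,285+int(np.argmax(g[:40])),325+int(np.argmax(g[40:]))))
    print(n,out)
E
```

```text
w22 [(30, 310, 363), (110, 311, 343), (150, 309, 362), (200, 308, 339), (240, 307, 340)]
w23 [(30, 307, 362), (110, 310, 336), (150, 305, 346), (200, 305, 351), (240, 307, 340)]
w24 [(30, 307, 362), (110, 310, 341), (150, 291, 343), (200, 301, 348), (240, 293, 340)]
w27 [(30, 309, 363), (110, 311, 339), (150, 309, 361), (200, 308, 339), (240, 307, 340)]
w28 [(30, 306, 362), (110, 309, 341), (150, 305, 346), (200, 305, 350), (240, 307, 339)]
w29 [(30, 305, 361), (110, 309, 335), (150, 305, 346), (200, 305, 351), (240, 307, 339)]
```

View pics/cmp.png

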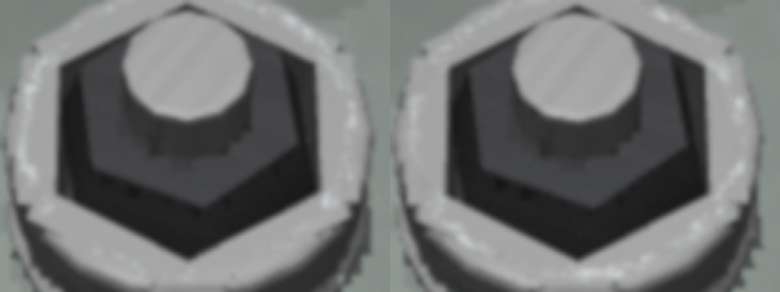

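>>> step_arm([
  {"wx":0,"wy":0.0085,"wz":-0.005,"tx":-0.0011,"ty":0,"tz":0,"gripper":1},
  {"wx":0,"wy":0.0085,"wz":-0.005,"tx":-0.0011,"ty":0,"tz":0,"gripper":1},
])

```text
time: 34.3
position: [0.439, -0.3983, 0.0305]
ee_rot: [[-0.06, 0.499, 0.864], [-0.998, -0.031, -0.051], [0.001, -0.866, 0.5]]
contact_force: [1.7, 2.8, -3.1]
finger_gap: 0.145
```

```bash
python3 tq.py
```

```text
t 34.3 th -0.0591 F [ 1.7  2.8 -3.1] T [0.51 0.46 0.93] tau 0.607 pos [ 0.439  -0.3983  0.0305]
```

>>> step_arm([
  {"wx":0,"wy":0.0085,"wz":-0.005,"tx":-0.0011,"ty":0,"tz":0,"gripper":1},
  {"wx":0,"wy":0.0085,"wz":-0.005,"tx":-0.0011,"ty":0,"tz":0,"gripper":1},
])

```text
time: 34.5
position: [0.4391, -0.3972, 0.0305]
ee_rot: [[-0.07, 0.499, 0.864], [-0.998, -0.036, -0.06], [0.001, -0.866, 0.5]]
contact_force: [2.2, 2.9, -3.0]
finger_gap: 0.142
```

```bash
python3 tq.py
```

```text
t 34.5 th -0.0688 F [ 2.2  2.9 -3. ] T [0.53 0.39 1.02] tau 0.684 pos [ 0.4391 -0.3972  0.0305]
```

>>> step_arm([
  {"wx":0,"wy":0.004,"wz":-0.0025,"tx":-0.0015,"ty":0,"tz":0,"gripper":1},
  {"wx":0,"wy":0.004,"wz":-0.0025,"tx":-0.0015,"ty":0,"tz":0,"gripper":1},
])

```text
time: 34.7
position: [0.4391, -0.3964, 0.0306]
ee_rot: [[-0.075, 0.499, 0.864], [-0.997, -0.04, -0.064], [0.003, -0.866, 0.5]]
contact_force: [1.7, 0.3, -3.5]
finger_gap: 0.144
```

```bash
python3 chk.py w30; python3 tq.py
```

```text
t 34.7 pos [ 0.4391 -0.3964  0.0306] th -0.074 al 0.524 roll 0.0026 q [-53.9  22.  -42.7   4.7  22.3 134.4] F [ 1.7  0.3 -3.5] T [0.18 0.49 0.68]
ring [ 0.5515 -0.4047] zr 0.0159 d [ 0.0015 -0.001 ]
t 34.75 th -0.0735 F [ 1.6  0.6 -3.7] T [0.15 0.47 0.67] tau 0.593 pos [ 0.4391 -0.3964  0.0306]
```

View pics/w30.png

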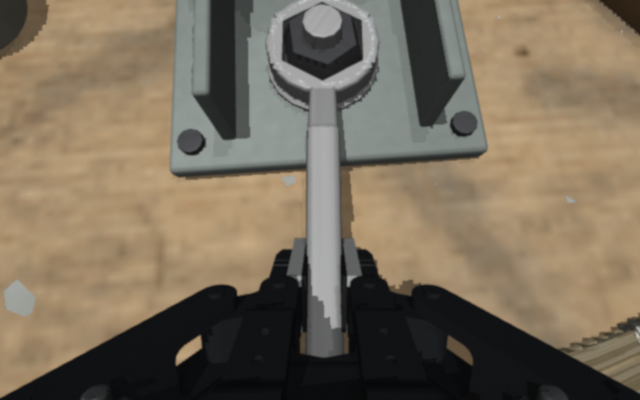

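```bash
python3 - <<'E'
from h import *
import pickle
w=pickle.load(open("w.pkl","rb")); crop(w,275,20,370,90,8,"pics/w30d.png")
E
```

```text
(no output)
```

View pics/w30d.png

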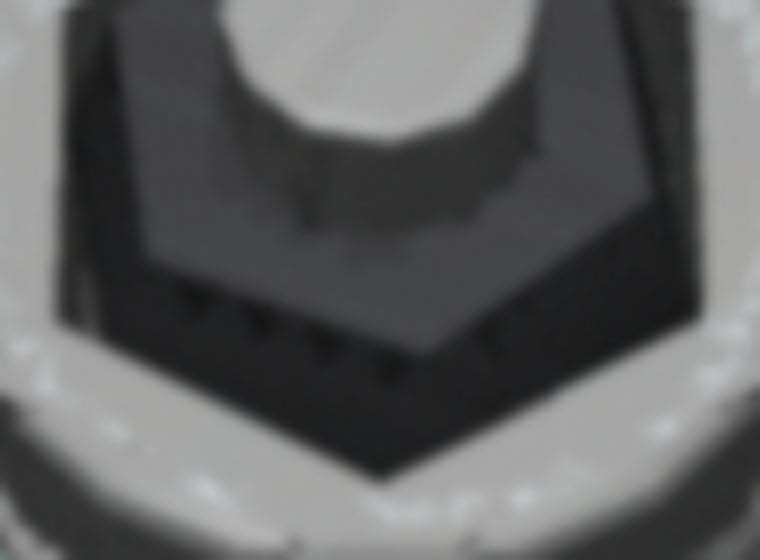

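```bash
python3 - <<'E'
from fitnut import *
import pickle
w=pickle.load(open("w.pkl","rb"))
px=np.array([[147,255],[425,352],[648,195]])/8+[275,20]
print(fitnut(w,px,[2,3,4],ph0=.05,fixr=True), fitnut(w,px,[2,3,4],ph0=.05))
# ring hole corners z=.031
px=np.array([[60,318],[380,480],[700,315]])/8+[275,20]
X=back(w,px,.0315)[:,:2]; print(X, "ring yaw from side corners", np.arctan2(*(X[0]-X[2])[::-1])-np.pi/2)
# stand: bolts/plate front edge
e=back(w,[[185,174],[480,152]],.012); print(e,"plate edge", np.arctan2(*(e[0]-e[1])[[1,0]])-np.pi/2)
e=back(w,[[199.5,94],[454,80]],.060); print(e)
E
```

```text
(array([ 0.55088342, -0.40360346,  0.06899555,  0.0185    ]), array([-0.1, -0. ,  0. ,  0.2,  0. , -0.2])) (array([ 0.55083079, -0.4036071 ,  0.06899544,  0.01842086]), array([-0.1, -0.1,  0.1,  0.2,  0. , -0.1]))
[[ 0.54054792 -0.38215057]
 [ 0.52720626 -0.40189623]
 [ 0.53774181 -0.42342877]] ring yaw from side corners -0.06787583074023007
[[ 0.48895881 -0.32587661  0.012     ]
 [ 0.48971938 -0.48448779  0.012     ]] plate edge 0.004795159694845008
[[ 0.50579994 -0.34972898  0.06      ]
 [ 0.50457308 -0.45510705  0.06      ]]
```

>>> step_arm([
  {"wx":0,"wy":0.0085,"wz":-0.005,"tx":-0.0015,"ty":0,"tz":0,"gripper":1},
  {"wx":0,"wy":0.0085,"wz":-0.005,"tx":-0.0015,"ty":0,"tz":0,"gripper":1},
])

```text
time: 34.95
position: [0.4392, -0.3952, 0.0307]
ee_rot: [[-0.085, 0.498, 0.863], [-0.996, -0.045, -0.072], [0.003, -0.866, 0.5]]
contact_force: [1.7, -1.4, -4.2]
finger_gap: 0.147
```

```bash
python3 tq.py
```

```text
t 34.95 th -0.0835 F [ 1.7 -1.4 -4.2] T [-0.16  0.52  0.48] tau 0.625 pos [ 0.4392 -0.3952  0.0307]
```

>>> step_arm([
  {"wx":0,"wy":0.0085,"wz":-0.005,"tx":-0.0015,"ty":0,"tz":0,"gripper":1},
  {"wx":0,"wy":0.0085,"wz":-0.005,"tx":-0.0015,"ty":0,"tz":0,"gripper":1},
])

```text
time: 35.15
position: [0.4394, -0.3938, 0.0307]
ee_rot: [[-0.095, 0.498, 0.862], [-0.995, -0.051, -0.081], [0.004, -0.866, 0.5]]
contact_force: [1.5, -4.0, -4.4]
finger_gap: 0.146
```

```bash
python3 tq.py
```

```text
t 35.15 th -0.0933 F [ 1.5 -4.  -4.4] T [-0.44  0.62  0.22] tau 0.66 pos [ 0.4394 -0.3938  0.0307]
```

```bash
python3 chk.py w31; python3 - <<'E'
from h import *
import pickle
w=pickle.load(open("w.pkl","rb")); crop(w,275,20,370,90,8,"pics/w31d.png")
E
```

```text
t 35.15 pos [ 0.4394 -0.3938  0.0307] th -0.093 al 0.524 roll 0.0035 q [-53.5  21.6 -43.5   3.6  21.7 136.1] F [ 1.5 -4.  -4.4] T [-0.44  0.62  0.22]
ring [ 0.5516 -0.4043] zr 0.016 d [ 0.0016 -0.0006]
```

View pics/w31d.png

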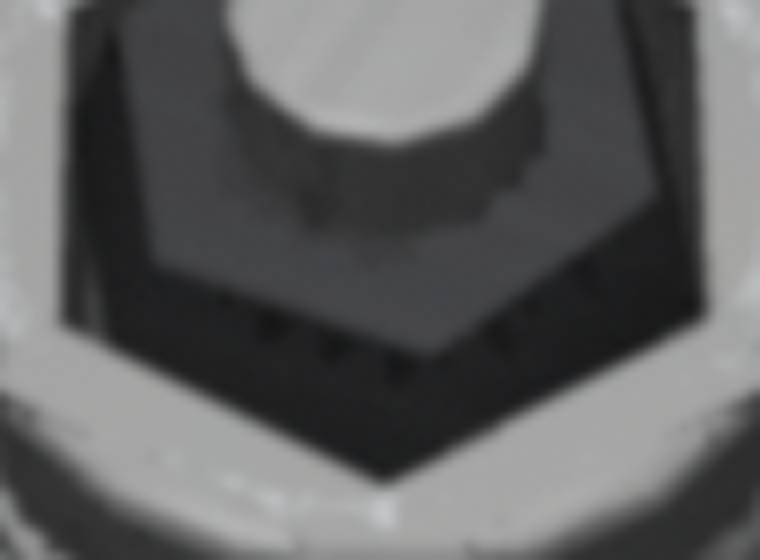

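View pics/w31.png

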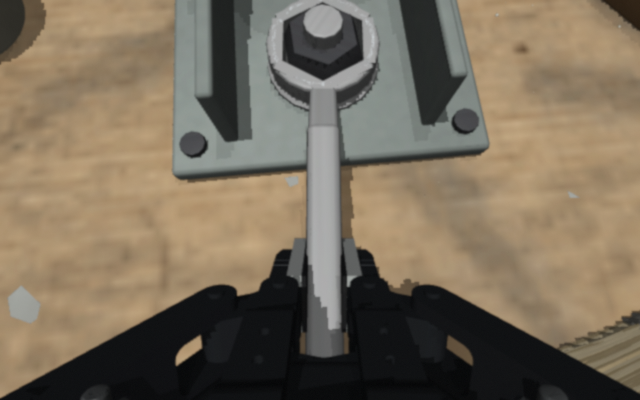

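```bash
cat > ph.py <<'E'
from fitnut import *
import pickle
def ph(w,nut,ring):
    nut=np.array(nut)/8+[275,20]; ring=np.array(ring)/8+[275,20]
    f=fitnut(w,nut,[2,3,4],ph0=.05,fixr=True)
    X=back(w,ring,.0315)[:,:2]
    print("nut",f[0].round(4),f[1],"ringyaw",(np.arctan2(*(X[0]-X[1])[::-1])-np.pi/2).round(4))
E
python3 - <<'E'
from ph import *
w=pickle.load(open("w.pkl","rb"))
ph(w,[[153,262],[430,352],[652,193]],[[62,320],[705,312]])
e=back(w,[[185,178],[480,149.5]],.012); print("plate edge", np.arctan2(*(e[0]-e[1])[[1,0]])-np.pi/2)
E
```

```text
nut [ 0.5509 -0.4034  0.0684  0.0185] [-0.   0.  -0.1  0.1  0.1 -0.1] ringyaw -0.0786
plate edge 0.007900877635468095
```

>>> step_arm([
  {"wx":0,"wy":0.0085,"wz":-0.005,"tx":-0.0015,"ty":0,"tz":0,"gripper":1},
  {"wx":0,"wy":0.017,"wz":-0.01,"tx":-0.003,"ty":0,"tz":0,"gripper":1},
  {"wx":0,"wy":0.017,"wz":-0.01,"tx":-0.003,"ty":0,"tz":0,"gripper":1},
])

```text
time: 35.5
position: [0.4397, -0.3913, 0.0309]
ee_rot: [[-0.116, 0.497, 0.86], [-0.993, -0.062, -0.098], [0.005, -0.866, 0.5]]
contact_force: [1.2, -5.6, -5.4]
finger_gap: 0.142
```

```bash
python3 tq.py
```

```text
t 35.5 th -0.1131 F [ 1.2 -5.6 -5.4] T [-0.89  0.76 -0.07] tau 0.538 pos [ 0.4397 -0.3913  0.0309]
```

```bash
cat > tq.py <<'E'
from pl2 import *
o=env.get_obs();p=np.array(o["position"]);R=np.array(o["ee_rot"]);th=np.arctan2(R[1,2],R[0,2])
F=np.array(o["contact_force"]);T=np.array(o["ft_torque"]);r=(p-.193*R[:,1])[:2]-plan.N
print("t",o["time"],"th",th.round(4),"roll",R[2,0].round(4),"F",F.round(1),"T",T.round(2),"tau",(T[2]+r[0]*F[1]-r[1]*F[0]).round(3),"pos",p.round(4))
E
python3 tq.py; python3 chk.py w32; python3 - <<'E'
from h import *
import pickle
w=pickle.load(open("w.pkl","rb")); crop(w,275,20,370,90,8,"pics/w32d.png")
E
```

```text
t 35.5 th -0.1131 roll 0.0047 F [ 1.2 -5.6 -5.4] T [-0.89  0.76 -0.07] tau 1.061 pos [ 0.4397 -0.3913  0.0309]
t 35.5 pos [ 0.4397 -0.3913  0.0309] th -0.113 al 0.524 roll 0.0047 q [-52.9  21.3 -44.3   2.5  21.  137.7] F [ 1.2 -5.6 -5.4] T [-0.89  0.76 -0.07]
ring [ 0.5517 -0.404 ] zr 0.0162 d [ 0.0017 -0.0003]
```

View pics/w32d.png

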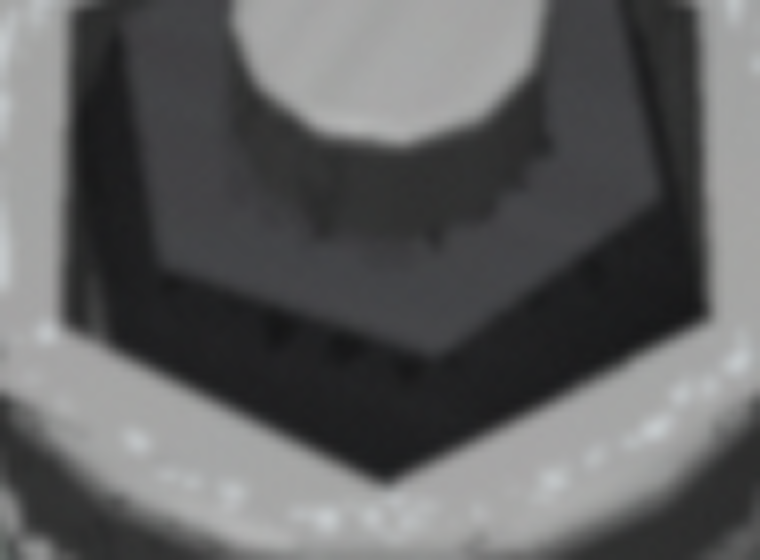

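View pics/w32.png

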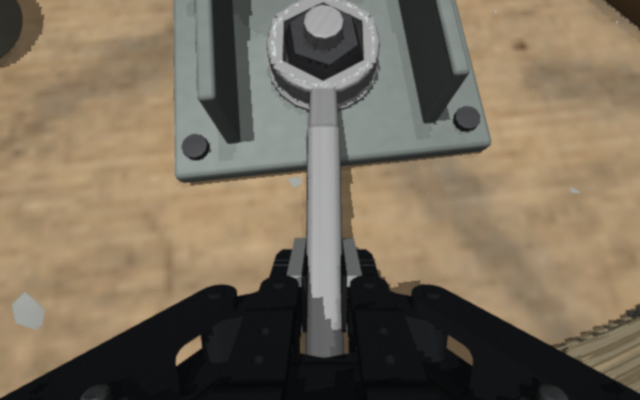

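```bash
python3 - <<'E'
from ph import *
w=pickle.load(open("w.pkl","rb"))
ph(w,[[160,267],[436,354],[657,190]],[[63,322],[710,310]])
e=back(w,[[185,181],[480,149]],.012); print("plate edge", np.arctan2(*(e[0]-e[1])[[1,0]])-np.pi/2)
E
```

```text
nut [ 0.5509 -0.4033  0.0653  0.0185] [ 0.   0.1 -0.  -0.   0.  -0.1] ringyaw -0.0912
plate edge 0.00014300406691081236
```

>>> step_arm([
  {"wx":0,"wy":0,"wz":0,"tx":0,"ty":0,"tz":0,"gripper":1},
])

```text
time: 35.65
position: [0.4397, -0.3913, 0.0308]
ee_rot: [[-0.115, 0.496, 0.86], [-0.993, -0.062, -0.098], [0.004, -0.866, 0.5]]
contact_force: [1.4, -5.3, -4.5]
finger_gap: 0.143
```

```bash
python3 tq.py
```

```text
t 35.65 th -0.113 roll 0.0044 F [ 1.4 -5.3 -4.5] T [-0.85  0.78 -0.04] tau 1.014 pos [ 0.4397 -0.3913  0.0308]
```

>>> step_arm([
  {"wx":0,"wy":0.0085,"wz":-0.005,"tx":-0.0015,"ty":0,"tz":0,"gripper":1},
  {"wx":0,"wy":0.0085,"wz":-0.005,"tx":-0.0015,"ty":0,"tz":0,"gripper":1},
])

```text
time: 35.85
position: [0.4398, -0.3902, 0.0309]
ee_rot: [[-0.126, 0.496, 0.859], [-0.992, -0.067, -0.106], [0.005, -0.866, 0.5]]
contact_force: [1.4, -6.0, -4.5]
finger_gap: 0.141
```

```bash
python3 tq.py
```

```text
t 35.85 th -0.1228 roll 0.0054 F [ 1.4 -6.  -4.5] T [-1.01  0.81 -0.11] tau 1.092 pos [ 0.4398 -0.3902  0.0309]
```

>>> step_arm([
  {"wx":0,"wy":0.0085,"wz":-0.005,"tx":-0.002,"ty":0,"tz":0,"gripper":1},
  {"wx":0,"wy":0.0085,"wz":-0.005,"tx":-0.002,"ty":0,"tz":0,"gripper":1},
])

```text
time: 36.05
position: [0.44, -0.3889, 0.031]
ee_rot: [[-0.136, 0.495, 0.858], [-0.991, -0.074, -0.114], [0.007, -0.866, 0.5]]
contact_force: [1.4, -8.2, -5.8]
finger_gap: 0.144
```

```bash
python3 tq.py
```

```text
t 36.05 th -0.1326 roll 0.0068 F [ 1.4 -8.2 -5.8] T [-1.23  1.01 -0.27] tau 1.394 pos [ 0.44   -0.3889  0.031 ]
```

>>> step_arm([
  {"wx":0,"wy":0.0085,"wz":-0.005,"tx":-0.002,"ty":0,"tz":0,"gripper":1},
  {"wx":0,"wy":0.0085,"wz":-0.005,"tx":-0.002,"ty":0,"tz":0,"gripper":1},
])

```text
time: 36.25
position: [0.4402, -0.3876, 0.0311]
ee_rot: [[-0.147, 0.494, 0.857], [-0.989, -0.08, -0.123], [0.008, -0.866, 0.5]]
contact_force: [1.3, -9.0, -6.1]
finger_gap: 0.144
```

```bash
python3 tq.py;  python3 chk.py w33; python3 - <<'E'
from h import *
import pickle
w=pickle.load(open("w.pkl","rb")); crop(w,275,20,370,90,8,"pics/w33d.png")
E
```

```text
t 36.25 th -0.1425 roll 0.0081 F [ 1.3 -9.  -6.1] T [-1.4   1.14 -0.35] tau 1.458 pos [ 0.4402 -0.3876  0.0311]
t 36.25 pos [ 0.4402 -0.3876  0.0311] th -0.142 al 0.524 roll 0.0081 q [-52.1  20.7 -45.5   0.8  19.9 140.3] F [ 1.3 -9.  -6.1] T [-1.4   1.14 -0.35]
ring [ 0.5518 -0.4036] zr 0.0164 d [0.0018 0.0001]
```

View pics/w33d.png

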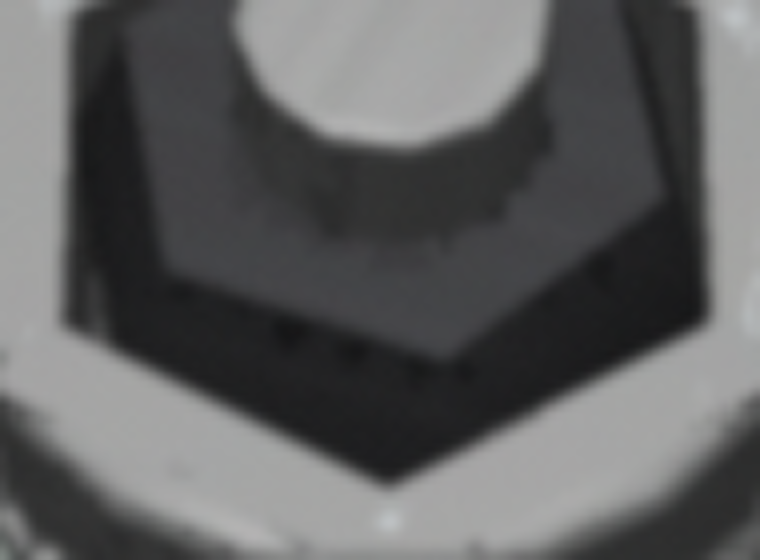

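View pics/w33.png

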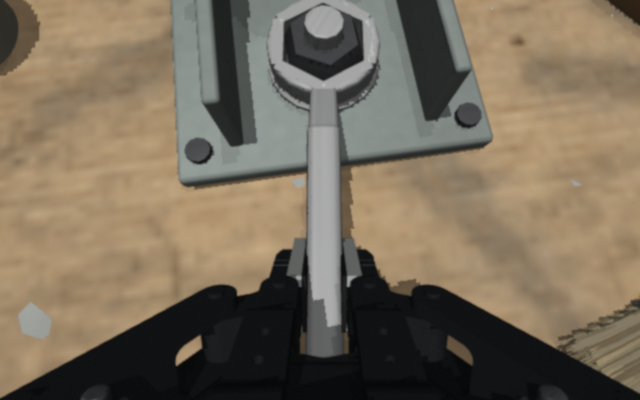

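```bash
python3 - <<'E'
from ph import *
w=pickle.load(open("w.pkl","rb"))
ph(w,[[167,270],[445,356],[663,188]],[[65,322],[712,312]])
e=back(w,[[180,184.5],[490,143]],.012); print("plate edge", np.arctan2(*(e[0]-e[1])[[1,0]])-np.pi/2)
E
```

```text
nut [ 0.551  -0.4034  0.0479  0.0185] [-0.   0.1  0.1 -0.  -0.  -0. ] ringyaw -0.1237
plate edge -0.0035384979585322274
```

```bash
sed -i 's/plan.N=.*/plan.N=np.array([.5510,-.4037])/' pl2.py; python3 - <<'E'
from pl2 import *
rows([at(-.04,.0165,2),at(.065,.0165,3),at(.07,.03,3),at(.07,.075,3)],nd=4)
E
```

```text
11
{"wx": 0, "wy": -0.044, "wz": 0.035, "tx": 0.0058, "ty": -0, "tz": -0, "gripper": 1}, {"wx": 0, "wy": -0.089, "wz": 0.06, "tx": 0.0117, "ty": -0.0001, "tz": -0.0001, "gripper": 1}, {"wx": 0, "wy": -0.119, "wz": 0.078, "tx": 0.0156, "ty": 0.0003, "tz": 0.0005, "gripper": 1}, {"wx": 0.001, "wy": -0.149, "wz": 0.095, "tx": 0.0195, "ty": 0.0006, "tz": 0.001, "gripper": 1}, {"wx": 0.001, "wy": -0.18, "wz": 0.113, "tx": 0.0234, "ty": 0.0009, "tz": 0.0015, "gripper": 1}, {"wx": 0.001, "wy": -0.181, "wz": 0.114, "tx": 0.0236, "ty": -0.0029, "tz": 0.0038, "gripper": 1}, {"wx": 0.001, "wy": -0.183, "wz": 0.115, "tx": 0.0238, "ty": -0.0068, "tz": 0.0061, "gripper": 1}, {"wx": 0.001, "wy": -0.184, "wz": 0.115, "tx": 0.024, "ty": -0.0107, "tz": 0.0084, "gripper": 1}, {"wx": 0.001, "wy": -0.184, "wz": 0.115, "tx": 0.0241, "ty": -0.0237, "tz": 0.0159, "gripper": 1}, {"wx": 0.001, "wy": -0.184, "wz": 0.115, "tx": 0.0243, "ty": -0.0367, "tz": 0.0234, "gripper": 1}, {"wx": 0.001, "wy": -0.184, "wz": 0.115, "tx": 0.0244, "ty": -0.0496, "tz": 0.0309, "gripper": 1}
```

>>> step_arm([
  {"wx":0,"wy":0,"wz":0,"tx":0,"ty":0,"tz":0,"gripper":1},
  {"wx":0,"wy":0,"wz":0,"tx":0,"ty":0,"tz":0,"gripper":1},
])

```text
time: 36.5
position: [0.4402, -0.3876, 0.031]
ee_rot: [[-0.146, 0.494, 0.857], [-0.989, -0.08, -0.123], [0.008, -0.866, 0.5]]
contact_force: [0.7, -8.9, -5.7]
finger_gap: 0.143
```

```bash
python3 tq.py
```

```text
t 36.5 th -0.1426 roll 0.0077 F [ 0.7 -8.9 -5.7] T [-1.39  1.1  -0.34] tau 1.473 pos [ 0.4402 -0.3876  0.031 ]
```

>>> step_arm([
  {"wx":0,"wy":-0.044,"wz":0.03,"tx":0.0058,"ty":0,"tz":0,"gripper":1},
  {"wx":0,"wy":-0.089,"wz":0.06,"tx":0.0117,"ty":0,"tz":0,"gripper":1},
  {"wx":0,"wy":-0.119,"wz":0.078,"tx":0.0156,"ty":0.0003,"tz":0.0005,"gripper":1},
  {"wx":0,"wy":-0.149,"wz":0.095,"tx":0.0195,"ty":0.0006,"tz":0.001,"gripper":1},
  {"wx":0,"wy":-0.18,"wz":0.113,"tx":0.0234,"ty":0.0009,"tz":0.0015,"gripper":1},
  {"wx":0,"wy":-0.18,"wz":0.113,"tx":0.0234,"ty":0.0009,"tz":0.0015,"gripper":1},
  {"wx":0,"wy":-0.18,"wz":0.113,"tx":0.0234,"ty":0.0009,"tz":0.0015,"gripper":1},
])

```text
time: 37.2
position: [0.4387, -0.4094, 0.0308]
ee_rot: [[0.066, 0.499, 0.864], [-0.998, 0.036, 0.055], [-0.004, -0.866, 0.501]]
contact_force: [1.0, -5.7, -2.3]
finger_gap: 0.143
```

```bash
python3 tq.py;  python3 chk.py w34; python3 - <<'E'
from h import *
import pickle
w=pickle.load(open("w.pkl","rb")); crop(w,275,20,370,90,8,"pics/w34d.png")
E
```

```text
t 37.2 th 0.0634 roll -0.0039 F [ 1.  -5.7 -2.3] T [-1.19  0.42 -1.23] tau -0.03 pos [ 0.4387 -0.4094  0.0308]
t 37.2 pos [ 0.4387 -0.4094  0.0308] th 0.063 al 0.524 roll -0.0039 q [-56.5  24.4 -37.1  12.7  25.9 123.5] F [ 1.  -5.7 -2.3] T [-1.19  0.42 -1.23]
ring [ 0.5512 -0.4023] zr 0.0161 d [0.0012 0.0014]
```

View pics/w34d.png

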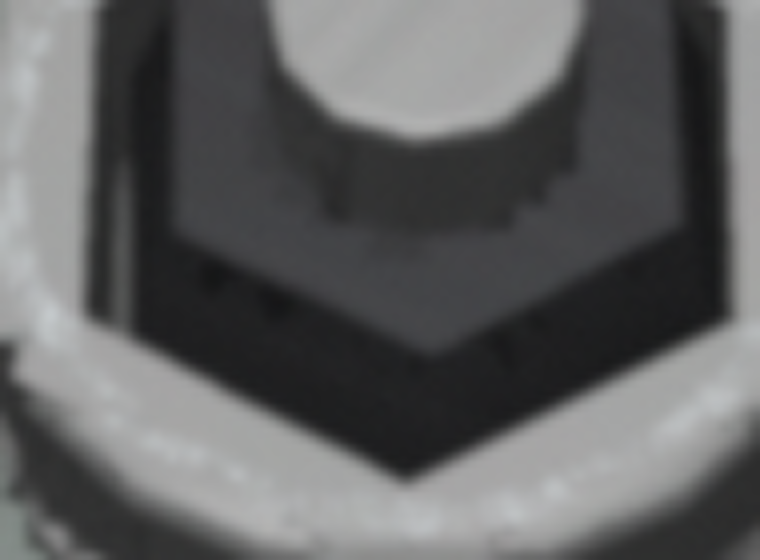

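>>> step_arm([
  {"wx":0,"wy":0,"wz":0,"tx":0.001,"ty":0,"tz":0,"gripper":1},
  {"wx":0,"wy":0,"wz":0,"tx":0.002,"ty":0,"tz":0,"gripper":1},
  {"wx":0,"wy":0,"wz":0,"tx":0.002,"ty":0,"tz":0,"gripper":1},
])

```text
time: 37.55
position: [0.4387, -0.4099, 0.0305]
ee_rot: [[0.068, 0.499, 0.864], [-0.998, 0.039, 0.056], [-0.006, -0.866, 0.5]]
contact_force: [0.4, -4.7, -2.2]
finger_gap: 0.142
```

```bash
python3 tq.py; python3 chk.py w35; python3 - <<'E'
from h import *
import pickle
w=pickle.load(open("w.pkl","rb")); crop(w,275,20,370,90,8,"pics/w35d.png")
E
```

```text
t 37.55 th 0.0648 roll -0.0055 F [ 0.4 -4.7 -2.2] T [-0.94  0.42 -0.93] tau 0.049 pos [ 0.4387 -0.4099  0.0305]
t 37.55 pos [ 0.4387 -0.4099  0.0305] th 0.065 al 0.524 roll -0.0055 q [-56.6  24.5 -36.9  12.9  26.  123.2] F [ 0.4 -4.7 -2.2] T [-0.94  0.42 -0.93]
ring [ 0.5511 -0.4026] zr 0.0158 d [0.0011 0.0011]
```

View pics/w35d.png

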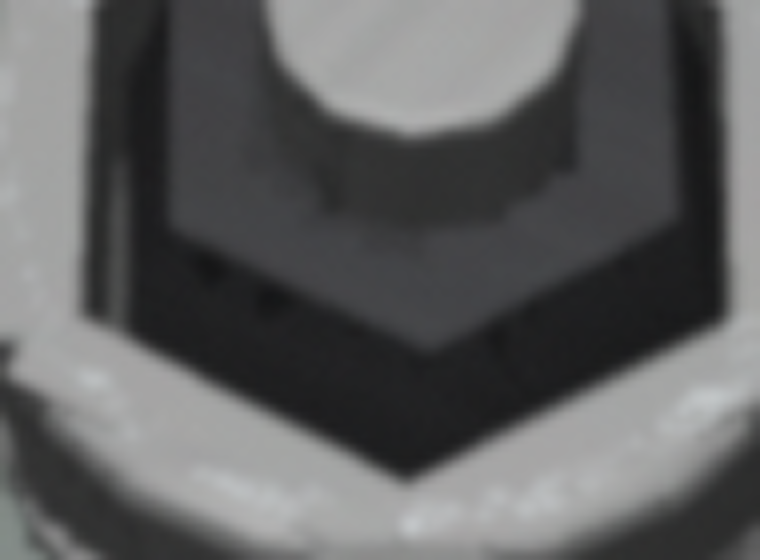

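>>> step_arm([
  {"wx":0,"wy":0,"wz":0,"tx":0.001,"ty":0,"tz":0,"gripper":1},
  {"wx":0,"wy":0,"wz":0,"tx":0.0025,"ty":0,"tz":0,"gripper":1},
  {"wx":0,"wy":0,"wz":0,"tx":0.0025,"ty":0,"tz":0,"gripper":1},
])

```text
time: 37.9
position: [0.4385, -0.4108, 0.0298]
ee_rot: [[0.07, 0.498, 0.864], [-0.998, 0.042, 0.056], [-0.009, -0.866, 0.5]]
contact_force: [1.6, -0.3, -2.1]
finger_gap: 0.143
```

```bash
python3 tq.py; python3 - <<'E'
from pl2 import *
o=env.get_obs();p=np.array(o["position"])
rows([(p+[0,0,.015],.065,.5236,4),(p+[0,0,.055],.065,.5236,4)],nd=4)
E
```

```text
t 37.9 th 0.0647 roll -0.0087 F [ 1.6 -0.3 -2.1] T [-0.28  0.42 -0.21] tau -0.123 pos [ 0.4385 -0.4108  0.0298]
8
{"wx": -0, "wy": -0, "wz": -0.01, "tx": -0, "ty": -0.0032, "tz": 0.0019, "gripper": 1}, {"wx": -0, "wy": -0, "wz": -0.01, "tx": -0.0001, "ty": -0.0065, "tz": 0.0038, "gripper": 1}, {"wx": -0, "wy": -0, "wz": -0.01, "tx": -0.0001, "ty": -0.0097, "tz": 0.0056, "gripper": 1}, {"wx": -0, "wy": -0, "wz": -0.01, "tx": -0.0001, "ty": -0.013, "tz": 0.0075, "gripper": 1}, {"wx": -0, "wy": -0, "wz": -0.01, "tx": -0.0002, "ty": -0.0216, "tz": 0.0125, "gripper": 1}, {"wx": -0, "wy": -0, "wz": -0.01, "tx": -0.0003, "ty": -0.0303, "tz": 0.0175, "gripper": 1}, {"wx": -0, "wy": -0, "wz": -0.01, "tx": -0.0004, "ty": -0.039, "tz": 0.0225, "gripper": 1}, {"wx": -0, "wy": -0, "wz": -0.01, "tx": -0.0005, "ty": -0.0476, "tz": 0.0275, "gripper": 1}
```

Forces are near zero; lifting off.

>>> step_arm([
  {"wx":0,"wy":0,"wz":0,"tx":0,"ty":-0.0032,"tz":0.0019,"gripper":1},
  {"wx":0,"wy":0,"wz":0,"tx":0,"ty":-0.0065,"tz":0.0038,"gripper":1},
  {"wx":0,"wy":0,"wz":0,"tx":0,"ty":-0.0097,"tz":0.0056,"gripper":1},
  {"wx":0,"wy":0,"wz":-0.005,"tx":0,"ty":-0.013,"tz":0.0075,"gripper":1},
  {"wx":0,"wy":0,"wz":-0.01,"tx":0,"ty":-0.0216,"tz":0.0125,"gripper":1},
  {"wx":0,"wy":0,"wz":-0.01,"tx":0,"ty":-0.0303,"tz":0.0175,"gripper":1},
  {"wx":0,"wy":0,"wz":-0.01,"tx":0,"ty":-0.039,"tz":0.0225,"gripper":1},
  {"wx":0,"wy":0,"wz":-0.01,"tx":0,"ty":-0.0476,"tz":0.0275,"gripper":1},
  {"wx":0,"wy":0,"wz":-0.01,"tx":0,"ty":-0.0476,"tz":0.0275,"gripper":1},
])

```text
time: 38.8
position: [0.4398, -0.414, 0.0877]
ee_rot: [[0.064, 0.502, 0.863], [-0.998, 0.027, 0.058], [0.006, -0.865, 0.502]]
contact_force: [0.5, -1.3, -2.5]
finger_gap: 0.145
```

```bash
python3 tq.py; python3 chk.py w36; python3 - <<'E'
from pl2 import *
rows([((.38,-.41,.10),.1,.5236,3),((.38,-.33,.12),.5,.5236,5)],nd=3)
E
```

```text
t 38.8 th 0.0674 roll 0.0061 F [ 0.5 -1.3 -2.5] T [-0.07  0.73  0.02] tau 0.299 pos [ 0.4398 -0.414   0.0877]
t 38.8 pos [ 0.4398 -0.414   0.0877] th 0.067 al 0.526 roll 0.0061 q [-56.6  19.7 -33.2  20.7  25.7 123.4] F [ 0.5 -1.3 -2.5] T [-0.07  0.73  0.02]
ring [ 0.5523 -0.4064] zr 0.073 d [ 0.0023 -0.0027]
8
{"wx": -0.001, "wy": -0.01, "wz": 0.011, "tx": -0.002, "ty": -0.014, "tz": -0.015, "gripper": 1}, {"wx": -0.001, "wy": -0.019, "wz": 0.017, "tx": -0.005, "ty": -0.027, "tz": -0.03, "gripper": 1}, {"wx": -0.002, "wy": -0.029, "wz": 0.022, "tx": -0.007, "ty": -0.041, "tz": -0.044, "gripper": 1}, {"wx": -0.001, "wy": -0.098, "wz": 0.062, "tx": -0.023, "ty": -0.044, "tz": -0.041, "gripper": 1}, {"wx": -0.001, "wy": -0.167, "wz": 0.102, "tx": -0.039, "ty": -0.047, "tz": -0.039, "gripper": 1}, {"wx": -0.001, "wy": -0.237, "wz": 0.142, "tx": -0.055, "ty": -0.05, "tz": -0.036, "gripper": 1}, {"wx": -0.001, "wy": -0.306, "wz": 0.183, "tx": -0.071, "ty": -0.053, "tz": -0.033, "gripper": 1}, {"wx": -0.001, "wy": -0.375, "wz": 0.223, "tx": -0.087, "ty": -0.056, "tz": -0.03, "gripper": 1}
```

View pics/w36.png

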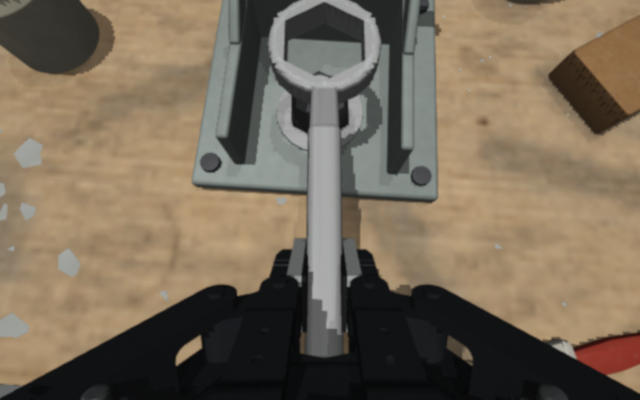

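>>> step_arm([
  {"wx":0,"wy":-0.01,"wz":0.005,"tx":-0.002,"ty":-0.014,"tz":-0.015,"gripper":1},
  {"wx":0,"wy":-0.019,"wz":0.012,"tx":-0.003,"ty":-0.027,"tz":-0.03,"gripper":1},
  {"wx":0,"wy":-0.029,"wz":0.018,"tx":-0.004,"ty":-0.041,"tz":-0.044,"gripper":1},
  {"wx":0,"wy":-0.029,"wz":0.018,"tx":-0.004,"ty":-0.041,"tz":-0.044,"gripper":1},
  {"wx":0,"wy":-0.029,"wz":0.018,"tx":-0.004,"ty":-0.041,"tz":-0.044,"gripper":1},
  {"wx":0,"wy":-0.029,"wz":0.018,"tx":-0.004,"ty":-0.041,"tz":-0.044,"gripper":1},
])

```text
time: 39.45
position: [0.3806, -0.4123, 0.0985]
ee_rot: [[0.098, 0.498, 0.861], [-0.995, 0.048, 0.086], [0.002, -0.866, 0.501]]
contact_force: [0.7, 0.4, -2.4]
finger_gap: 0.141
```

```bash
python3 chk.py w37; python3 - <<'E'
from pl2 import *
import pickle
w=pickle.load(open("w.pkl","rb")); crop(w,275,0,375,75,8,"pics/w37d.png")
rows([((.38,-.33,.12),.5,.5236,5),((.38,-.2,.12),1.0,.5236,5)],nd=3)
E
```

```text
t 39.45 pos [ 0.3806 -0.4123  0.0985] th 0.099 al 0.524 roll 0.0016 q [-62.7  17.4 -34.4  26.1  27.7 114.7] F [ 0.7  0.4 -2.4] T [-0.07  0.74 -0.01]
ring [ 0.4927 -0.4011] zr 0.0838 d [-0.0573  0.0026]
10
{"wx": -0, "wy": -0.069, "wz": 0.042, "tx": -0.016, "ty": -0.003, "tz": 0.003, "gripper": 1}, {"wx": -0, "wy": -0.139, "wz": 0.082, "tx": -0.033, "ty": -0.006, "tz": 0.007, "gripper": 1}, {"wx": -0, "wy": -0.208, "wz": 0.122, "tx": -0.049, "ty": -0.009, "tz": 0.01, "gripper": 1}, {"wx": -0, "wy": -0.277, "wz": 0.162, "tx": -0.065, "ty": -0.012, "tz": 0.014, "gripper": 1}, {"wx": -0, "wy": -0.347, "wz": 0.202, "tx": -0.082, "ty": -0.015, "tz": 0.017, "gripper": 1}, {"wx": -0, "wy": -0.433, "wz": 0.252, "tx": -0.108, "ty": -0.014, "tz": 0.02, "gripper": 1}, {"wx": -0, "wy": -0.52, "wz": 0.302, "tx": -0.134, "ty": -0.012, "tz": 0.022, "gripper": 1}, {"wx": 0, "wy": -0.607, "wz": 0.352, "tx": -0.159, "ty": -0.011, "tz": 0.024, "gripper": 1}, {"wx": 0, "wy": -0.693, "wz": 0.402, "tx": -0.185, "ty": -0.01, "tz": 0.026, "gripper": 1}, {"wx": 0, "wy": -0.78, "wz": 0.452, "tx": -0.211, "ty": -0.009, "tz": 0.028, "gripper": 1}
```

View pics/w37d.png

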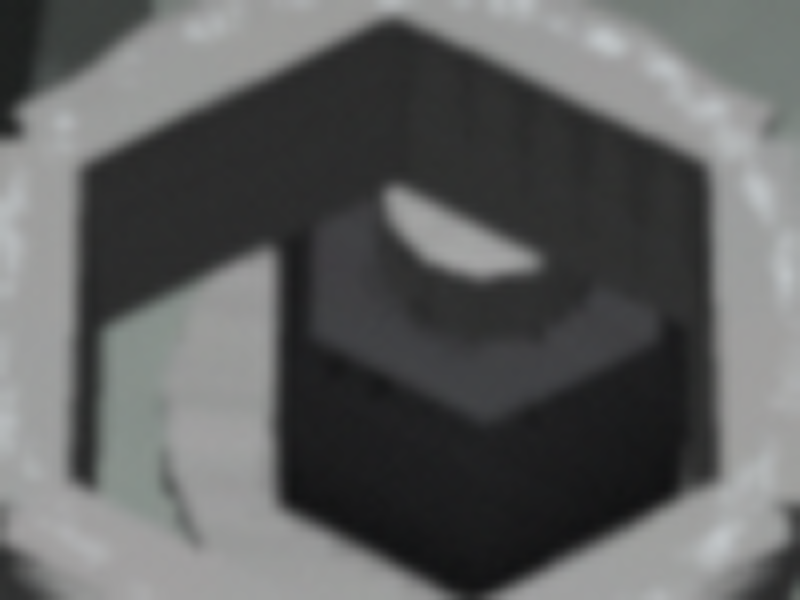

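```bash
python3 - <<'E'
from fitnut import *
import pickle
w=pickle.load(open("w.pkl","rb"))
px=np.array([[308,335],[485,422],[662,325]])/8+[275,0]
print(fitnut(w,px,[2,3,4],ph0=.05,fixr=True))
E
```

```text
(array([ 0.55116027, -0.40321159,  0.1278771 ,  0.0185    ]), array([-0.1, -0.2,  0.4, -0.2, -0.3,  0.4]))
```

>>> step_arm([
  {"wx":0,"wy":-0.069,"wz":0.042,"tx":-0.016,"ty":-0.003,"tz":0.003,"gripper":1},
  {"wx":0,"wy":-0.139,"wz":0.082,"tx":-0.033,"ty":-0.006,"tz":0.007,"gripper":1},
  {"wx":0,"wy":-0.208,"wz":0.122,"tx":-0.049,"ty":-0.009,"tz":0.01,"gripper":1},
  {"wx":0,"wy":-0.277,"wz":0.162,"tx":-0.065,"ty":-0.012,"tz":0.014,"gripper":1},
  {"wx":0,"wy":-0.347,"wz":0.202,"tx":-0.082,"ty":-0.015,"tz":0.017,"gripper":1},
  {"wx":0,"wy":-0.433,"wz":0.252,"tx":-0.108,"ty":-0.014,"tz":0.02,"gripper":1},
  {"wx":0,"wy":-0.52,"wz":0.302,"tx":-0.134,"ty":-0.012,"tz":0.022,"gripper":1},
  {"wx":0,"wy":-0.607,"wz":0.352,"tx":-0.159,"ty":-0.011,"tz":0.024,"gripper":1},
  {"wx":0,"wy":-0.693,"wz":0.402,"tx":-0.185,"ty":-0.01,"tz":0.026,"gripper":1},
  {"wx":0,"wy":-0.78,"wz":0.452,"tx":-0.211,"ty":-0.009,"tz":0.028,"gripper":1},
])

```text
time: 40.5
position: [0.3799, -0.1998, 0.1201]
ee_rot: [[0.844, 0.269, 0.464], [-0.537, 0.421, 0.731], [0.002, -0.866, 0.499]]
contact_force: [0.5, 0.7, -3.2]
finger_gap: 0.143
```

```bash
python3 - <<'E'
from pl2 import *
o=env.get_obs();print(o["position"],o["time"])
rows([((.42,-.06,.1),1.25,.5236,5),((.4535,.006,.04),1.304,.5236,4),((.4535,.006,.020),1.304,.5236,3)],nd=4)
E
```

```text
[ 0.37989011 -0.19975869  0.12012817] 40.5
12
{"wx": 0, "wy": -0.042, "wz": 0.026, "tx": -0.0082, "ty": 0.0174, "tz": 0.0222, "gripper": 1}, {"wx": 0, "wy": -0.085, "wz": 0.051, "tx": -0.0165, "ty": 0.0348, "tz": 0.0443, "gripper": 1}, {"wx": 0.001, "wy": -0.127, "wz": 0.075, "tx": -0.0247, "ty": 0.0522, "tz": 0.0665, "gripper": 1}, {"wx": 0.001, "wy": -0.17, "wz": 0.1, "tx": -0.033, "ty": 0.0696, "tz": 0.0886, "gripper": 1}, {"wx": 0.001, "wy": -0.212, "wz": 0.124, "tx": -0.0412, "ty": 0.087, "tz": 0.1108, "gripper": 1}, {"wx": 0.001, "wy": -0.224, "wz": 0.131, "tx": -0.043, "ty": 0.1092, "tz": 0.1193, "gripper": 1}, {"wx": 0.001, "wy": -0.236, "wz": 0.138, "tx": -0.0448, "ty": 0.1314, "tz": 0.1277, "gripper": 1}, {"wx": 0.001, "wy": -0.247, "wz": 0.144, "tx": -0.0467, "ty": 0.1536, "tz": 0.1362, "gripper": 1}, {"wx": 0.001, "wy": -0.259, "wz": 0.151, "tx": -0.0485, "ty": 0.1758, "tz": 0.1447, "gripper": 1}, {"wx": 0.001, "wy": -0.259, "wz": 0.151, "tx": -0.0485, "ty": 0.1816, "tz": 0.1413, "gripper": 1}, {"wx": 0.001, "wy": -0.259, "wz": 0.151, "tx": -0.0485, "ty": 0.1873, "tz": 0.138, "gripper": 1}, {"wx": 0.001, "wy": -0.259, "wz": 0.151, "tx": -0.0485, "ty": 0.1931, "tz": 0.1347, "gripper": 1}
```

```bash
python3 - <<'E'
from fitnut import *
import pickle
w=pickle.load(open("w.pkl","rb"))
ims=[]
for ph in (.095,.128,.16):
    im=cv2.resize(w["image"][0:75,275:375],None,fx=8,fy=8,interpolation=cv2.INTER_CUBIC)
    for r,z,c in ((.0185,.037,(0,255,0)),(.0231,.026,(0,0,255))):
        a=ph+np.arange(7)*np.pi/3
        P=np.c_[.55116+r*np.cos(a),-.40321+r*np.sin(a),np.full(7,z)]
        q=((proj(w,P)-[275,0]+.5)*8-.5).round().astype(int)
        cv2.polylines(im,[q[:,None]],False,c,1)
    ims.append(im[180:600,230:730])
cv2.imwrite("pics/ov.png",cv2.resize(np.hstack(ims),None,fx=.53,fy=.53,interpolation=cv2.INTER_AREA))
cv2.imwrite("pics/ov1.png",ims[0]);cv2.imwrite("pics/ov3.png",ims[1])
E
```

```text
(no output)
```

View pics/ov1.png

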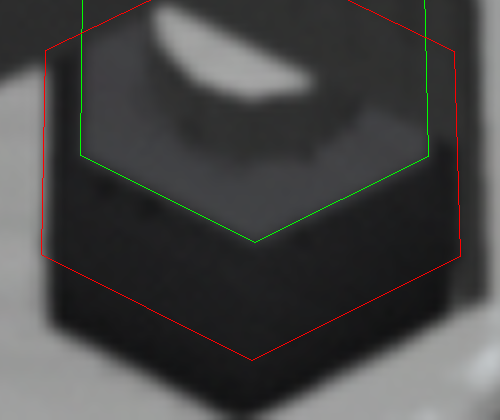

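View pics/ov3.png

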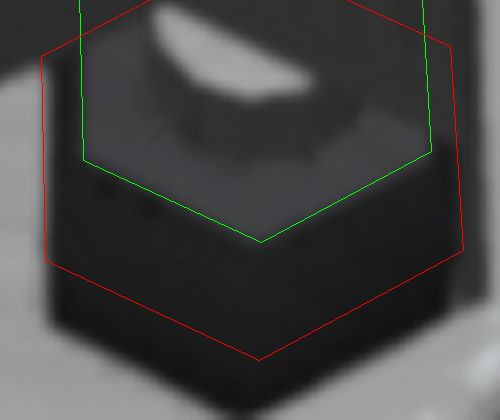

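>>> step_arm([
  {"wx":0,"wy":-0.042,"wz":0.026,"tx":-0.0082,"ty":0.0174,"tz":0.0222,"gripper":1},
  {"wx":0,"wy":-0.085,"wz":0.051,"tx":-0.0165,"ty":0.0348,"tz":0.0443,"gripper":1},
  {"wx":0,"wy":-0.127,"wz":0.075,"tx":-0.0247,"ty":0.0522,"tz":0.0665,"gripper":1},
  {"wx":0,"wy":-0.17,"wz":0.1,"tx":-0.033,"ty":0.0696,"tz":0.0886,"gripper":1},
  {"wx":0,"wy":-0.212,"wz":0.124,"tx":-0.0412,"ty":0.087,"tz":0.1108,"gripper":1},
  {"wx":0,"wy":-0.224,"wz":0.131,"tx":-0.043,"ty":0.109,"tz":0.1193,"gripper":1},
  {"wx":0,"wy":-0.236,"wz":0.138,"tx":-0.0448,"ty":0.1314,"tz":0.1277,"gripper":1},
  {"wx":0,"wy":-0.247,"wz":0.144,"tx":-0.0467,"ty":0.1536,"tz":0.1362,"gripper":1},
  {"wx":0,"wy":-0.259,"wz":0.151,"tx":-0.0485,"ty":0.1758,"tz":0.1447,"gripper":1},
  {"wx":0,"wy":-0.259,"wz":0.151,"tx":-0.0485,"ty":0.1816,"tz":0.1413,"gripper":1},
  {"wx":0,"wy":-0.259,"wz":0.151,"tx":-0.0485,"ty":0.1873,"tz":0.138,"gripper":1},
  {"wx":0,"wy":-0.259,"wz":0.151,"tx":-0.0485,"ty":0.1931,"tz":0.1347,"gripper":1},
])

```text
time: 41.7
position: [0.4539, 0.0049, 0.02]
ee_rot: [[0.963, 0.133, 0.233], [-0.268, 0.481, 0.834], [-0.001, -0.866, 0.5]]
contact_force: [0.0, -0.4, -3.1]
finger_gap: 0.143
```

>>> step_arm([
  {"wx":0,"wy":0,"wz":0,"tx":0,"ty":0.0015,"tz":-0.001,"gripper":1},
  {"wx":0,"wy":0,"wz":0,"tx":0,"ty":0.0025,"tz":-0.0015,"gripper":1},
  {"wx":0,"wy":0,"wz":0,"tx":0,"ty":0.0025,"tz":-0.0015,"gripper":1},
])

```text
time: 42.0
position: [0.4537, 0.0047, 0.0175]
ee_rot: [[0.963, 0.134, 0.234], [-0.269, 0.482, 0.834], [-0.001, -0.866, 0.5]]
contact_force: [0.3, -0.8, -3.0]
finger_gap: 0.147
```

```bash
python3 tq.py; python3 - <<'E'
from h import *
s=env.snapshot("scene"); crop(s,180,150,320,260,5,"pics/s40.png")
w=env.snapshot("wrist"); cv2.imwrite("pics/w40.png",w["image"])
E
```

```text
t 42.0 th 1.2978 roll -0.001 F [ 0.3 -0.8 -3. ] T [-0.78  0.23  0.01] tau 0.019 pos [0.4537 0.0047 0.0175]
```

View pics/s40.png

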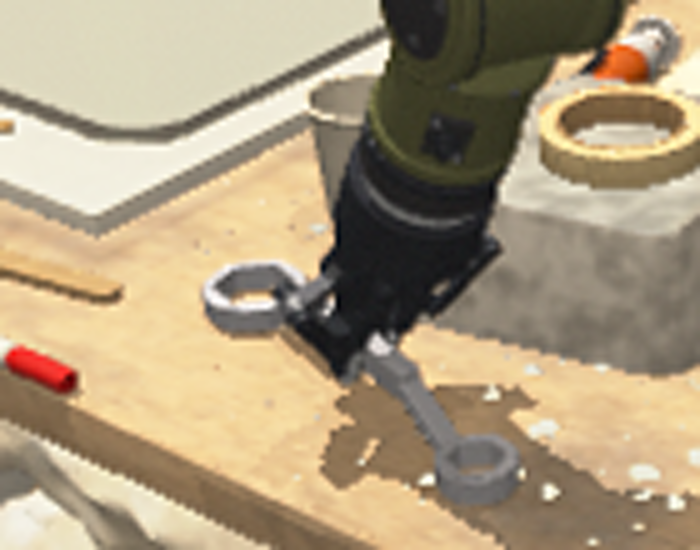

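>>> step_arm([
  {"wx":0,"wy":0,"wz":0,"tx":0,"ty":0.0009,"tz":-0.0005,"gripper":1},
  {"wx":0,"wy":0,"wz":0,"tx":0,"ty":0.0017,"tz":-0.001,"gripper":1},
  {"wx":0,"wy":0,"wz":0,"tx":0,"ty":0.0024,"tz":-0.0014,"gripper":1},
  {"wx":0,"wy":0,"wz":0,"tx":0,"ty":0.0024,"tz":-0.0014,"gripper":1},
])

```text
time: 42.5
position: [0.4536, 0.0052, 0.0148]
ee_rot: [[0.963, 0.133, 0.233], [-0.268, 0.482, 0.834], [-0.001, -0.866, 0.5]]
contact_force: [-0.4, -1.0, -1.2]
finger_gap: 0.144
```

```bash
python3 tq.py
```

```text
t 42.5 th 1.2985 roll -0.0012 F [-0.4 -1.  -1.2] T [-0.67  0.25  0.09] tau 0.331 pos [0.4536 0.0052 0.0148]
```

>>> step_arm([
  {"wx":0,"wy":0,"wz":0,"tx":0,"ty":0.0007,"tz":-0.0004,"gripper":1},
  {"wx":0,"wy":0,"wz":0,"tx":0,"ty":0.0007,"tz":-0.0004,"gripper":1},
  {"wx":0,"wy":0,"wz":0,"tx":0,"ty":0.0007,"tz":-0.0004,"gripper":1},
], squeeze=20)

```text
time: 42.8
position: [0.4536, 0.0052, 0.0147]
ee_rot: [[0.963, 0.134, 0.233], [-0.269, 0.482, 0.834], [-0.001, -0.866, 0.501]]
contact_force: [-4.0, -4.1, 9.0]
finger_gap: 0.14
```

```bash
python3 tq.py
```

```text
t 42.8 th 1.2982 roll -0.0009 F [-4.  -4.1  9. ] T [-0.42  0.63  0.37] tau 2.136 pos [0.4536 0.0052 0.0147]
```

>>> step_arm([
  {"wx":0,"wy":0,"wz":0,"tx":0,"ty":0,"tz":0,"gripper":0.5},
  {"wx":0,"wy":0,"wz":0,"tx":0,"ty":0,"tz":0,"gripper":-0.2},
  {"wx":0,"wy":0,"wz":0,"tx":0,"ty":0,"tz":0,"gripper":-0.3},
  {"wx":0,"wy":0,"wz":0,"tx":0,"ty":0,"tz":0,"gripper":-0.3},
  {"wx":0,"wy":0,"wz":0,"tx":0,"ty":0,"tz":0,"gripper":-0.3},
])

```text
time: 43.3
position: [0.4536, 0.0053, 0.0137]
ee_rot: [[0.963, 0.133, 0.233], [-0.268, 0.482, 0.834], [-0.001, -0.866, 0.5]]
contact_force: [0.1, -0.3, -0.2]
finger_gap: 0.651
```

```bash
python3 tq.py; python3 - <<'E'
from h import *
w=env.snapshot("wrist"); cv2.imwrite("pics/w41.png",w["image"])
E
```

```text
t 43.3 th 1.2985 roll -0.0015 F [ 0.1 -0.3 -0.2] T [-0.49  0.14 -0.05] tau -0.063 pos [0.4536 0.0053 0.0137]
```

View pics/w41.png

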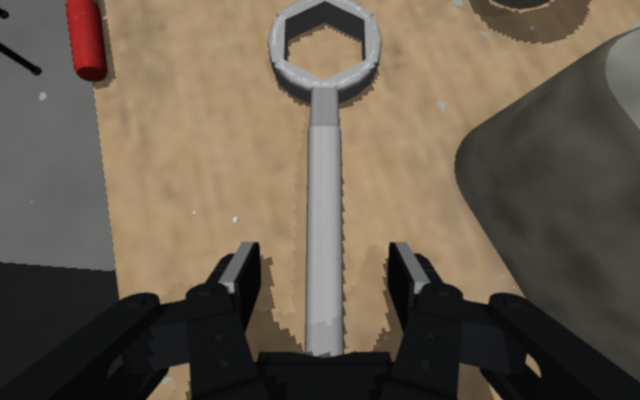

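>>> step_arm([
  {"wx":0,"wy":0,"wz":0,"tx":0,"ty":-0.01,"tz":0,"gripper":-0.3},
  {"wx":0,"wy":0,"wz":0,"tx":0,"ty":-0.03,"tz":0,"gripper":-0.3},
  {"wx":0,"wy":0,"wz":0,"tx":0,"ty":-0.06,"tz":0,"gripper":-0.3},
  {"wx":0,"wy":0,"wz":0,"tx":0,"ty":-0.09,"tz":0,"gripper":-0.3},
  {"wx":0,"wy":0,"wz":0,"tx":0,"ty":-0.12,"tz":0,"gripper":-0.3},
  {"wx":0,"wy":0,"wz":0,"tx":0,"ty":-0.14,"tz":0,"gripper":-0.3},
  {"wx":0,"wy":0,"wz":0,"tx":0,"ty":-0.14,"tz":0,"gripper":-0.3},
  {"wx":0,"wy":0,"wz":0,"tx":0,"ty":-0.14,"tz":0,"gripper":-0.3},
])

```text
time: 44.15
position: [0.435, -0.0623, 0.1348]
ee_rot: [[0.963, 0.133, 0.233], [-0.269, 0.482, 0.834], [-0.001, -0.866, 0.5]]
contact_force: [-1.0, -0.1, -0.1]
finger_gap: 0.652
```

```bash
python3 tq.py; python3 - <<'E'
from h import *
s=env.snapshot("scene"); cv2.imwrite("pics/s42.png",s["image"])
crop(s,355,200,465,290,7,"pics/s42c.png")
t=env.snapshot("top"); crop(t,190,100,330,270,3.5,"pics/t42.png")
E
```

```text
t 44.15 th 1.2983 roll -0.0009 F [-1.  -0.1 -0.1] T [-0.41  0.12 -0.01] tau 0.257 pos [ 0.435  -0.0623  0.1348]
```

View pics/s42.png

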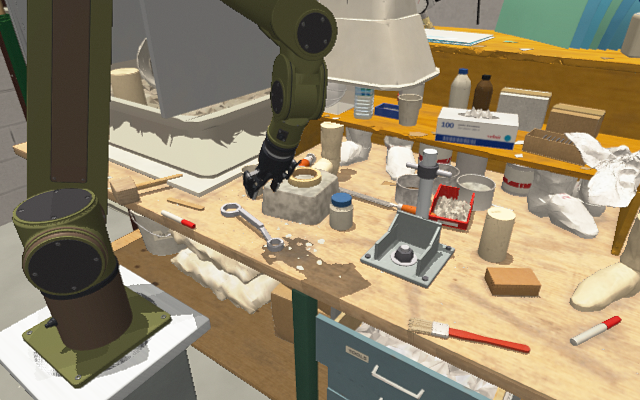

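View pics/s42c.png

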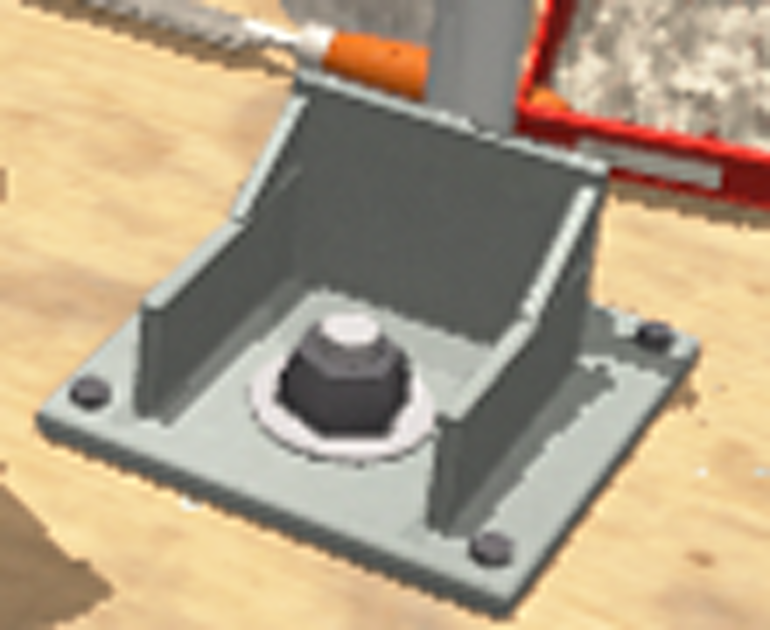

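View pics/t42.png

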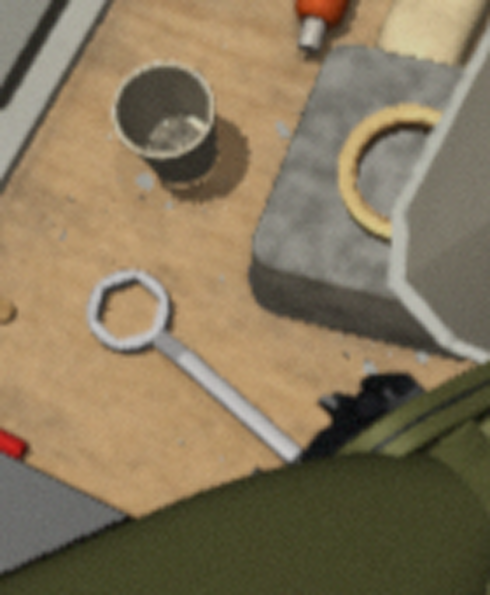

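The cup stands upright where it was, at about pixel (237,133) in the full top picture. The spanner lies flat on the bench, free of the gripper. I'm handing the job in.

```bash
python3 - <<'E'
from station import env
print(env.finish_job())
E
```

```text
the job is handed in; nothing more can be done
None
```

I tightened the nut to its stop with the big ring in three strokes, pulled it firm and laid the spanner flat on the bench. I handed the job in at about 44 s; it gives no verdict, so success is not confirmed.

I set the spanner down once before the first stroke and regripped it with the tool tilted 30°. This kept the wrist clear of the lamp and let the wrist camera see the ring.

**Last checks:**
- **Pull:** it read about 9 N sideways at the grip, about 1.47 N m by my estimate from the wrist forces, inside the 0.8–2.3 window. My first torque formula read too low. I corrected its reference point along the way, and the new one agreed with the known 0.3 N m of nut friction.
- **Nut angle:** under load the wrist image put nut plus stud twist at about 2.05 rad. After lifting off, one fit gave about 1.97 rad, closer to the 1.94 limit, while an overlay of the nut's outline on the same picture fitted 2.0 about equally well. I trust 2.0, because the nut stopped turning as the torque rose and nothing pushed it back hard enough to move it. I did not take a closer picture of the nut afterwards.
- **Spanner:** it was held down on the bench, then released without dropping, where it first lay and well clear of the stand.
- **Bystanders:** the final pictures show the cup and the blue-lidded jar upright where they were.

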